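# Load a calibration kit tray from a flap dispenser

### The arm

A 7-joint arm with a two-finger parallel gripper is mounted at the origin on the work surface. World frame = base frame: x ahead of the robot, y to its left, z up, the work surface at z = 0. Lengths are in m, angles in rad, forces in N, time in s.
With the tool pointing down it reaches from about 0.4 to 0.85 m from the base axis. Payload 4.5 kg.
Tool frame: the origin (TCP) lies between the finger pads; the fingertips stand 19 mm ahead of it and the grasp point (between the pads) is the TCP; x points along the fingers, y is the direction in which the jaws open and shut, and the axes are right-handed (so a half turn about x gives the same grasp; the last joint's range is limited). The gripper opens to 85 mm and grips with 20 to 120 N. Pads are 22 mm wide; open, the fingers measure 114 mm over their backs; the gripper's body (76 mm by 85 mm) begins 54 mm behind the grasp point. The pads swing forward as they close: fully open they stand 13 mm farther back than shut.
Start: joints at [1.252, 0.689, -0.195, 1.565, 0.157, 0.902, -0.215], TCP at [0.216, -0.587, 0.222] pointing down, gripper open.
Joint ranges: [-3.01, 3.01], [-0.46, 2.08], [-1.47, 1.51], [0.13, 2.56], [-1, 4.14], [0.04, 2.09], [-2.66, 2.66]. Speed limits (rad/s): [2.57, 2.57, 3.14, 3.14, 3.14, 3.14, 3.14].

### API

Orientations are given as a unit quaternion [x, y, z, w].
In Python, from plant import read_state, eyes, bot gives the robot as it stands.
- The arm moves only by the tool drive_tool, never from a script. Its argument "rows" is a list of rows, each an object of numbers: "fingers": the finger opening in m, from 0 to 0.0854; "dx", "dy", "dz": the shift along the tool's x, y, z in m; "ax", "ay", "az": the turn, a rotation vector about the tool's x, y, z in rad. A call has 1 to 12 rows; each row shifts and turns the commanded pose from where the row before left it, along the tool's axes as they then stand; what a row does not reach is not made up. A row lasts 1/8 s, in which the tool goes at most 62.5 mm and 10.7 degrees, less where a joint would pass 70% of its speed; a pose out of reach is approached as far as the arm can. A call is refused whole if a number of a shift passes 0.0625 or a number of a turn 0.188, either way. A call with a gripper value outside its range is refused whole. The fingers move at their own pace and stop on an object; the grip force is fixed at half the most. Time passes only in rows, so rows that do not move let the fingers close. It gives the time, the measured TCP pose, the force and the opening at its end, in the units of the state.
- read_state(): the state, without advancing time (a new reading comes with each control period).
- eyes.read_camera(name): name is "scene" or "side" or "wrist"; returns a dict with "image" (420x560x3 uint8, red, green, blue), "fx", "fy", "cx", "cy" (pixels), "R" (3x3) and "t" (3): a world point X has camera coordinates R X + t. Camera axes: x right, y down, z forward; pixel columns grow to the right and rows downward; lengths in m; the calibration is good to about 2 mm. The wrist camera is an equidistant fisheye: a pixel r from the principal point sees the ray r / f radians off the axis. A picture is of the moment at which its call begins. There is no depth.
- bot.hand_in(): hands the job in, once; it reports no verdict.
The state is a dict: "time_s": time; "joint_positions": joint angles; "joint_velocities": joint speeds; "joint_torque": joint torques, N m; "ee_pos": TCP position; "orientation": TCP orientation; "wrist_force": force on the tool from outside, world axes, zero at the start; "moment": the same for the moment, N m; "gripper_width": finger opening in m.
Only numpy, scipy, OpenCV 4.12 (cv2) and the standard library are available. Lean on these libraries where they do the work, as an engineer would, in place of code of your own. Each camera call takes 0.05 s, during which the arm holds its last target.

### The job

Push the empty kit tray square and flush into the corner of the bench fence. Then reach through the sprung flaps of the dispenser for every reference block that is in it and stand each block upright in a small pocket of the tray, and only when all blocks are in, stand the two tall amber jars in the large pockets. Finish with everything upright, the tray still flush in the corner, the flaps shut, and the other things on the bench left where they were.

Things in the scene. Friction and masses are not known exactly. Their poses are not given: they have to be found in the camera images.
- dispenser: Fixed box 76 mm deep (x), 315 mm wide (y), 84 mm high, clear long walls, white ends. Origin: centre of underside; -x is its front. The whole top is the mouth, 66 x 280 mm, closed by two clear sprung flaps. 2 or 3 blocks stand on its 6 mm floor on the line x = 0 at y about -78, 0, +78 mm, between two 5 mm high strips, no partitions; tops 56 mm above the bench, 24 mm below the flaps, seen through them.
- flap_near (a joint): Near flap: clear plate 276 mm wide (y), 32 mm long (orange ends), hinged on the dispenser's -x wall (x = -33 mm, 81 mm above the bench). 0 = shut (level), grows to 1.4 rad as the edge swings down into the box. Weak spring: 0.4 N at the edge to start, 1 N at 0.9 rad. Fingers lowered over the middle of the mouth push both flaps down and hold them open; they shut as the fingers leave.
- flap_far (a joint): Far (+x) flap, the mirror image of the near one: hinged along the +x wall (x = +33 mm), same size, spring and values. Shut, the two free edges almost meet over x = 0.
- block1: Aluminium reference block with a blue top and heavy steel foot, 12 mm (its x) by 26 mm (its y) by 50 mm high, about 80 g, centre of mass 11 mm up; starts in the dispenser with its axes nearly along the dispenser's. Origin: centre of its underside. May be absent (2 or 3 are present).
- block2: Aluminium reference block with a blue top and heavy steel foot, 12 mm (its x) by 26 mm (its y) by 50 mm high, about 80 g, centre of mass 11 mm up; starts in the dispenser with its axes nearly along the dispenser's. Origin: centre of its underside. May be absent (2 or 3 are present).
- block3: Aluminium reference block with a blue top and heavy steel foot, 12 mm (its x) by 26 mm (its y) by 50 mm high, about 80 g, centre of mass 11 mm up; starts in the dispenser with its axes nearly along the dispenser's. Origin: centre of its underside. May be absent (2 or 3 are present).
- fence: Fixed L-shaped aluminium fence on the bench, rails 18 mm high, 16 mm wide: one along y with its inner face at x = +55 mm, one along x with its inner face at y = +110 mm (fence frame). Open to -x and -y. Origin: on the bench where the tray's centre is when the tray is seated flush against both rails; seated, tray and fence axes agree.
- tray: Loose kit tray, white floor, grey walls, 110 mm (x) by 220 mm (y) by 24 mm high, floor 4 mm thick, about 0.6 kg, slides on the bench. Origin: centre of its underside. Its +x side goes to the fence's +x rail, its +y side to the +y rail. Three small pockets in a row along its +x side, two large pockets along its -x side, solid webs between.
- block_pocket1 (a point): Centre of the floor of small pocket 1 of the tray (20 mm in x, 36 mm in y, 20 mm deep); at x = 33, y = -72 mm in the tray, pitch 72 mm.
- block_pocket2 (a point): Centre of the floor of small pocket 2 of the tray (20 mm in x, 36 mm in y, 20 mm deep); at x = 33, y = 0 mm in the tray, pitch 72 mm.
- block_pocket3 (a point): Centre of the floor of small pocket 3 of the tray (20 mm in x, 36 mm in y, 20 mm deep); at x = 33, y = 72 mm in the tray, pitch 72 mm.
- jar_pocket1 (a point): Centre of the floor of large pocket 1 of the tray (62 by 62 mm, 20 mm deep); at x = -20, y = -60 mm in the tray.
- jar_pocket2 (a point): Centre of the floor of large pocket 2 of the tray (62 by 62 mm, 20 mm deep); at x = -20, y = 60 mm in the tray.
- jar1: Closed amber jar on a heavy steel foot, white cap: 54 mm diameter, 110 mm high (straight side to 88 mm, cap 49 mm diameter above), about 320 g, centre of mass 16 mm up, standing on the bench. Origin: centre of its underside.
- jar2: Closed amber jar on a heavy steel foot, white cap: 54 mm diameter, 110 mm high (straight side to 88 mm, cap 49 mm diameter above), about 320 g, centre of mass 16 mm up, standing on the bench. Origin: centre of its underside.
- phone: Bystander: dark phone, 72 by 150 by 8 mm, lying flat. Leave alone.
- pen: Bystander: blue pen, 140 mm long, 10 mm thick. Leave alone.
- beaker: Bystander: glass beaker, 66 mm diameter, 85 mm high. Origin under its centre. Leave alone.
- tape: Bystander: yellow roll of tape lying flat, 90 mm diameter, 24 mm high. Leave alone.
- weight: Bystander: brass weight with a knob, 32 mm diameter, 48 mm high. Leave alone.
- dish: Bystander: shallow glass dish, 90 mm diameter, 16 mm high. Leave alone.

How it is judged:
By the outcome, as a careful person would: the job done as asked, in the order asked, and still so for the second after the job is handed in, with the robot touching nothing.
Of block1, block2, block3 only 2 to 3 are there at a start; the rules pass over those that are not, and their reading is None.
At some moment in a run one of tray, jar1, jar2 may be knocked a few centimetres aside while the robot is not near it.
It also fails if it takes over 210 s, if anything falls off the work surface, if the arm or the gripper's body presses on something with over 40 N, if the wrist force passes 120 N, or if a joint passes its speed limit or range.

## Working session

There is one attempt and no reset: what is moved stays moved. The work goes in short steps, Python scripts to look and compute and a tool call to move; the robot and the scene stay as the last step left them, time stands still between calls to the robot, and variables do not carry over. Pictures are saved under pics/ and viewed, and the job is handed in when it is done.

Besides the shell and the picture viewer there is one more tool, called after "Emit:" as name([rows], argument=value, ...), one row to a line, values as JSON. drive_tool: Moves the arm, as the interface text tells. Its arguments: {"type":"object","properties":{"rows":{"type":"array"}},"required":["rows"]}

```bash
ls; mkdir -p pics; python3 - <<'E'
from plant import read_state, eyes, bot
import cv2
print(read_state())
for n in ["scene","side","wrist"]:
    c=eyes.read_camera(n); cv2.imwrite(f"pics/a_{n}.png",c["image"][:,:,::-1])
    print(n,c["fx"],c["fy"],c["cx"],c["cy"],c["R"],c["t"])
E
```

```text
pics
{'time_s': 0.0, 'joint_positions': array([ 1.25180706,  0.69001056, -0.19451412,  1.56638153,  0.1572532 ,
        0.9024963 , -0.21509469]), 'joint_velocities': array([-8.77158693e-06, -7.71631673e-04, -6.11316090e-04, -4.91783519e-04,
       -4.89373811e-04, -9.17812722e-04,  4.18728114e-04]), 'joint_torque': array([-5.91515654e-04, -5.39609599e+01, -1.26729939e+00, -1.58544123e+01,
        8.99866107e-03,  9.47348017e-03,  9.05732662e-06]), 'ee_pos': array([ 0.21567054, -0.58587274,  0.22095749]), 'orientation': array([-0.69597665, -0.12476403,  0.69628348, -0.12344942]), 'wrist_force': array([0.67140154, 0.01687069, 0.38559873]), 'moment': array([-0.0252725 , -0.02794467, -0.08322378]), 'gripper_width': 0.08551027360035411}
scene 433.23241739934844 433.23241739934844 277.21786910220646 212.66388803424584 [[ 0.86155262  0.50762337 -0.00675245]
 [ 0.31931477 -0.55219449 -0.77014241]
 [-0.39467095  0.66136205 -0.63783625]] [-0.49643741 -0.05504986  1.58285674]
side 542.7108594613564 542.7108594613564 274.1229873160994 214.66900408765835 [[-0.83163875 -0.55525387 -0.00837414]
 [-0.31243838  0.48031897 -0.81955838]
 [ 0.45908522 -0.67896011 -0.57293449]] [0.48666652 0.20070595 1.69301386]
wrist 325.19226210127806 325.19226210127806 280.7635836845817 213.894338839103 [[ 3.44814042e-01 -9.38670845e-01 -5.66522513e-04]
 [-8.96309347e-01 -3.29431991e-01  2.96823378e-01]
 [-2.78806082e-01 -1.01841089e-01 -9.54932229e-01]] [-0.62448611 -0.03825589  0.37848598]
```

View pics/a_scene.png

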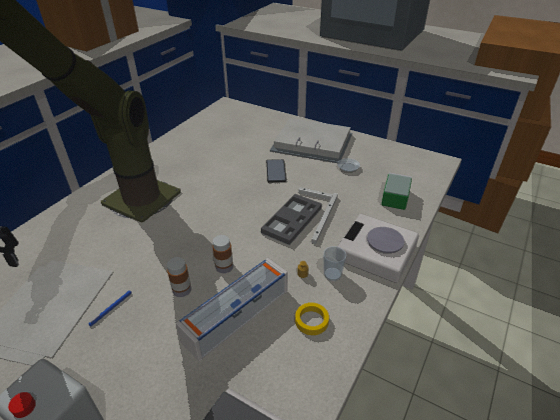

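View pics/a_side.png

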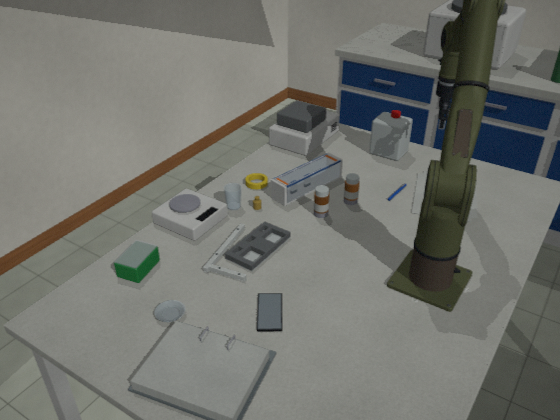

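View pics/a_wrist.png

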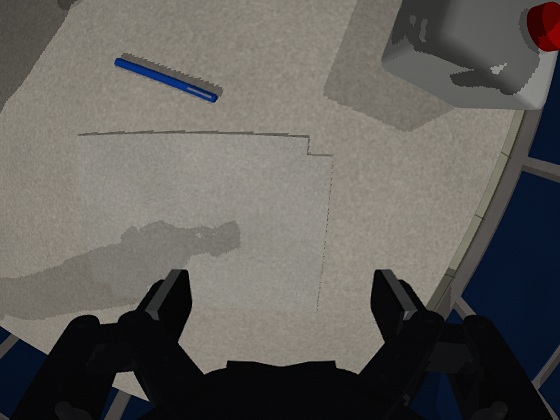

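```bash
cat > h.py <<'E'
import numpy as np, cv2
from plant import read_state, eyes, bot
from scipy.spatial.transform import Rotation as Rot
np.set_printoptions(precision=4,suppress=True)
def grab(n,name=None):
    c=eyes.read_camera(n); c["name"]=n
    c["bgr"]=np.ascontiguousarray(c["image"][:,:,::-1])
    if name: cv2.imwrite(f"pics/{name}.png",c["bgr"])
    return c
def crop(c,x0,x1,y0,y1,s,name):
    cv2.imwrite(f"pics/{name}.png",cv2.resize(c["bgr"][y0:y1,x0:x1],None,fx=s,fy=s,interpolation=cv2.INTER_CUBIC))
def ray(c,u,v):
    a=(u-c["cx"])/c["fx"]; b=(v-c["cy"])/c["fy"]
    if c["name"]=="wrist":
        r=np.hypot(a,b); d=np.array([np.sin(r)*a/max(r,1e-9),np.sin(r)*b/max(r,1e-9),np.cos(r)])
    else: d=np.array([a,b,1.])
    R=np.array(c["R"]);t=np.array(c["t"])
    return -R.T@t, R.T@(d/np.linalg.norm(d))
def onz(c,u,v,z):
    o,d=ray(c,u,v); return o+d*(z-o[2])/d[2]
def proj(c,X):
    p=np.array(c["R"])@np.asarray(X)+np.array(c["t"])
    if c["name"]=="wrist":
        th=np.arctan2(np.hypot(p[0],p[1]),p[2]); k=th/max(np.hypot(p[0],p[1]),1e-9)
        return np.array([c["cx"]+c["fx"]*k*p[0],c["cy"]+c["fy"]*k*p[1]])
    return np.array([c["cx"]+c["fx"]*p[0]/p[2],c["cy"]+c["fy"]*p[1]/p[2]])
def tri(*obs):
    A=np.zeros((3,3));b=np.zeros(3)
    for c,u,v in obs:
        o,d=ray(c,u,v);M=np.eye(3)-np.outer(d,d);A+=M;b+=M@o
    return np.linalg.solve(A,b)
def st():
    s=read_state(); R=Rot.from_quat(s["orientation"]).as_matrix()
    print("t",s["time_s"],"p",s["ee_pos"],"X",R[:,0],"Y",R[:,1],"F",s["wrist_force"],"w",s["gripper_width"]); return s
E
python3 - <<'E'
from h import *
c=grab("scene"); s=grab("side")
crop(c,160,350,175,360,4,"b1"); crop(s,190,370,140,290,4.4,"b2")
print("scene")
for n,u,v,z in [("tray",292,218,.02),("jarA",178,262,.11),("jarB",222,240,.11),("disp",235,303,.08),("phone",276,170,0),("beaker",335,275,0),("tape",312,318,.02),("weight",303,270,0)]:
    print(n,onz(c,u,v,z))
E
```

```text
scene
tray [0.5433 0.1541 0.02  ]
jarA [ 0.4147 -0.2565  0.11  ]
jarB [ 0.4668 -0.1255  0.11  ]
disp [ 0.6135 -0.2749  0.08  ]
phone [ 0.335   0.3999 -0.    ]
beaker [0.7693 0.0101 0.    ]
tape [ 0.7866 -0.1761  0.02  ]
weight [ 0.6778 -0.0198 -0.    ]
```

View pics/b1.png

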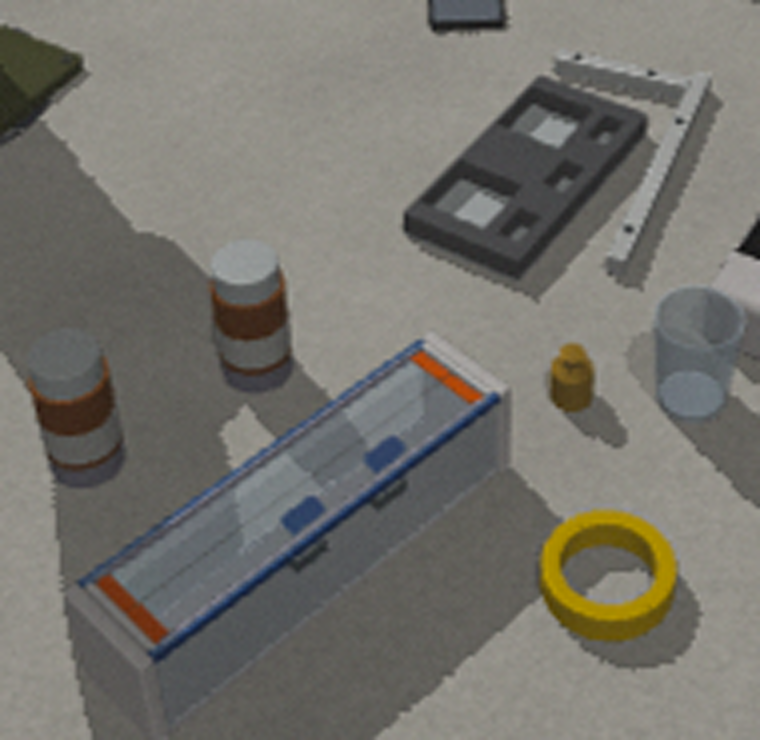

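View pics/b2.png

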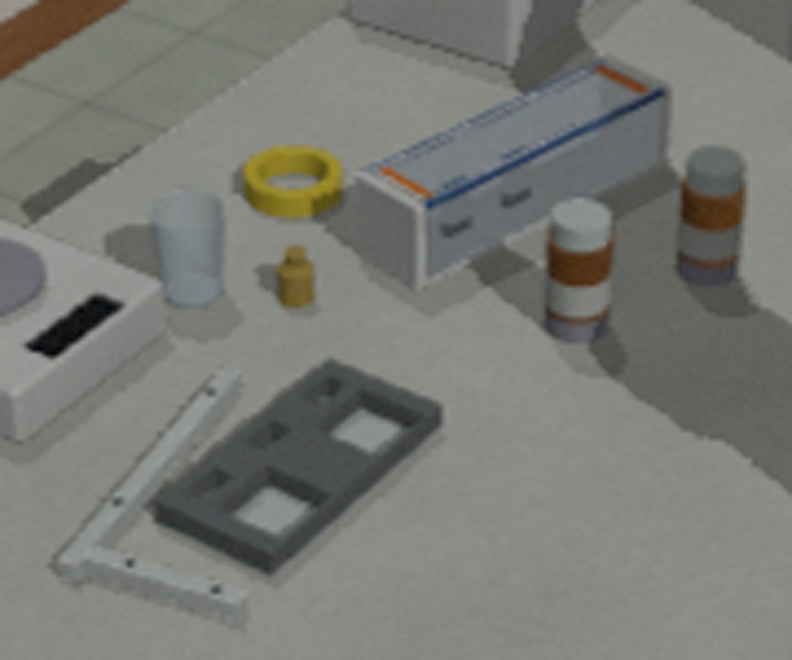

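```bash
python3 - <<'E'
from h import *
c=grab("scene"); s=grab("side")
C=lambda u,v:(u/4+160,v/4+175); S=lambda u,v:(u/4.4+190,v/4.4+140)
print("tray top scene")
for p in [(405,215),(517,268),(647,115),(540,78)]: print(onz(c,*C(*p),.024))
print("tray top side")
for p in [(335,360),(442,405),(270,560),(155,500)]: print(onz(s,*S(*p),.024))
print("fence scene top");
for p in [(555,55),(710,77),(625,262),(608,262),(685,90),(553,66)]: print(onz(c,*C(*p),.018))
print("fence side top");
for p in [(228,370),(55,560),(245,600)]: print(onz(s,*S(*p),.018))
print("disp scene, z .084")
for p in [(68,590),(152,655),(508,398),(428,335)]: print(onz(c,*C(*p),.084))
print("side")
for p in [(360,175),(425,205),(667,88),(603,62)]: print(onz(s,*S(*p),.084))
print("blocks");
for p in [(302,515),(385,453)]: print(onz(c,*C(*p),.056))
print("jars");
print(onz(c,*C(65,350),.11),onz(s,*S(715,165),.11));print(onz(c,*C(245,260),.11),onz(s,*S(582,218),.11))
E
```

```text
tray top scene
[0.4851 0.0525 0.024 ]
[0.5946 0.0437 0.024 ]
[0.598  0.2689 0.024 ]
[0.4918 0.269  0.024 ]
tray top side
[0.5825 0.0543 0.024 ]
[0.4787 0.0584 0.024 ]
[0.4828 0.2821 0.024 ]
[0.5938 0.2734 0.024 ]
fence scene top
[0.4833 0.3134 0.018 ]
[0.6199 0.3538 0.018 ]
[0.6623 0.0982 0.018 ]
[0.6506 0.0914 0.018 ]
[0.6086 0.3251 0.018 ]
[0.4897 0.2977 0.018 ]
fence side top
[0.6513 0.1055 0.018 ]
[0.6168 0.3613 0.018 ]
[0.4766 0.3213 0.018 ]
disp scene, z .084
[ 0.5272 -0.3978  0.084 ]
[ 0.6005 -0.4083  0.084 ]
[ 0.6822 -0.1264  0.084 ]
[ 0.6041 -0.1031  0.084 ]
side
[ 0.6687 -0.1109  0.084 ]
[ 0.5966 -0.1005  0.084 ]
[ 0.521  -0.3857  0.084 ]
[ 0.593 -0.397  0.084]
blocks
[ 0.6036 -0.2613  0.056 ]
[ 0.6223 -0.1896  0.056 ]
jars
[ 0.4118 -0.2604  0.11  ] [ 0.4058 -0.2493  0.11  ]
[ 0.4649 -0.1266  0.11  ] [ 0.4577 -0.1175  0.11  ]
```

```bash
cat >> h.py <<'E'
def yaw_of(s):
    R=Rot.from_quat(s["orientation"]).as_matrix(); return np.arctan2(R[1,1],R[0,1])
def to(p,yaw=None):
    """total tool-frame shift to reach p (at current orientation), then turn about tool x so that jaw axis (tool y) is at world angle yaw (mod pi)"""
    s=read_state(); R=Rot.from_quat(s["orientation"]).as_matrix()
    d=R.T@(np.array(p)-s["ee_pos"]); y=yaw_of(s)
    print("shift tool",d,"now",s["ee_pos"],"jawyaw",round(y,4),"tilt X",R[:,0],end=" ")
    if yaw is not None:
        e=(yaw-y+np.pi/2)%np.pi-np.pi/2; print("ax",round(-e,4),end="")
    print()
E
python3 - <<'E'
from h import *
s=st(); print(s["joint_positions"]); to([0.5,0.1,0.4]); to([.5,.1,.4],np.pi/2)
w=grab("wrist"); o,d=ray(w,w["cx"],w["cy"]); print(o,d, o-s["ee_pos"])
E
```

```text
t 0.35 p [ 0.216  -0.5864  0.2216] X [-0.0001  0.0003 -1.    ] Y [ 0.3456 -0.9384 -0.0003] F [-0.5741  0.1424  0.2824] w 0.08527813658879045
[ 1.2518  0.6893 -0.1946  1.5655  0.1573  0.9025 -0.2151]
shift tool [-0.1782 -0.546  -0.5038] now [ 0.216  -0.5864  0.2216] jawyaw -1.2179 tilt X [-0.0001  0.0003 -1.    ] 
shift tool [-0.1782 -0.546  -0.5038] now [ 0.216  -0.5864  0.2216] jawyaw -1.2179 tilt X [-0.0001  0.0003 -1.    ] ax 0.3529
[ 0.2867 -0.5605  0.373 ] [-0.2783 -0.103  -0.955 ] [0.0707 0.0259 0.1514]
```

Emit:
drive_tool([
  {"dx":-0.045,"dy":-0.02,"dz":-0.03},
  {"dx":-0.045,"dy":-0.03,"dz":-0.03},
  {"dx":-0.045,"dy":-0.03,"dz":-0.03},
  {"dx":-0.045,"dy":-0.03,"dz":-0.03},
  {"dy":-0.03,"dz":-0.04},
  {"dy":-0.03,"dz":-0.04},
  {"dy":-0.03,"dz":-0.04},
  {"dz":-0.04,"ax":0.1},
  {"dz":-0.04,"ax":0.1},
  {"ax":0.15},
  {},
])

```text
validation failed for argument at $.ro...
```

```bash
python3 - <<'E'
from h import *
st(); grab("wrist","c1")
E
```

```text
t 0.4 p [ 0.216  -0.5864  0.2217] X [-0.      0.0001 -1.    ] Y [ 0.3456 -0.9384 -0.0001] F [ 0.6188 -0.5391  0.552 ] w 0.08528507315961927
```

View pics/c1.png

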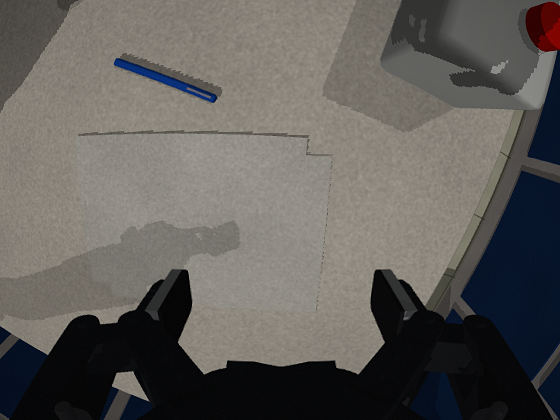

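Emit:
drive_tool([
  {"fingers":0.085,"dx":-0.045,"dy":-0.02,"dz":-0.03,"ax":0,"ay":0,"az":0},
])

```text
time_s: 0.57
ee_pos: [0.2335, -0.5572, 0.2638]
orientation: [-0.695, -0.124, 0.698, -0.12]
wrist_force: [0.7, -1.1, 0.9]
gripper_width: 0.0847
```

Emit:
drive_tool([
  {"fingers":0.085,"dx":-0.045,"dy":-0.03,"dz":-0.03},
])

```text
validation failed for argument at $.ro...
```

All fields are required.

Emit:
drive_tool([
  {"fingers":0.085,"dx":-0.045,"dy":-0.03,"dz":-0.03,"ax":0,"ay":0,"az":0},
  {"fingers":0.085,"dx":-0.045,"dy":-0.03,"dz":-0.03,"ax":0,"ay":0,"az":0},
  {"fingers":0.085,"dx":-0.045,"dy":-0.03,"dz":-0.03,"ax":0,"ay":0,"az":0},
  {"fingers":0.085,"dx":0,"dy":-0.03,"dz":-0.04,"ax":0,"ay":0,"az":0},
  {"fingers":0.085,"dx":0,"dy":-0.03,"dz":-0.04,"ax":0,"ay":0,"az":0},
  {"fingers":0.085,"dx":0,"dy":-0.03,"dz":-0.04,"ax":0,"ay":0,"az":0},
  {"fingers":0.085,"dx":0,"dy":-0.03,"dz":-0.04,"ax":0.1,"ay":0,"az":0},
  {"fingers":0.085,"dx":0,"dy":0,"dz":-0.04,"ax":0.1,"ay":0,"az":0},
  {"fingers":0.085,"dx":0,"dy":0,"dz":0,"ax":0.15,"ay":0,"az":0},
  {"fingers":0.085,"dx":0,"dy":0,"dz":0,"ax":0,"ay":0,"az":0},
])

```text
time_s: 1.82
ee_pos: [0.438, -0.2637, 0.4017]
orientation: [-0.707, -0.002, 0.707, -0.002]
wrist_force: [0.2, 0.3, -0.6]
gripper_width: 0.0851
```

```bash
python3 - <<'E'
from h import *
st(); grab("wrist","c2")
E
```

```text
t 1.825 p [ 0.438  -0.2637  0.4017] X [-0.0005 -0.0003 -1.    ] Y [ 0.005  -1.      0.0003] F [ 0.2363  0.3184 -0.6112] w 0.08511820785980136
```

View pics/c2.png

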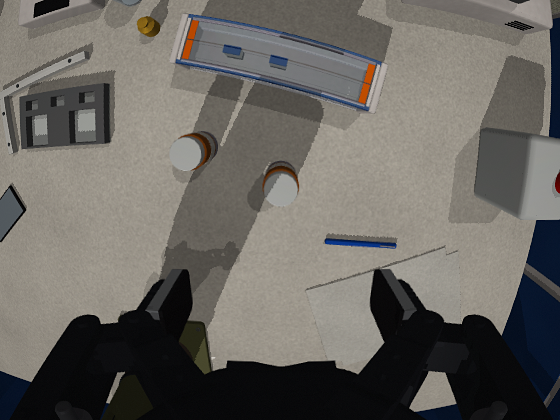

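Emit:
drive_tool([
  {"fingers":0.085,"dx":0,"dy":-0.055,"dz":0,"ax":0,"ay":0,"az":0},
  {"fingers":0.085,"dx":0,"dy":-0.055,"dz":0,"ax":0,"ay":0,"az":0},
  {"fingers":0.085,"dx":0,"dy":-0.055,"dz":0,"ax":0,"ay":0,"az":0},
  {"fingers":0.085,"dx":0,"dy":-0.055,"dz":0,"ax":0,"ay":0,"az":0},
  {"fingers":0.085,"dx":0,"dy":-0.055,"dz":0,"ax":0,"ay":0,"az":0},
  {"fingers":0.085,"dx":0,"dy":-0.055,"dz":0,"ax":0,"ay":0,"az":0},
  {"fingers":0.085,"dx":0,"dy":-0.055,"dz":0,"ax":0,"ay":0,"az":0},
  {"fingers":0.085,"dx":0,"dy":-0.055,"dz":0,"ax":0,"ay":0,"az":0},
  {"fingers":0.085,"dx":0,"dy":0,"dz":0,"ax":0,"ay":0,"az":0},
  {"fingers":0.085,"dx":0,"dy":0,"dz":0,"ax":0,"ay":0,"az":0},
])

```text
time_s: 3.12
ee_pos: [0.4368, 0.1749, 0.4017]
orientation: [-0.707, -0.001, 0.707, -0.002]
wrist_force: [-0.6, -0.2, 0.1]
gripper_width: 0.0849
```

```bash
python3 - <<'E'
from h import *
st(); w=grab("wrist","c3")
crop(w,140,420,0,210,2.8,"c3z")
E
```

```text
t 3.125 p [0.4368 0.1749 0.4017] X [-0.     -0.0012 -1.    ] Y [ 0.0032 -1.      0.0012] F [-0.5835 -0.2487  0.1259] w 0.0848785725414922
```

View pics/c3.png

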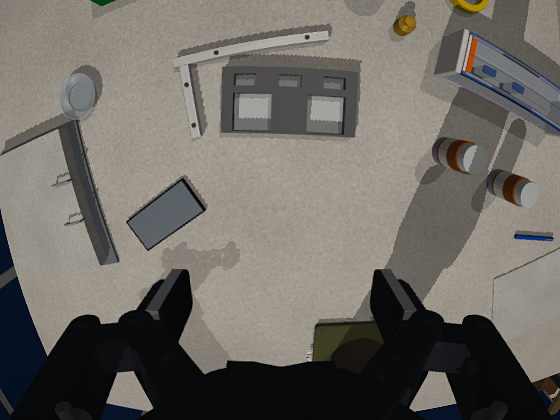

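View pics/c3z.png

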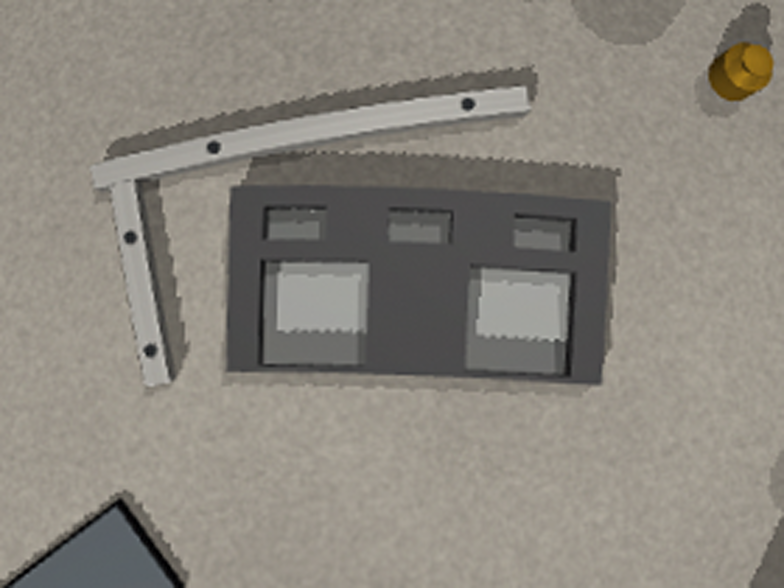

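```bash
python3 - <<'E'
from h import *
w=grab("wrist")
Z=lambda u,v:(u/2.8+140,v/2.8)
print("tray");P=np.array([onz(w,*Z(*p),.024) for p in [(230,186),(611,200),(603,383),(228,372)]]);print(P);print(P.mean(0))
def line(n,pts):
    Q=np.array([onz(w,*Z(*p),.018) for p in pts])[:,:2]; m=Q.mean(0);_,_,V=np.linalg.svd(Q-m);print(n,m,V[0],np.degrees(np.arctan2(V[0][1],V[0][0])));print(Q);return m,V[0]
a=line("yrail in",[(185,178),(300,153),(400,130),(528,110)])
a2=line("yrail out",[(95,165),(200,138),(300,118),(400,103),(528,87)])
b=line("xrail in",[(137,182),(150,260),(171,382)])
b2=line("xrail out",[(113,187),(130,290),(147,384)])
import numpy as np
A=np.array([a[1],-b[1]]).T; k=np.linalg.solve(A,b[0]-a[0]); print("corner",a[0]+k[0]*a[1])
c=grab("scene");s=grab("side")
E
```

```text
tray
[[0.5963 0.2673 0.024 ]
 [0.59   0.0476 0.024 ]
 [0.4809 0.0505 0.024 ]
 [0.4865 0.2698 0.024 ]]
[0.5384 0.1588 0.024 ]
yrail in [0.6228 0.197 ] [ 0.1964 -0.9805] -78.67151749807734
[[0.6038 0.2953]
 [0.6155 0.2274]
 [0.6288 0.1698]
 [0.6433 0.0955]]
yrail out [0.637  0.2261] [ 0.1572 -0.9876] -80.95471469229297
[[0.6166 0.3511]
 [0.6279 0.2864]
 [0.6371 0.2275]
 [0.6455 0.1698]
 [0.6578 0.0954]]
xrail in [0.5468 0.3158] [-0.9883 -0.1528] -171.2090210823581
[[0.6036 0.3247]
 [0.5553 0.3169]
 [0.4814 0.3057]]
xrail out [0.5402 0.33  ] [-0.9879 -0.1548] -171.09351951178772
[[0.6018 0.3397]
 [0.538  0.3296]
 [0.4808 0.3207]]
corner [0.5975 0.3236]
```

Emit:
drive_tool([
  {"fingers":0.085,"dx":0.05,"dy":0.004,"dz":-0.02,"ax":0.03,"ay":0,"az":0},
  {"fingers":0.08,"dx":0.05,"dy":0.006,"dz":-0.02,"ax":0,"ay":0,"az":0},
  {"fingers":0.075,"dx":0.05,"dy":0.003,"dz":-0.02,"ax":0,"ay":0,"az":0},
  {"fingers":0.075,"dx":0.05,"dy":0,"dz":-0.02,"ax":0,"ay":0,"az":0},
  {"fingers":0.075,"dx":0.05,"dy":0,"dz":0,"ax":0,"ay":0,"az":0},
  {"fingers":0.075,"dx":0.05,"dy":0,"dz":0,"ax":0,"ay":0,"az":0},
  {"fingers":0.075,"dx":0,"dy":0,"dz":0,"ax":0,"ay":0,"az":0},
  {"fingers":0.075,"dx":0,"dy":0,"dz":0,"ax":0,"ay":0,"az":0},
])

```text
time_s: 4.32
ee_pos: [0.5177, 0.1615, 0.1033]
orientation: [0.708, -0.01, -0.706, -0.01]
wrist_force: [0.5, -0.4, 1.1]
gripper_width: 0.0748
```

```bash
python3 - <<'E'
from h import *
st(); w=grab("wrist","d1"); to([.5184,.1593,.022],-1.598)
E
```

```text
t 4.325 p [0.5177 0.1615 0.1033] X [ 0.0023  0.0007 -1.    ] Y [-0.0279 -0.9996 -0.0008] F [ 0.4858 -0.3926  1.0968] w 0.07476240971335867
shift tool [ 0.0819  0.0026 -0.    ] now [0.5181 0.1618 0.1039] jawyaw -1.5987 tilt X [ 0.0037  0.0014 -1.    ] ax -0.0007
```

View pics/d1.png

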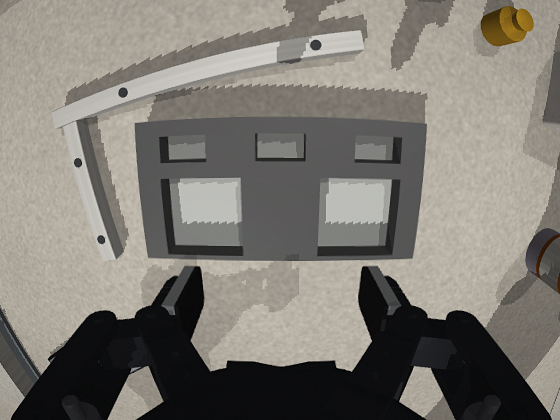

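```bash
python3 - <<'E'
from h import *
w=grab("wrist")
P=np.array([onz(w,*p,.024) for p in [(135,124),(427,123.5),(413,259),(148,258)]]);print(P);m=P.mean(0);print(m)
d=(P[0]-P[1]);print("yaw",np.arctan2(-d[0],d[1]));d=P[3]-P[2];print(np.arctan2(-d[0],d[1]))
Q=lambda L:[onz(w,*p,.018)[:2] for p in L]
for n,L in [("yin",[(90,119),(150,101),(200,86),(280,65),(363,50)]),("yout",[(52,112),(120,85),(200,57),(280,40),(361,31)]),("xin",[(81,125),(100,183),(122,252)]),("xout",[(63,127),(83,195),(104,260)])]:
    q=np.array(Q(L));mm=q.mean(0);V=np.linalg.svd(q-mm)[2][0];print(n,mm,np.degrees(np.arctan2(V[1],V[0]))%180)
# pocket corners on top
print([onz(w,*p,.024)[:2] for p in [(244,178),(244,255),(318,256),(319,178)]])
E
```

```text
[[0.5959 0.269  0.024 ]
 [0.59   0.0494 0.024 ]
 [0.4797 0.0526 0.024 ]
 [0.4869 0.2728 0.024 ]]
[0.5381 0.1609 0.024 ]
yaw -0.026814378116374864
-0.03253614115560369
yin [0.6224 0.2092] 100.29600121721107
yout [0.6393 0.2225] 99.31512667881088
xin [0.5474 0.3116] 11.619949898962574
xout [0.542 0.332] 10.260013951023438
[array([0.5501, 0.1873]), array([0.4893, 0.1911]), array([0.4868, 0.1332]), array([0.5486, 0.1328])]
```

Emit:
drive_tool([
  {"fingers":0.075,"dx":0.03,"dy":0,"dz":0,"ax":0,"ay":0,"az":0},
  {"fingers":0.075,"dx":0.025,"dy":0,"dz":0,"ax":0,"ay":0,"az":0},
  {"fingers":0.075,"dx":0.015,"dy":0,"dz":0,"ax":0,"ay":0,"az":0},
  {"fingers":0.075,"dx":0.011,"dy":0,"dz":0,"ax":0,"ay":0,"az":0},
  {"fingers":0.075,"dx":0,"dy":0,"dz":0,"ax":0,"ay":0,"az":0},
  {"fingers":0.065,"dx":0,"dy":0,"dz":0,"ax":0,"ay":0,"az":0},
  {"fingers":0.06,"dx":0,"dy":0,"dz":0,"ax":0,"ay":0,"az":0},
  {"fingers":0.055,"dx":0,"dy":0,"dz":0,"ax":0,"ay":0,"az":0},
  {"fingers":0.05,"dx":0,"dy":0,"dz":0,"ax":0,"ay":0,"az":0},
  {"fingers":0.045,"dx":0,"dy":0,"dz":0,"ax":0,"ay":0,"az":0},
  {"fingers":0.045,"dx":0,"dy":0,"dz":0,"ax":0,"ay":0,"az":0},
])

```text
time_s: 5.8
ee_pos: [0.5165, 0.1615, 0.0208]
orientation: [-0.707, 0.01, 0.707, 0.01]
wrist_force: [-0.7, -0.8, 0.7]
gripper_width: 0.045
```

```bash
python3 - <<'E'
from h import *
st(); w=grab("wrist","d2")
E
```

```text
t 5.8 p [0.5165 0.1615 0.0208] X [-0.     -0.0001 -1.    ] Y [-0.0271 -0.9996  0.0001] F [-0.731  -0.8189  0.7359] w 0.04499575592018352
```

View pics/d2.png

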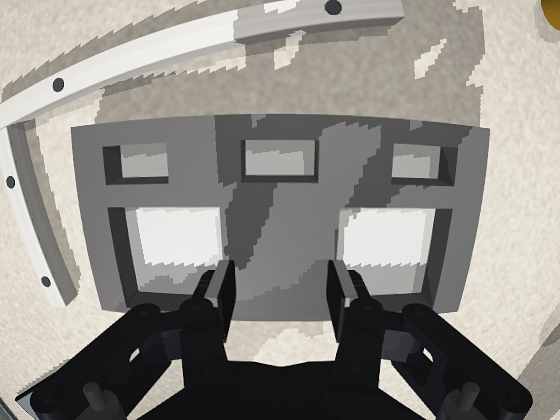

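```bash
python3 - <<'E'
from h import *
w=grab("wrist"); s=read_state(); p=s["ee_pos"]
for dx in [0,.01,.019]:
  for dy in [-.0225,.0225]:
    print(dx,dy,proj(w,p+[0,dy,-dx]))
c=grab("side"); crop(c,220,330,160,280,6,"d3")
for q in [(72,127),(490,127),(458,312),(102,305)]: print(onz(w,*q,.024))
E
```

```text
0 -0.0225 [323.3193 265.0424]
0 0.0225 [236.9828 267.2193]
0.01 -0.0225 [321.1176 257.014 ]
0.01 0.0225 [239.1993 259.1078]
0.019 -0.0225 [319.3081 250.4498]
0.019 0.0225 [241.0223 252.4717]
[0.5963 0.2675 0.024 ]
[0.5903 0.0499 0.024 ]
[0.4795 0.0528 0.024 ]
[0.491  0.2707 0.024 ]
```

View pics/d3.png

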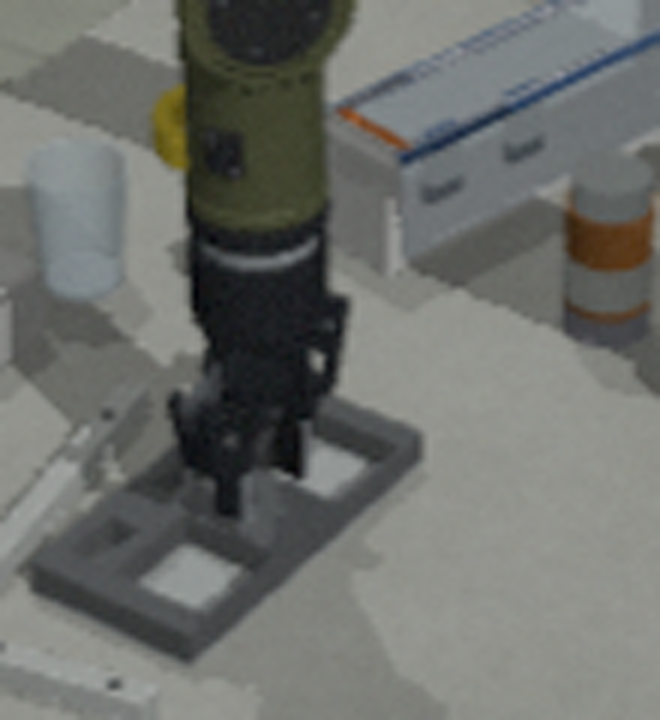

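```bash
python3 - <<'E'
from h import *
w=grab("wrist"); s=read_state(); p=s["ee_pos"]
for u,v in [(235,262),(222,262),(329,262),(344,262)]:
  for a in [.0225,.029]:
    o,d=ray(w,u,v); y=p[1]+(a if u<280 else -a); q=o+d*(y-o[1])/d[1]; print(u,a,q)
crop(w,180,380,180,330,4,"d4")
c=grab("scene"); crop(c,220,340,150,260,6,"d5")
c=grab("side"); o,d=ray(c,258.3,246.3); q=o+d*(.190-o[1])/d[1];print(q); q=o+d*(.5165-o[0])/d[0];print(q)
E
```

```text
235 0.0225 [0.5217 0.184  0.0253]
235 0.029 [ 0.5033  0.1905 -0.0131]
222 0.0225 [0.5366 0.184  0.0564]
222 0.029 [0.5221 0.1905 0.0261]
329 0.0225 [0.5275 0.139  0.0401]
329 0.029 [ 0.5068  0.1325 -0.0024]
344 0.0225 [0.5438 0.139  0.0739]
344 0.029 [0.5283 0.1325 0.0423]
[0.5206 0.19   0.0308]
[0.5165 0.1956 0.0363]
```

View pics/d4.png

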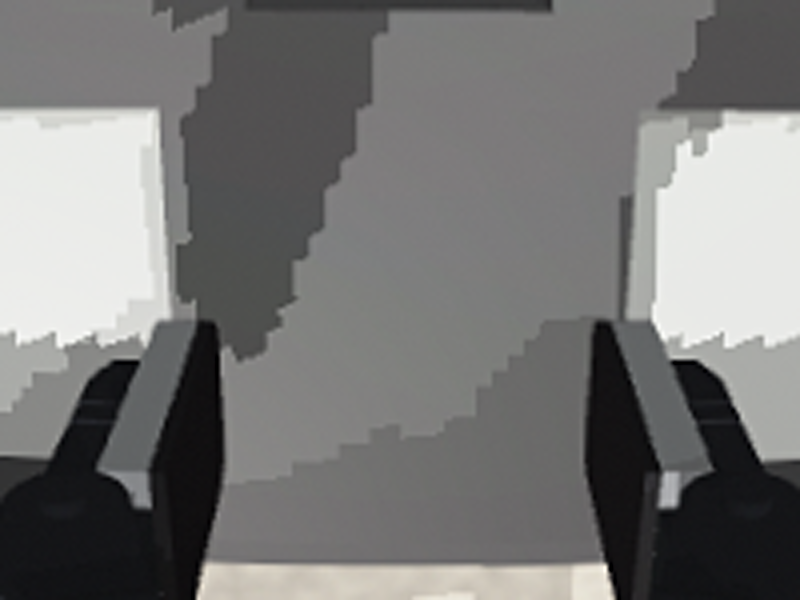

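View pics/d5.png

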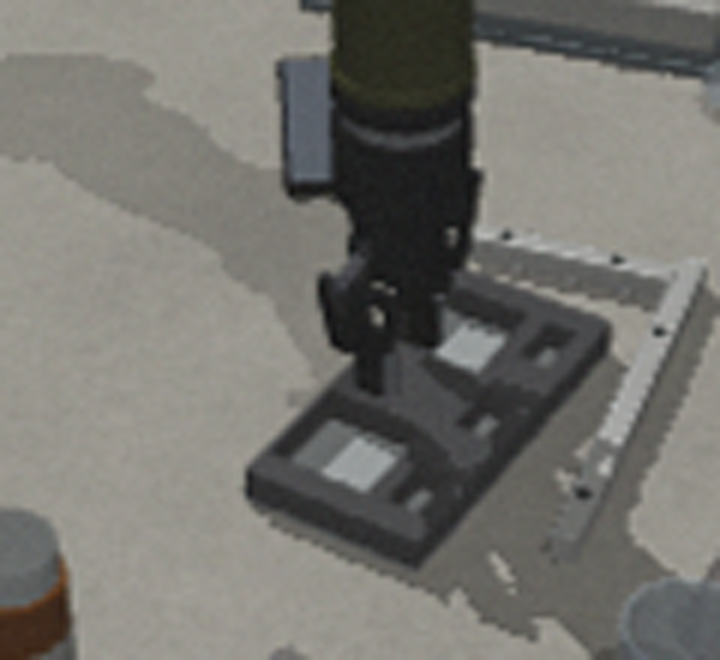

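Emit:
drive_tool([
  {"fingers":0.075,"dx":0,"dy":0,"dz":0,"ax":0,"ay":0,"az":0},
  {"fingers":0.075,"dx":0,"dy":0,"dz":0,"ax":0,"ay":0,"az":0},
  {"fingers":0.075,"dx":0,"dy":0,"dz":0,"ax":0,"ay":0,"az":0},
  {"fingers":0.075,"dx":0.003,"dy":0,"dz":0,"ax":0,"ay":0,"az":0},
  {"fingers":0.075,"dx":0.003,"dy":0,"dz":0,"ax":0,"ay":0,"az":0},
  {"fingers":0.075,"dx":0.002,"dy":0,"dz":0,"ax":0,"ay":0,"az":0},
  {"fingers":0.075,"dx":0,"dy":0,"dz":0,"ax":0,"ay":0,"az":0},
])

```text
time_s: 6.98
ee_pos: [0.5163, 0.1614, 0.0125]
orientation: [-0.707, 0.01, 0.707, 0.009]
wrist_force: [0.1, -0.2, -0.1]
gripper_width: 0.0751
```

```bash
python3 - <<'E'
from h import *
st(); w=grab("wrist","d6")
E
```

```text
t 6.975 p [0.5163 0.1614 0.0125] X [-0.0004 -0.0003 -1.    ] Y [-0.0271 -0.9996  0.0003] F [ 0.0616 -0.187  -0.117 ] w 0.07511728954437973
```

View pics/d6.png

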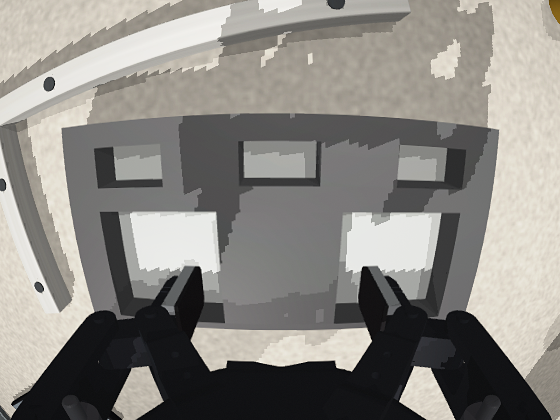

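Emit:
drive_tool([
  {"fingers":0.068,"dx":0,"dy":0,"dz":0,"ax":0,"ay":0,"az":0},
  {"fingers":0.063,"dx":0,"dy":0,"dz":0,"ax":0,"ay":0,"az":0},
  {"fingers":0.058,"dx":0,"dy":0,"dz":0,"ax":0,"ay":0,"az":0},
  {"fingers":0.054,"dx":0,"dy":0,"dz":0,"ax":0,"ay":0,"az":0},
  {"fingers":0.05,"dx":0,"dy":0,"dz":0,"ax":0,"ay":0,"az":0},
  {"fingers":0.05,"dx":0,"dy":0,"dz":0,"ax":0,"ay":0,"az":0},
  {"fingers":0.05,"dx":0,"dy":0,"dz":0,"ax":0,"ay":0,"az":0},
])

```text
time_s: 7.9
ee_pos: [0.5165, 0.1615, 0.0128]
orientation: [0.707, -0.01, -0.707, -0.01]
wrist_force: [1.1, 1.0, -0.2]
gripper_width: 0.05
```

```bash
python3 - <<'E'
from h import *
st(); w=grab("wrist","d7")
E
```

```text
t 7.9 p [0.5165 0.1615 0.0128] X [ 0.     -0.0001 -1.    ] Y [-0.0272 -0.9996  0.0001] F [ 1.1234  1.0386 -0.196 ] w 0.050025944570516435
```

View pics/d7.png

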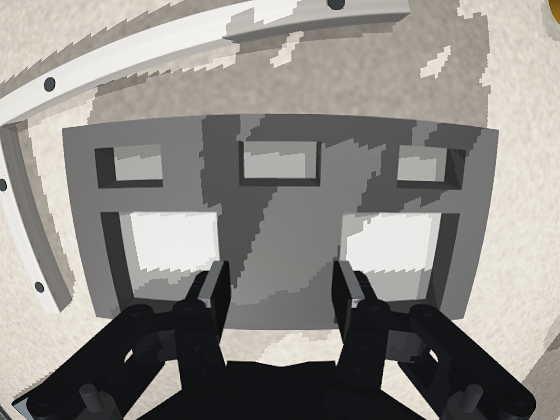

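Emit:
drive_tool([
  {"fingers":0.05,"dx":0.002,"dy":0,"dz":0,"ax":0,"ay":0,"az":0},
  {"fingers":0.05,"dx":0,"dy":0,"dz":0,"ax":0,"ay":0,"az":0},
])

```text
time_s: 8.2
ee_pos: [0.5167, 0.1615, 0.0115]
orientation: [0.707, -0.01, -0.707, -0.01]
wrist_force: [-1.2, -0.1, 8.4]
gripper_width: 0.0497
```

Emit:
drive_tool([
  {"fingers":0.05,"dx":0.002,"dy":0,"dz":0,"ax":0,"ay":0,"az":0},
  {"fingers":0.05,"dx":0,"dy":0,"dz":0,"ax":0,"ay":0,"az":0},
])

```text
time_s: 8.45
ee_pos: [0.5167, 0.1615, 0.0114]
orientation: [0.708, -0.01, -0.706, -0.009]
wrist_force: [-4.8, -2.2, 26.8]
gripper_width: 0.0499
```

Emit:
drive_tool([
  {"fingers":0.05,"dx":0.002,"dy":0,"dz":0,"ax":0,"ay":0,"az":0},
  {"fingers":0.05,"dx":0,"dy":0,"dz":0,"ax":0,"ay":0,"az":0},
])

```text
time_s: 8.7
ee_pos: [0.5167, 0.1615, 0.0112]
orientation: [0.708, -0.01, -0.706, -0.009]
wrist_force: [-7.7, -2.7, 45.1]
gripper_width: 0.05
```

Emit:
drive_tool([
  {"fingers":0.05,"dx":-0.008,"dy":0,"dz":0,"ax":0,"ay":0,"az":0},
  {"fingers":0.06,"dx":0,"dy":0,"dz":0,"ax":0,"ay":0,"az":0},
  {"fingers":0.07,"dx":0,"dy":0,"dz":0,"ax":0,"ay":0,"az":0},
  {"fingers":0.075,"dx":0,"dy":0,"dz":0,"ax":0,"ay":0,"az":0},
  {"fingers":0.075,"dx":0,"dy":0,"dz":0,"ax":0,"ay":0,"az":0},
  {"fingers":0.075,"dx":0.004,"dy":0,"dz":0,"ax":0,"ay":0,"az":0},
  {"fingers":0.075,"dx":0.004,"dy":0,"dz":0,"ax":0,"ay":0,"az":0},
  {"fingers":0.075,"dx":0,"dy":0,"dz":0,"ax":0,"ay":0,"az":0},
])

```text
time_s: 9.7
ee_pos: [0.5162, 0.1614, 0.0063]
orientation: [-0.707, 0.01, 0.707, 0.009]
wrist_force: [0.3, -0.4, -0.2]
gripper_width: 0.0752
```

Emit:
drive_tool([
  {"fingers":0.075,"dx":0.004,"dy":0,"dz":0,"ax":0,"ay":0,"az":0},
  {"fingers":0.075,"dx":0.003,"dy":0,"dz":0,"ax":0,"ay":0,"az":0},
  {"fingers":0.075,"dx":0,"dy":0,"dz":0,"ax":0,"ay":0,"az":0},
])

```text
time_s: 10.07
ee_pos: [0.5163, 0.1614, -0.0005]
orientation: [-0.707, 0.01, 0.707, 0.009]
wrist_force: [0.7, 0.1, 0.1]
gripper_width: 0.075
```

Now close.

Emit:
drive_tool([
  {"fingers":0.068,"dx":0,"dy":0,"dz":0,"ax":0,"ay":0,"az":0},
  {"fingers":0.062,"dx":0,"dy":0,"dz":0,"ax":0,"ay":0,"az":0},
  {"fingers":0.056,"dx":0,"dy":0,"dz":0,"ax":0,"ay":0,"az":0},
  {"fingers":0.05,"dx":0,"dy":0,"dz":0,"ax":0,"ay":0,"az":0},
  {"fingers":0.045,"dx":0,"dy":0,"dz":0,"ax":0,"ay":0,"az":0},
  {"fingers":0.045,"dx":0,"dy":0,"dz":0,"ax":0,"ay":0,"az":0},
])

```text
time_s: 10.82
ee_pos: [0.5167, 0.1618, 0.0004]
orientation: [0.707, -0.009, -0.707, -0.01]
wrist_force: [-0.8, 0.1, 5.6]
gripper_width: 0.0564
```

```bash
python3 - <<'E'
from h import *
st(); w=grab("wrist","d8")
E
```

```text
t 10.825 p [0.5167 0.1618 0.0004] X [ 0.0008  0.0004 -1.    ] Y [-0.027  -0.9996 -0.0004] F [-0.83    0.085   5.6396] w 0.05637610537042928
```

View pics/d8.png

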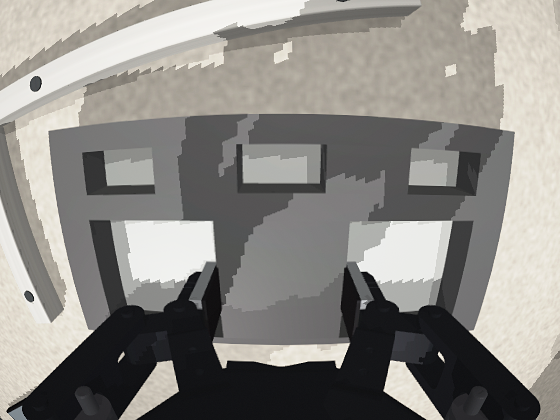

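Emit:
drive_tool([
  {"fingers":0.045,"dx":-0.0005,"dy":-0.005,"dz":-0.003,"ax":0,"ay":0,"az":0},
  {"fingers":0.045,"dx":0,"dy":-0.006,"dz":-0.004,"ax":0,"ay":0,"az":0},
  {"fingers":0.045,"dx":0,"dy":-0.006,"dz":-0.004,"ax":0,"ay":0,"az":0},
  {"fingers":0.045,"dx":0,"dy":-0.006,"dz":-0.0045,"ax":0,"ay":0,"az":0},
  {"fingers":0.045,"dx":0,"dy":-0.006,"dz":-0.004,"ax":0,"ay":0,"az":0},
  {"fingers":0.045,"dx":0,"dy":0,"dz":0,"ax":-0.037,"ay":0,"az":0},
  {"fingers":0.045,"dx":0,"dy":0,"dz":0,"ax":-0.037,"ay":0,"az":0},
  {"fingers":0.045,"dx":0,"dy":0,"dz":0,"ax":-0.037,"ay":0,"az":0},
  {"fingers":0.045,"dx":0,"dy":0,"dz":0,"ax":-0.037,"ay":0,"az":0},
  {"fingers":0.045,"dx":0,"dy":0,"dz":0,"ax":-0.037,"ay":0,"az":0},
  {"fingers":0.045,"dx":0,"dy":0,"dz":0,"ax":0,"ay":0,"az":0},
])

```text
time_s: 12.25
ee_pos: [0.536, 0.189, 0.0003]
orientation: [-0.704, -0.056, 0.705, -0.057]
wrist_force: [-2.6, -4.2, 6.5]
gripper_width: 0.0565
```

```bash
python3 - <<'E'
from h import *
st(); w=grab("wrist","d9"); to([.5469,.204,0])
c=grab("scene"); crop(c,240,350,160,250,6,"d10")
E
```

```text
t 12.25 p [0.536  0.189  0.0003] X [-0.0016 -0.002  -1.    ] Y [ 0.1589 -0.9873  0.0017] F [-2.5787 -4.1649  6.4541] w 0.056480581076214315
shift tool [ 0.0002 -0.0131 -0.0132] now [0.5359 0.189  0.0003] jawyaw -1.4113 tilt X [-0.0016 -0.0021 -1.    ]
```

View pics/d9.png

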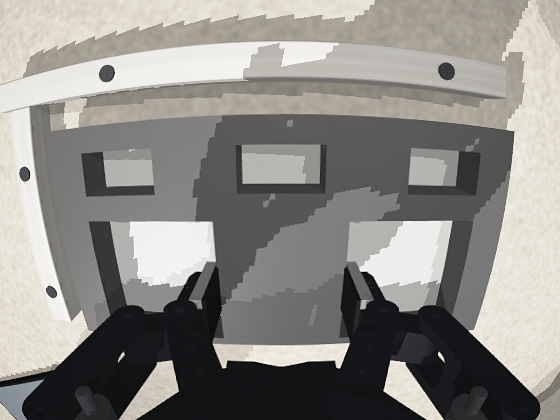

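View pics/d10.png

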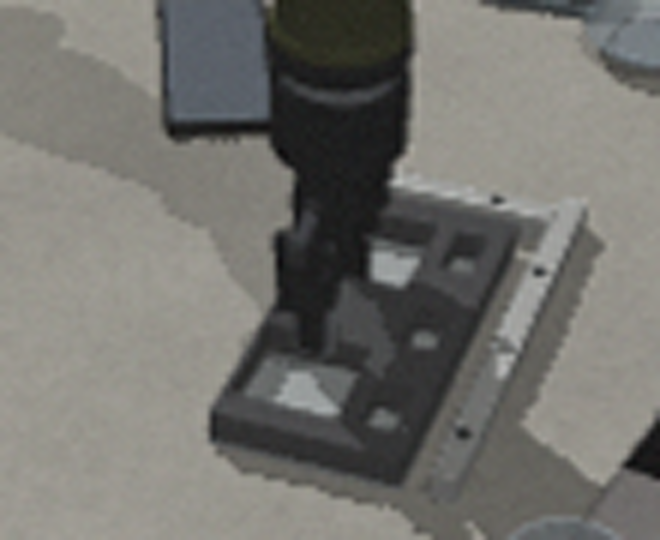

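Emit:
drive_tool([
  {"fingers":0.045,"dx":0,"dy":0,"dz":-0.003,"ax":0,"ay":0,"az":0},
  {"fingers":0.045,"dx":0,"dy":0,"dz":-0.003,"ax":0,"ay":0,"az":0},
  {"fingers":0.045,"dx":0,"dy":0,"dz":-0.002,"ax":0,"ay":0,"az":0},
  {"fingers":0.045,"dx":0,"dy":0,"dz":0,"ax":0,"ay":0,"az":0},
])

```text
time_s: 12.85
ee_pos: [0.5427, 0.1913, 0.0003]
orientation: [-0.704, -0.056, 0.706, -0.057]
wrist_force: [-5.7, -1.6, 6.7]
gripper_width: 0.0564
```

Emit:
drive_tool([
  {"fingers":0.045,"dx":0,"dy":0,"dz":-0.002,"ax":0,"ay":0,"az":0},
  {"fingers":0.045,"dx":0,"dy":0,"dz":0,"ax":0,"ay":0,"az":0},
])

```text
time_s: 13.1
ee_pos: [0.5445, 0.1918, 0.0003]
orientation: [-0.704, -0.056, 0.706, -0.057]
wrist_force: [-5.2, -1.7, 8.1]
gripper_width: 0.0561
```

Emit:
drive_tool([
  {"fingers":0.045,"dx":0,"dy":0,"dz":-0.001,"ax":0,"ay":0,"az":0},
  {"fingers":0.045,"dx":0,"dy":0,"dz":0,"ax":0,"ay":0,"az":0},
])

```text
time_s: 13.35
ee_pos: [0.5445, 0.1918, 0.0003]
orientation: [-0.703, -0.056, 0.707, -0.057]
wrist_force: [-7.3, -2.4, 8.4]
gripper_width: 0.0563
```

```bash
python3 - <<'E'
from h import *
st(); w=grab("wrist","d11"); print(w and read_state()["moment"])
E
```

```text
t 13.35 p [0.5445 0.1918 0.0003] X [-0.0051 -0.0016 -1.    ] Y [ 0.1591 -0.9873  0.0008] F [-7.3444 -2.4196  8.4495] w 0.05633309709097629
[-1.3417  1.198  -0.4536]
```

View pics/d11.png

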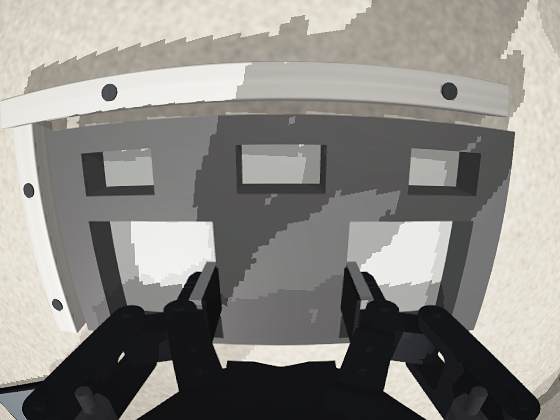

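Emit:
drive_tool([
  {"fingers":0.045,"dx":0,"dy":0,"dz":-0.002,"ax":0,"ay":0,"az":0},
  {"fingers":0.045,"dx":0,"dy":0,"dz":0,"ax":0,"ay":0,"az":0},
])

```text
time_s: 13.65
ee_pos: [0.5474, 0.1924, 0.0003]
orientation: [-0.704, -0.056, 0.706, -0.057]
wrist_force: [-5.7, -1.3, 7.4]
gripper_width: 0.0562
```

Emit:
drive_tool([
  {"fingers":0.045,"dx":0,"dy":0,"dz":-0.002,"ax":0,"ay":0,"az":0},
  {"fingers":0.045,"dx":0,"dy":0,"dz":0,"ax":0,"ay":0,"az":0},
])

```text
time_s: 13.9
ee_pos: [0.5494, 0.1928, 0.0003]
orientation: [-0.704, -0.056, 0.706, -0.057]
wrist_force: [-5.7, -1.3, 7.1]
gripper_width: 0.0561
```

```bash
python3 - <<'E'
from h import *
st(); w=grab("wrist","d12"); print(w and read_state()["moment"])
E
```

```text
t 13.9 p [0.5494 0.1928 0.0003] X [-0.0036 -0.0007 -1.    ] Y [ 0.159  -0.9873  0.0002] F [-5.7022 -1.3009  7.1171] w 0.05609041368364884
[-1.3221  0.9256 -0.3853]
```

View pics/d12.png

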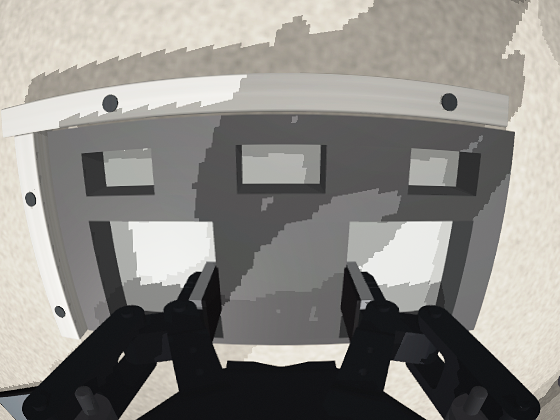

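Emit:
drive_tool([
  {"fingers":0.045,"dx":0,"dy":0,"dz":-0.0015,"ax":0,"ay":0,"az":0},
  {"fingers":0.045,"dx":0,"dy":0,"dz":0,"ax":0,"ay":0,"az":0},
])

```text
time_s: 14.2
ee_pos: [0.5504, 0.1929, 0.0003]
orientation: [-0.703, -0.056, 0.706, -0.057]
wrist_force: [-6.5, 0.1, 7.9]
gripper_width: 0.0564
```

Emit:
drive_tool([
  {"fingers":0.045,"dx":0,"dy":0,"dz":-0.0015,"ax":0,"ay":0,"az":0},
  {"fingers":0.045,"dx":0,"dy":0,"dz":0,"ax":0,"ay":0,"az":0},
])

```text
time_s: 14.45
ee_pos: [0.5504, 0.1929, 0.0003]
orientation: [-0.702, -0.056, 0.707, -0.057]
wrist_force: [-9.1, -1.3, 11.2]
gripper_width: 0.0565
```

Emit:
drive_tool([
  {"fingers":0.045,"dx":0,"dy":-0.0015,"dz":0,"ax":0,"ay":0,"az":0},
  {"fingers":0.045,"dx":0,"dy":0,"dz":0,"ax":0,"ay":0,"az":0},
])

```text
time_s: 14.7
ee_pos: [0.5504, 0.1929, 0.0003]
orientation: [-0.702, -0.055, 0.707, -0.058]
wrist_force: [-8.6, -3.9, 12.1]
gripper_width: 0.0564
```

```bash
python3 - <<'E'
from h import *
st(); w=grab("wrist","d13"); print(w and read_state()["moment"])
E
```

```text
t 14.7 p [0.5504 0.1929 0.0003] X [-0.0066 -0.0041 -1.    ] Y [ 0.1591 -0.9873  0.0029] F [-8.6161 -3.9277 12.133 ] w 0.05641196043166783
[-1.536   1.6312 -0.1998]
```

View pics/d13.png

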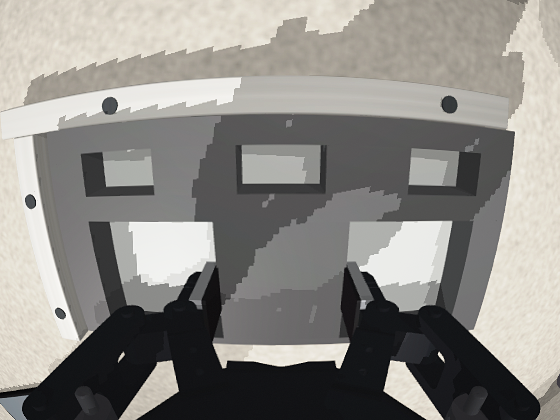

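Emit:
drive_tool([
  {"fingers":0.045,"dx":0,"dy":-0.002,"dz":0,"ax":0,"ay":0,"az":0},
  {"fingers":0.045,"dx":0,"dy":0,"dz":0,"ax":0,"ay":0,"az":0},
])

```text
time_s: 15.0
ee_pos: [0.5504, 0.1929, 0.0003]
orientation: [-0.702, -0.054, 0.707, -0.058]
wrist_force: [-8.2, -7.3, 12.2]
gripper_width: 0.0563
```

Emit:
drive_tool([
  {"fingers":0.045,"dx":0,"dy":-0.002,"dz":0,"ax":0,"ay":0,"az":0},
  {"fingers":0.045,"dx":0,"dy":0,"dz":0,"ax":0,"ay":0,"az":0},
])

```text
time_s: 15.25
ee_pos: [0.5504, 0.193, 0.0003]
orientation: [-0.702, -0.053, 0.707, -0.059]
wrist_force: [-6.7, -11.3, 13.9]
gripper_width: 0.0564
```

Emit:
drive_tool([
  {"fingers":0.045,"dx":0,"dy":-0.002,"dz":0,"ax":0,"ay":0,"az":0},
  {"fingers":0.045,"dx":0,"dy":0,"dz":0,"ax":0,"ay":0,"az":0},
])

```text
time_s: 15.5
ee_pos: [0.5504, 0.193, 0.0003]
orientation: [-0.702, -0.052, 0.708, -0.06]
wrist_force: [-7.3, -14.3, 14.8]
gripper_width: 0.0565
```

```bash
python3 - <<'E'
from h import *
st(); w=grab("wrist","d14"); crop(w,0,280,60,345,2.1,"d14z")
E
```

```text
t 15.5 p [0.5504 0.193  0.0003] X [-0.0065 -0.0116 -0.9999] Y [ 0.1568 -0.9876  0.0104] F [ -7.3411 -14.2758  14.7889] w 0.056477760017165486
```

View pics/d14z.png

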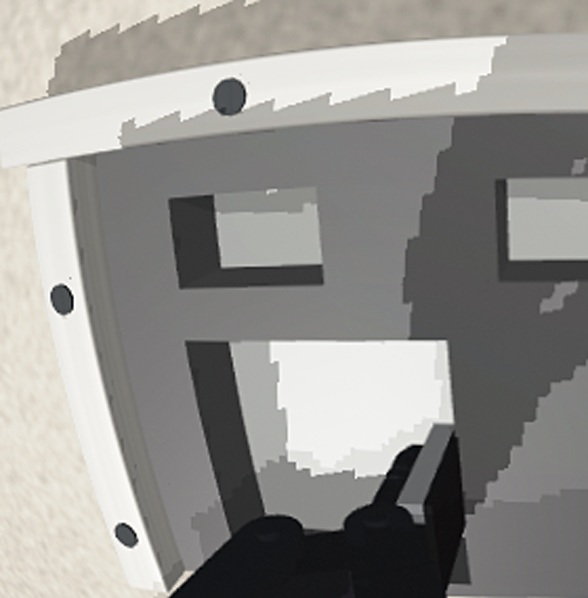

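```bash
python3 - <<'E'
from h import *
w=grab("wrist"); crop(w,20,110,110,350,3,"d15"); crop(w,20,280,90,150,3,"d16")
crop(w,280,540,90,150,3,"d17")
Z=lambda u,v:(u/2.1,v/2.1+60)
for p,z in [((66,165),.018),((165,585),.018),((97,165),.024),((178,565),.024),((97,160),.024),((97,155),.018),((560,113),.024),((560,113),.018)]: print(p,z,onz(w,*Z(*p),z))
E
```

```text
(66, 165) 0.018 [0.6041 0.3276 0.018 ]
(165, 585) 0.018 [0.4859 0.3083 0.018 ]
(97, 165) 0.024 [0.6056 0.312  0.024 ]
(178, 565) 0.024 [0.5016 0.2975 0.024 ]
(97, 160) 0.024 [0.6068 0.312  0.024 ]
(97, 155) 0.018 [0.607 0.317 0.018]
(560, 113) 0.024 [0.6251 0.2103 0.024 ]
(560, 113) 0.018 [0.625  0.2105 0.018 ]
```

View pics/d15.png

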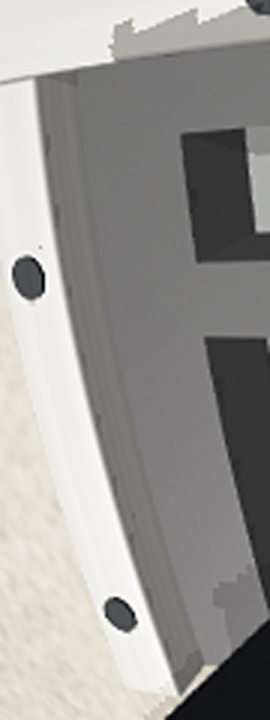

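View pics/d16.png

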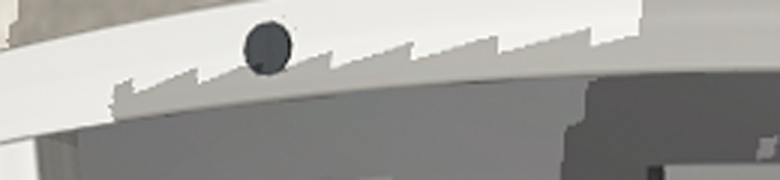

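View pics/d17.png

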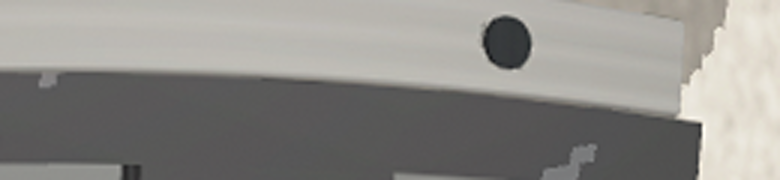

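Emit:
drive_tool([
  {"fingers":0.045,"dx":-0.0015,"dy":0,"dz":0.0015,"ax":0,"ay":0,"az":0},
  {"fingers":0.045,"dx":0,"dy":0,"dz":0.001,"ax":0,"ay":0,"az":0},
  {"fingers":0.045,"dx":0,"dy":0,"dz":0,"ax":0,"ay":0,"az":0},
])

```text
time_s: 15.98
ee_pos: [0.5495, 0.1995, 0.0009]
orientation: [-0.704, -0.056, 0.706, -0.057]
wrist_force: [-3.6, -3.2, -4.7]
gripper_width: 0.0565
```

Emit:
drive_tool([
  {"fingers":0.045,"dx":0,"dy":-0.001,"dz":0,"ax":0,"ay":0,"az":0},
  {"fingers":0.045,"dx":0,"dy":-0.001,"dz":0,"ax":0,"ay":0,"az":0},
  {"fingers":0.045,"dx":0,"dy":0,"dz":0,"ax":0,"ay":0,"az":0},
])

```text
time_s: 16.35
ee_pos: [0.5493, 0.2013, 0.0011]
orientation: [-0.704, -0.056, 0.706, -0.057]
wrist_force: [-4.5, -3.1, -3.5]
gripper_width: 0.0558
```

Sliding freely now.

Emit:
drive_tool([
  {"fingers":0.045,"dx":0,"dy":-0.0015,"dz":0,"ax":0,"ay":0,"az":0},
  {"fingers":0.045,"dx":0,"dy":-0.0015,"dz":0,"ax":0,"ay":0,"az":0},
  {"fingers":0.045,"dx":0,"dy":0,"dz":0,"ax":0,"ay":0,"az":0},
])

```text
time_s: 16.73
ee_pos: [0.5487, 0.2044, 0.0011]
orientation: [-0.704, -0.056, 0.706, -0.057]
wrist_force: [-3.1, -3.4, -3.3]
gripper_width: 0.056
```

Emit:
drive_tool([
  {"fingers":0.045,"dx":0,"dy":-0.001,"dz":0,"ax":0,"ay":0,"az":0},
  {"fingers":0.045,"dx":0,"dy":-0.001,"dz":0,"ax":0,"ay":0,"az":0},
  {"fingers":0.045,"dx":0,"dy":0,"dz":0,"ax":0,"ay":0,"az":0},
])

```text
time_s: 17.1
ee_pos: [0.5484, 0.2062, 0.0011]
orientation: [-0.704, -0.056, 0.706, -0.057]
wrist_force: [-3.6, -3.0, -4.2]
gripper_width: 0.0564
```

Emit:
drive_tool([
  {"fingers":0.045,"dx":0,"dy":-0.001,"dz":0,"ax":0,"ay":0,"az":0},
  {"fingers":0.045,"dx":0,"dy":-0.001,"dz":0,"ax":0,"ay":0,"az":0},
  {"fingers":0.045,"dx":0,"dy":0,"dz":0,"ax":0,"ay":0,"az":0},
])

```text
time_s: 17.48
ee_pos: [0.5481, 0.2082, 0.0011]
orientation: [-0.704, -0.056, 0.706, -0.057]
wrist_force: [-4.5, -3.7, -4.0]
gripper_width: 0.0561
```

```bash
python3 - <<'E'
from h import *
st(); w=grab("wrist","d18"); crop(w,0,280,60,345,2.1,"d18z")
E
```

```text
t 17.475 p [0.5481 0.2082 0.0011] X [-0.0027 -0.0016 -1.    ] Y [ 0.1584 -0.9874  0.0012] F [-4.5004 -3.6822 -4.0046] w 0.056077542767333725
```

View pics/d18z.png

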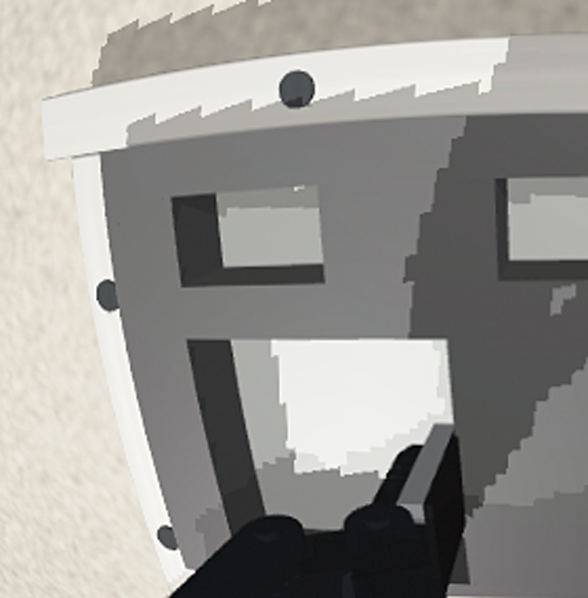

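Emit:
drive_tool([
  {"fingers":0.045,"dx":0,"dy":-0.001,"dz":0,"ax":0,"ay":0,"az":0},
  {"fingers":0.045,"dx":0,"dy":-0.001,"dz":0,"ax":0,"ay":0,"az":0},
  {"fingers":0.045,"dx":0,"dy":0,"dz":0,"ax":0,"ay":0,"az":0},
])

```text
time_s: 17.9
ee_pos: [0.5481, 0.2083, 0.001]
orientation: [-0.704, -0.055, 0.706, -0.057]
wrist_force: [-3.2, -7.7, -1.7]
gripper_width: 0.0562
```

Emit:
drive_tool([
  {"fingers":0.045,"dx":0,"dy":-0.001,"dz":0,"ax":0,"ay":0,"az":0},
  {"fingers":0.045,"dx":0,"dy":0,"dz":0,"ax":0,"ay":0,"az":0},
])

```text
time_s: 18.15
ee_pos: [0.5481, 0.2083, 0.0011]
orientation: [-0.704, -0.054, 0.706, -0.058]
wrist_force: [-3.4, -8.8, -1.5]
gripper_width: 0.0564
```

Emit:
drive_tool([
  {"fingers":0.045,"dx":0,"dy":-0.001,"dz":0,"ax":0,"ay":0,"az":0},
  {"fingers":0.045,"dx":0,"dy":0,"dz":0,"ax":0,"ay":0,"az":0},
])

```text
time_s: 18.4
ee_pos: [0.5481, 0.2083, 0.0011]
orientation: [-0.704, -0.053, 0.706, -0.058]
wrist_force: [-2.9, -10.5, -0.4]
gripper_width: 0.0562
```

Emit:
drive_tool([
  {"fingers":0.045,"dx":0,"dy":0,"dz":-0.002,"ax":0,"ay":0,"az":0},
  {"fingers":0.045,"dx":0,"dy":0,"dz":-0.002,"ax":0,"ay":0,"az":0},
  {"fingers":0.045,"dx":0,"dy":0,"dz":0,"ax":0,"ay":0,"az":0},
])

```text
time_s: 18.77
ee_pos: [0.548, 0.2083, 0.0006]
orientation: [-0.701, -0.053, 0.708, -0.059]
wrist_force: [-9.9, -11.7, 2.8]
gripper_width: 0.056
```

```bash
python3 - <<'E'
from h import *
st(); w=grab("wrist","d19")
E
```

```text
t 18.775 p [0.548  0.2083 0.0006] X [-0.0095 -0.0092 -0.9999] Y [ 0.1577 -0.9875  0.0076] F [ -9.884  -11.7487   2.8235] w 0.05602996882458609
```

View pics/d19.png

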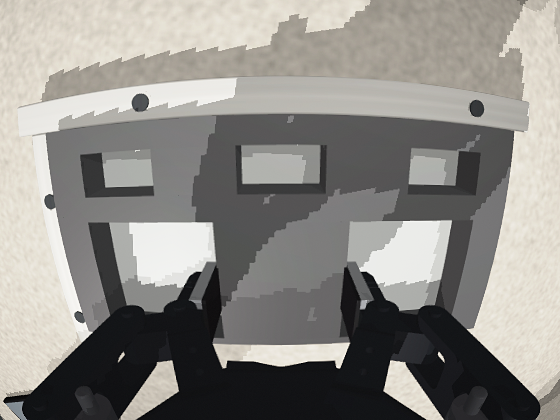

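Emit:
drive_tool([
  {"fingers":0.045,"dx":0,"dy":0.003,"dz":0.003,"ax":0,"ay":0,"az":0},
  {"fingers":0.045,"dx":0,"dy":0,"dz":0,"ax":0,"ay":0,"az":0},
  {"fingers":0.058,"dx":0,"dy":0,"dz":0,"ax":0,"ay":0,"az":0},
  {"fingers":0.065,"dx":0,"dy":0,"dz":0,"ax":0,"ay":0,"az":0},
  {"fingers":0.075,"dx":0,"dy":0,"dz":0,"ax":0,"ay":0,"az":0},
  {"fingers":0.075,"dx":0,"dy":0,"dz":0,"ax":0,"ay":0,"az":0},
  {"fingers":0.075,"dx":-0.03,"dy":0,"dz":0,"ax":0,"ay":0,"az":0},
  {"fingers":0.075,"dx":-0.05,"dy":0,"dz":0,"ax":0,"ay":0,"az":0},
  {"fingers":0.075,"dx":-0.05,"dy":0,"dz":0,"ax":0,"ay":0,"az":0},
  {"fingers":0.075,"dx":0,"dy":0,"dz":0,"ax":0,"ay":0,"az":0},
  {"fingers":0.075,"dx":0,"dy":0,"dz":0,"ax":0,"ay":0,"az":0},
])

```text
time_s: 20.2
ee_pos: [0.5503, 0.2098, 0.1317]
orientation: [0.705, 0.056, -0.705, 0.056]
wrist_force: [1.3, -0.3, -0.8]
gripper_width: 0.0749
```

```bash
python3 - <<'E'
from h import *
st(); w=grab("wrist","d20");crop(w,90,470,50,290,2.1,"d20z")
E
```

```text
t 20.2 p [0.5503 0.2098 0.1317] X [ 0.0003  0.     -1.    ] Y [ 0.1573 -0.9876  0.    ] F [ 1.3455 -0.2854 -0.7538] w 0.07487314750704807
```

View pics/d20z.png

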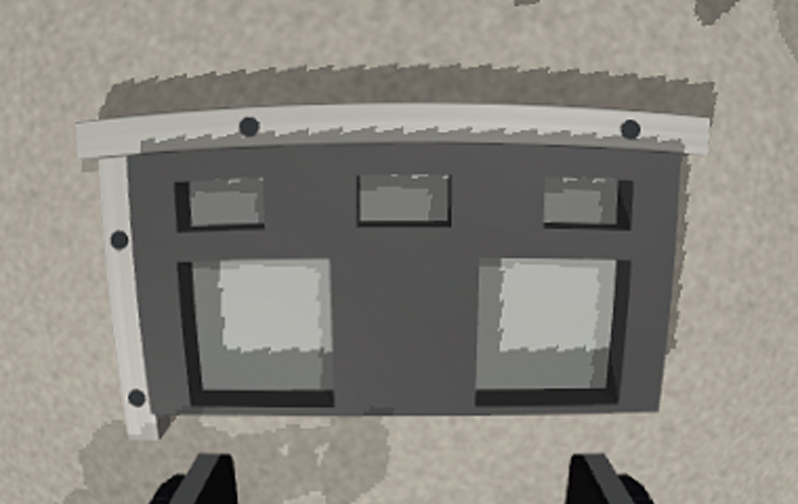

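```bash
cat > tray.json <<'E'
E
python3 - <<'E'
from h import *
w=grab("wrist")
Z=lambda u,v:(u/2.1+90,v/2.1+50)
P=np.array([onz(w,*Z(*p),.024) for p in [(127,156),(686,153),(659,411),(160,413)]]);print(P,P[:3:2].mean(0))
d=P[0]-P[1];print("yaw",np.arctan2(-d[0],d[1]),np.linalg.norm(d)); print("px",P[1]-P[2],np.linalg.norm(P[1]-P[2]))
# small pocket rims (z .024): corners tl,tr,br,bl
for n,q in {"p3":[(176,181),(264,178),(264,228),(178,231)],"p2":[(357,175),(451,175),(451,226),(358,226)],"p1":[(545,178),(633,181),(631,231),(545,228)],"J2":[(178,260),(330,259),(334,403),(190,404)],"J1":[(477,259),(632,261),(617,403),(475,403)]}.items():
    A=np.array([onz(w,*Z(*p),.024)[:2] for p in q]); print(n,A.mean(0), np.linalg.norm(A[0]-A[1]),np.linalg.norm(A[1]-A[2]))
E
```

```text
[[0.6048 0.3268 0.024 ]
 [0.6408 0.1091 0.024 ]
 [0.5325 0.0934 0.024 ]
 [0.4983 0.3054 0.024 ]] [0.5686 0.2101 0.024 ]
yaw 0.16429503127836761 0.22064346444028304
px [0.1084 0.0158 0.    ] 0.10949440970064747
p3 [0.5898 0.2861] 0.03539791494266592 0.019336746062530392
p2 [0.6012 0.2158] 0.035291387712558034 0.019496058083711545
p1 [0.6123 0.145 ] 0.03567694235712937 0.019873804756595788
J2 [0.5403 0.2662] 0.061199909519179724 0.059528974385697785
J1 [0.5588 0.1488] 0.06283133868243151 0.060797611245384416
```

```bash
python3 - <<'E'
from h import *
w=grab("wrist"); s=read_state(); R=Rot.from_quat(s["orientation"]).as_matrix(); p=s["ee_pos"]
crop(w,120,440,220,420,2.4,"e1")
for u,v,a in [(201,266.7,-1),(361,266.7,1)]:
    o,d=ray(w,u,v); o=R.T@(o-p); d=R.T@d
    k=(a*s["gripper_width"]/2-o[1])/d[1]; print(o,o+k*d)
E
```

```text
[-0.1515  0.0002 -0.0754] [-0.0159 -0.0375 -0.0072]
[-0.1515  0.0002 -0.0754] [-0.0189  0.0375 -0.0086]
```

View pics/e1.png

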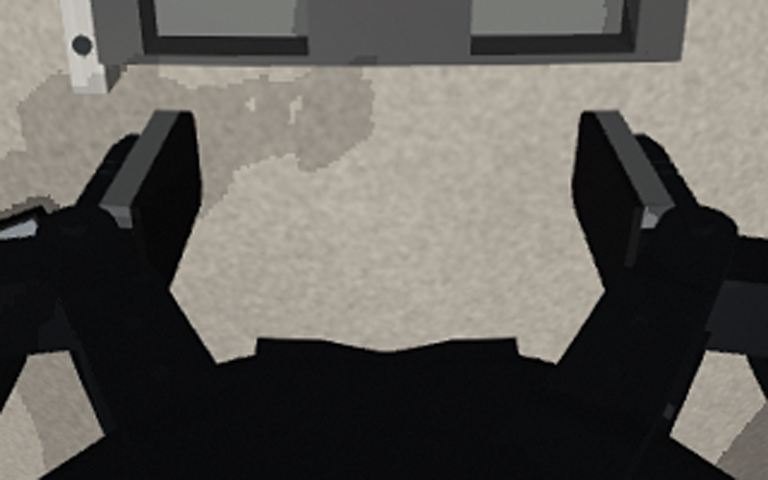

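```bash
python3 - <<'E'
from h import *
w=grab("wrist"); s=read_state(); R=Rot.from_quat(s["orientation"]).as_matrix(); p=s["ee_pos"]
for u,v in [(280,366),(228,361),(335,361)]:
    o,d=ray(w,u,v); o=R.T@(o-p); d=R.T@d
    for z in (-.045,-.0425,-.038,-.03): k=(z-o[2])/d[2]; print(u,z,o+k*d)
c=grab("side","e2"); crop(c,190,330,50,260,2.8,"e2z")
sc=grab("scene"); crop(sc,220,360,40,240,3,"e3z")
for n,cc in (("side",c),("scene",sc)):
  for dx in (-.1,-.073,-.054,-.017,0): print(n,dx,proj(cc,p+R@[dx,0,0]))
E
```

```text
280 -0.045 [-0.12    0.0002 -0.045 ]
280 -0.0425 [-0.1174  0.0002 -0.0425]
280 -0.038 [-0.1127  0.0002 -0.038 ]
280 -0.03 [-0.1045  0.0001 -0.03  ]
228 -0.045 [-0.1192 -0.0067 -0.045 ]
228 -0.0425 [-0.1166 -0.0073 -0.0425]
228 -0.038 [-0.1118 -0.0083 -0.038 ]
228 -0.03 [-0.1034 -0.0101 -0.03  ]
335 -0.045 [-0.1193  0.0075 -0.045 ]
335 -0.0425 [-0.1166  0.0081 -0.0425]
335 -0.038 [-0.1119  0.0091 -0.038 ]
335 -0.03 [-0.1034  0.011  -0.03  ]
side -0.1 [245.2511 195.4216]
side -0.073 [245.6086 202.7206]
side -0.054 [245.8562 207.7772]
side -0.017 [246.3295 217.4406]
side 0 [246.543 221.801]
scene -0.1 [303.4181 157.5213]
scene -0.073 [303.1275 164.764 ]
scene -0.054 [302.9274 169.7529]
scene -0.017 [302.5475 179.222 ]
scene 0 [302.3771 183.4671]
```

View pics/e2z.png

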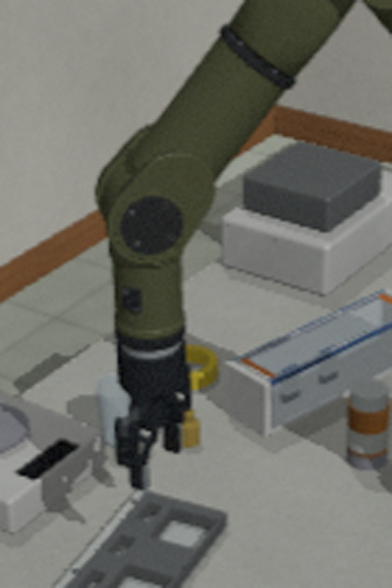

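View pics/e3z.png

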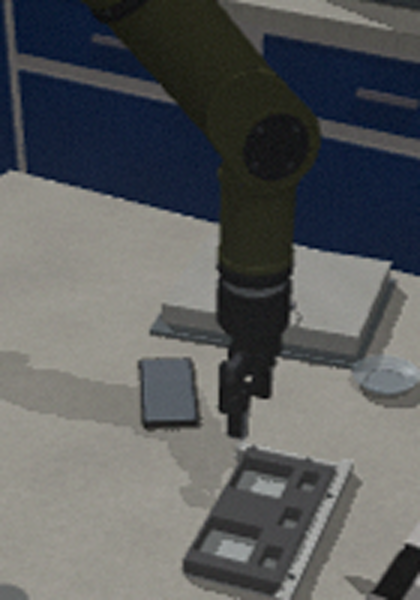

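Emit:
drive_tool([
  {"fingers":0.075,"dx":-0.05,"dy":0,"dz":0,"ax":0,"ay":0,"az":0},
  {"fingers":0.075,"dx":-0.05,"dy":0.03,"dz":0.01,"ax":0,"ay":0,"az":0},
  {"fingers":0.06,"dx":-0.02,"dy":0.055,"dz":0.01,"ax":0,"ay":0,"az":0},
  {"fingers":0.05,"dx":0,"dy":0.055,"dz":0.01,"ax":0,"ay":0,"az":0},
  {"fingers":0.05,"dx":0,"dy":0.055,"dz":0.005,"ax":0,"ay":0,"az":0},
  {"fingers":0.05,"dx":0,"dy":0.055,"dz":0.005,"ax":0,"ay":0,"az":0},
  {"fingers":0.05,"dx":0,"dy":0.055,"dz":0.005,"ax":0,"ay":0,"az":0},
  {"fingers":0.05,"dx":0,"dy":0.055,"dz":0.005,"ax":0.1,"ay":0,"az":0},
  {"fingers":0.05,"dx":0,"dy":0.055,"dz":0,"ax":0.1,"ay":0,"az":0},
  {"fingers":0.05,"dx":0,"dy":0,"dz":0,"ax":0.1,"ay":0,"az":0},
  {"fingers":0.05,"dx":0,"dy":0,"dz":0,"ax":0.113,"ay":0,"az":0},
  {"fingers":0.05,"dx":0,"dy":0,"dz":0,"ax":0,"ay":0,"az":0},
])

```text
time_s: 22.0
ee_pos: [0.5605, -0.2083, 0.2513]
orientation: [-0.701, 0.09, 0.702, 0.089]
wrist_force: [0.6, 0.3, -0.7]
gripper_width: 0.05
```

```bash
python3 - <<'E'
from h import *
st(); w=grab("wrist","f1")
E
```

```text
t 22.0 p [ 0.5605 -0.2083  0.2513] X [-0.0009  0.     -1.    ] Y [-0.2512 -0.9679  0.0002] F [ 0.5856  0.2858 -0.6841] w 0.049953314519702335
```

View pics/f1.png

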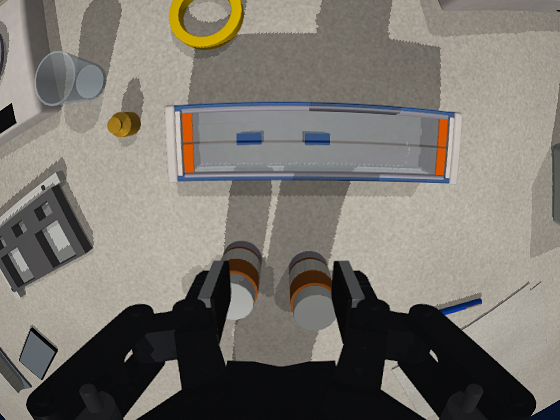

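```bash
python3 - <<'E'
from h import *
w=grab("wrist"); crop(w,160,470,85,200,2.5,"f2")
hsv=cv2.cvtColor(w["bgr"],cv2.COLOR_BGR2HSV)
m=cv2.inRange(hsv,(105,120,60),(125,255,255)); m[:118]=0;m[165:]=0
n,l,stt,ce=cv2.connectedComponentsWithStats(m)
for i in range(1,n):
    if stt[i,4]>30:
        r=cv2.minAreaRect(np.argwhere(l==i)[:,::-1].astype(np.float32)); print(stt[i],ce[i],r)
        b=cv2.boxPoints(r); B=np.array([onz(w,*q,.056) for q in b])[:,:2]; print(B, onz(w,*ce[i],.056),"c",B.mean(0))
mo=cv2.inRange(hsv,(5,150,120),(18,255,255)); mo[200:]=0
n,l,stt,ce=cv2.connectedComponentsWithStats(mo)
for i in range(1,n):
    if stt[i,4]>100: print(stt[i],ce[i],onz(w,*ce[i],.081))
E
```

```text
[237 133  25  12 260] [248.6846 138.3885] ((248.81207275390625, 138.30517578125), (10.687407493591309, 24.13475227355957), 86.633544921875)
[[ 0.6276 -0.1776]
 [ 0.6222 -0.2027]
 [ 0.6109 -0.2004]
 [ 0.6163 -0.1751]] [ 0.6192 -0.1888  0.056 ] c [ 0.6192 -0.1889]
[305 134  25  11 270] [317.1852 138.9074] ((317.0, 139.0), (10.0, 24.0), 90.0)
[[ 0.6086 -0.2478]
 [ 0.6026 -0.2728]
 [ 0.5921 -0.2703]
 [ 0.5982 -0.2452]] [ 0.6004 -0.2592  0.056 ] c [ 0.6004 -0.2591]
[182 113  11  30 290] [187.1759 127.3276] [ 0.6486 -0.1345  0.081 ]
[438 119  10  28 236] [442.2415 132.6737] [ 0.5813 -0.392   0.081 ]
[184 143  11  30 281] [188.5836 157.9751] [ 0.6181 -0.1267  0.081 ]
[435 148  11  27 235] [440.1532 160.966 ] [ 0.5515 -0.3843  0.081 ]
```

View pics/f2.png

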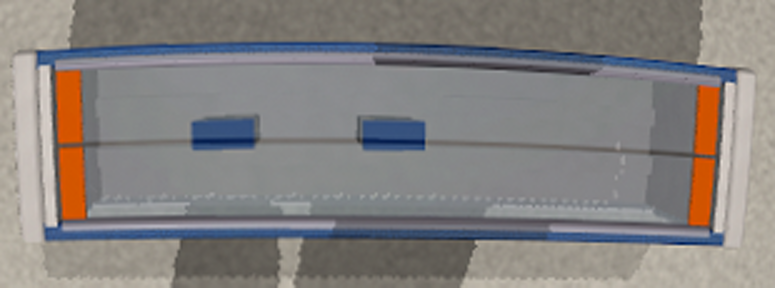

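Emit:
drive_tool([
  {"fingers":0.042,"dx":0.03,"dy":-0.0112,"dz":-0.0173,"ax":0,"ay":0,"az":0},
  {"fingers":0.042,"dx":0.04,"dy":-0.0112,"dz":-0.0173,"ax":0,"ay":0,"az":0},
  {"fingers":0.042,"dx":0.04,"dy":-0.0112,"dz":-0.0173,"ax":0,"ay":0,"az":0},
  {"fingers":0.042,"dx":0.03,"dy":0,"dz":0,"ax":0,"ay":0,"az":0},
  {"fingers":0.042,"dx":0,"dy":0,"dz":0,"ax":0,"ay":0,"az":0},
  {"fingers":0.042,"dx":0,"dy":0,"dz":0,"ax":0,"ay":0,"az":0},
])

```text
time_s: 22.85
ee_pos: [0.6201, -0.1893, 0.113]
orientation: [0.702, -0.09, -0.701, -0.09]
wrist_force: [-0.1, -0.3, 0.4]
gripper_width: 0.0417
```

```bash
python3 - <<'E'
from h import *
st(); w=grab("wrist","f3"); to([.6192,-.1888,.10],-1.825)
E
```

```text
t 22.85 p [ 0.6201 -0.1893  0.113 ] X [ 0.0017 -0.0004 -1.    ] Y [-0.252  -0.9677  0.    ] F [-0.0918 -0.3492  0.3879] w 0.04165682242784033
shift tool [ 0.0135 -0.0004  0.0014] now [ 0.6204 -0.1895  0.1135] jawyaw -1.826 tilt X [ 0.0028 -0.0007 -1.    ] ax -0.001
```

View pics/f3.png

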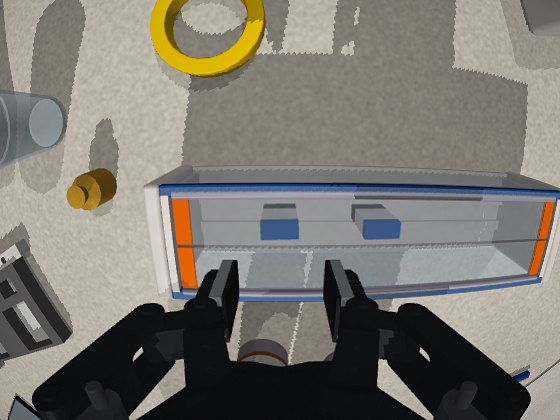

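```bash
cat >> h.py <<'E'
def blues(w,y0,y1,z=.056,x0=0,x1=560):
    hsv=cv2.cvtColor(w["bgr"],cv2.COLOR_BGR2HSV)
    m=cv2.inRange(hsv,(105,110,50),(125,255,255)); m[:y0]=0;m[y1:]=0;m[:,:x0]=0;m[:,x1:]=0
    n,l,stt,ce=cv2.connectedComponentsWithStats(m)
    for i in range(1,n):
        if stt[i,4]>60:
            r=cv2.minAreaRect(np.argwhere(l==i)[:,::-1].astype(np.float32))
            B=np.array([onz(w,*q,z) for q in cv2.boxPoints(r)])[:,:2]
            print(stt[i],"c",onz(w,*ce[i],z)[:2],"box c",B.mean(0),"sides",np.linalg.norm(B[0]-B[1]),np.linalg.norm(B[1]-B[2]))
E
python3 - <<'E'
from h import *
w=grab("wrist"); blues(w,200,242)
E
```

```text
[261 220  37  20 725] c [ 0.6204 -0.1887] box c [ 0.6203 -0.1887] sides 0.024383423022956652 0.013822794022623337
[363 220  37  20 690] c [ 0.6021 -0.2582] box c [ 0.6016 -0.2585] sides 0.026892170405357452 0.014588495073926518
```

Emit:
drive_tool([
  {"fingers":0.042,"dx":0.02,"dy":0,"dz":0.0005,"ax":0,"ay":0,"az":0},
  {"fingers":0.042,"dx":0.02,"dy":0,"dz":0,"ax":0,"ay":0,"az":0},
  {"fingers":0.042,"dx":0.01,"dy":0,"dz":0,"ax":0,"ay":0,"az":0},
  {"fingers":0.042,"dx":0.01,"dy":0,"dz":0,"ax":0,"ay":0,"az":0},
  {"fingers":0.042,"dx":0,"dy":0,"dz":0,"ax":0,"ay":0,"az":0},
])

```text
time_s: 23.58
ee_pos: [0.6186, -0.1888, 0.0512]
orientation: [-0.701, 0.09, 0.702, 0.09]
wrist_force: [-0.9, -0.0, -0.1]
gripper_width: 0.042
```

```bash
python3 - <<'E'
from h import *
st(); w=grab("wrist","f4")
E
```

```text
t 23.575 p [ 0.6186 -0.1888  0.0512] X [-0.0009  0.0002 -1.    ] Y [-0.2523 -0.9676  0.0001] F [-0.8509 -0.0111 -0.1205] w 0.04198843941999745
```

View pics/f4.png

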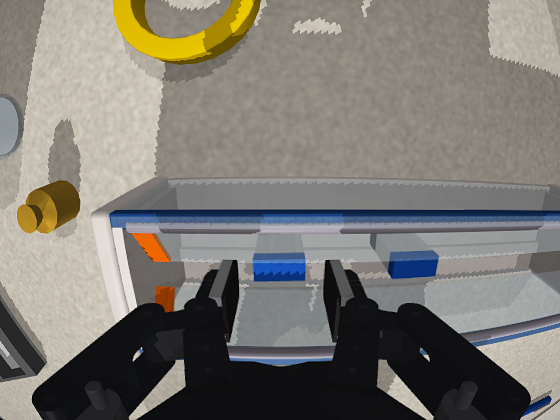

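Emit:
drive_tool([
  {"fingers":0.042,"dx":0.01,"dy":0,"dz":-0.0015,"ax":0,"ay":0,"az":0},
  {"fingers":0.042,"dx":0.009,"dy":0,"dz":0,"ax":0,"ay":0,"az":0},
  {"fingers":0.042,"dx":0.008,"dy":0,"dz":0,"ax":0,"ay":0,"az":0},
  {"fingers":0.042,"dx":0,"dy":0,"dz":0,"ax":0,"ay":0,"az":0},
])

```text
time_s: 24.12
ee_pos: [0.6195, -0.1891, 0.0235]
orientation: [-0.701, 0.09, 0.702, 0.09]
wrist_force: [1.0, -1.3, -5.4]
gripper_width: 0.0418
```

```bash
python3 - <<'E'
from h import *
st(); w=grab("wrist","f5")
E
```

```text
t 24.125 p [ 0.6195 -0.1891  0.0235] X [-0.0019  0.0005 -1.    ] Y [-0.2523 -0.9676  0.    ] F [ 0.9748 -1.3082 -5.3713] w 0.04180866465863038
```

View pics/f5.png

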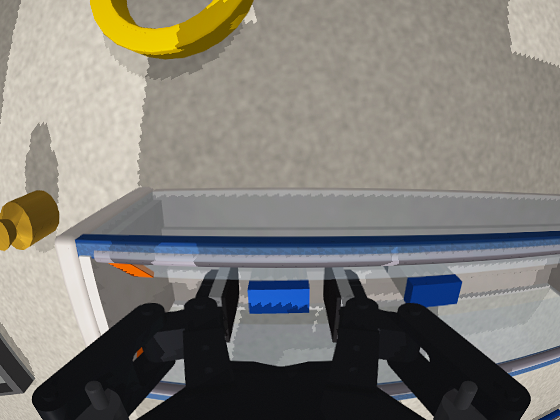

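Emit:
drive_tool([
  {"fingers":0.036,"dx":0,"dy":0,"dz":0,"ax":0,"ay":0,"az":0},
  {"fingers":0.03,"dx":0,"dy":0,"dz":0,"ax":0,"ay":0,"az":0},
  {"fingers":0.026,"dx":0,"dy":0,"dz":0,"ax":0,"ay":0,"az":0},
  {"fingers":0.02,"dx":0,"dy":0,"dz":0,"ax":0,"ay":0,"az":0},
  {"fingers":0.015,"dx":0,"dy":0,"dz":0,"ax":0,"ay":0,"az":0},
  {"fingers":0.015,"dx":0,"dy":0,"dz":0,"ax":0,"ay":0,"az":0},
])

```text
time_s: 24.92
ee_pos: [0.6206, -0.1892, 0.0253]
orientation: [0.702, -0.09, -0.701, -0.09]
wrist_force: [-0.8, 1.1, 5.7]
gripper_width: 0.0247
```

Emit:
drive_tool([
  {"fingers":0.015,"dx":-0.004,"dy":0,"dz":0,"ax":0,"ay":0,"az":0},
  {"fingers":0.015,"dx":-0.006,"dy":0,"dz":0,"ax":0,"ay":0,"az":0},
  {"fingers":0.015,"dx":0,"dy":0,"dz":0,"ax":0,"ay":0,"az":0},
])

```text
time_s: 25.3
ee_pos: [0.626, -0.1905, 0.0358]
orientation: [0.705, -0.09, -0.697, -0.09]
wrist_force: [9.8, -1.9, -4.9]
gripper_width: 0.0245
```

```bash
python3 - <<'E'
from h import *
st(); w=grab("wrist","f6")
E
```

```text
t 25.3 p [ 0.626  -0.1905  0.0358] X [ 0.0114 -0.0016 -0.9999] Y [-0.2526 -0.9676 -0.0013] F [ 9.8216 -1.9068 -4.9311] w 0.02447870952991432
```

View pics/f6.png

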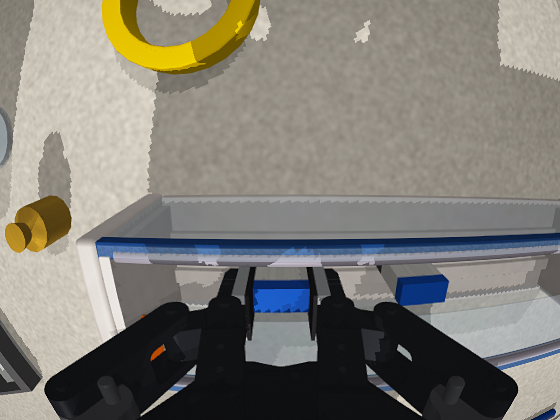

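Emit:
drive_tool([
  {"fingers":0.015,"dx":-0.003,"dy":0,"dz":0,"ax":0,"ay":0,"az":0},
  {"fingers":0.015,"dx":0,"dy":0,"dz":0,"ax":0,"ay":0,"az":0},
])

```text
time_s: 25.6
ee_pos: [0.627, -0.1907, 0.0393]
orientation: [0.706, -0.09, -0.696, -0.09]
wrist_force: [9.1, -3.0, -4.1]
gripper_width: 0.0241
```

Emit:
drive_tool([
  {"fingers":0.015,"dx":-0.003,"dy":0,"dz":0,"ax":0,"ay":0,"az":0},
  {"fingers":0.015,"dx":0,"dy":0,"dz":0,"ax":0,"ay":0,"az":0},
])

```text
time_s: 25.85
ee_pos: [0.6278, -0.191, 0.0428]
orientation: [0.707, -0.09, -0.696, -0.09]
wrist_force: [11.6, -4.2, -2.3]
gripper_width: 0.0246
```

```bash
python3 - <<'E'
from h import *
st(); w=grab("wrist","f7"); c=grab("side"); crop(c,230,370,110,230,5,"f7s")
E
```

```text
t 25.85 p [ 0.6278 -0.191   0.0428] X [ 0.0152 -0.0024 -0.9999] Y [-0.2527 -0.9675 -0.0015] F [11.5903 -4.2448 -2.271 ] w 0.024645463055880827
```

View pics/f7.png

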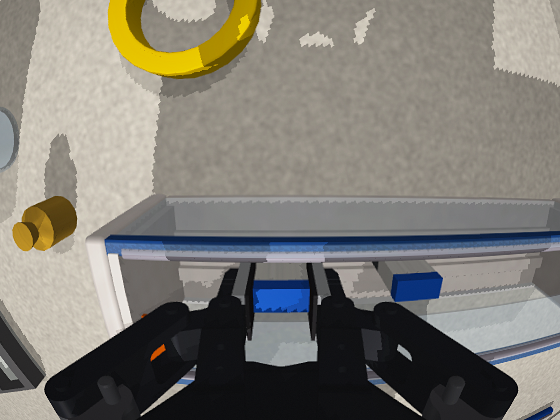

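View pics/f7s.png

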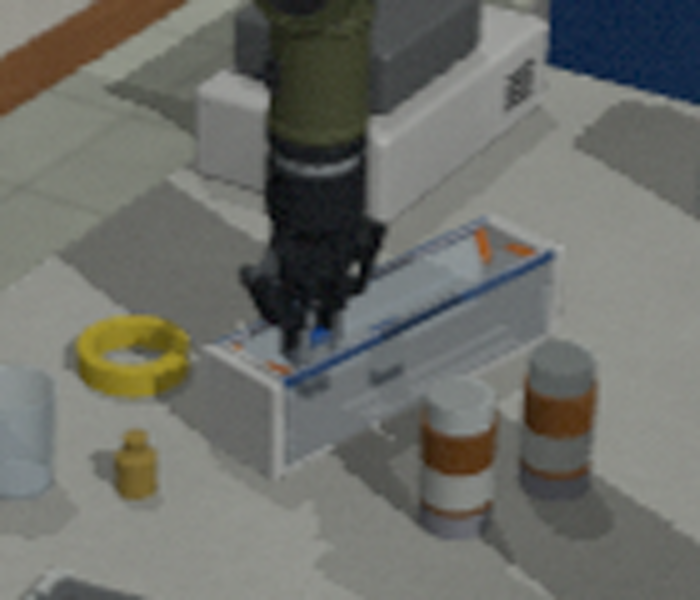

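Emit:
drive_tool([
  {"fingers":0.015,"dx":0,"dy":0,"dz":-0.005,"ax":0,"ay":0,"az":0},
  {"fingers":0.015,"dx":0,"dy":0,"dz":-0.006,"ax":0,"ay":0,"az":0},
  {"fingers":0.015,"dx":-0.003,"dy":0,"dz":0,"ax":0,"ay":0,"az":0},
  {"fingers":0.015,"dx":0,"dy":0,"dz":0,"ax":0,"ay":0,"az":0},
])

```text
time_s: 26.45
ee_pos: [0.6297, -0.192, 0.0434]
orientation: [-0.701, 0.09, 0.702, 0.09]
wrist_force: [-1.6, 0.5, -0.7]
gripper_width: 0.0246
```

Emit:
drive_tool([
  {"fingers":0.015,"dx":-0.004,"dy":0,"dz":0,"ax":0,"ay":0,"az":0},
  {"fingers":0.015,"dx":-0.004,"dy":0,"dz":0,"ax":0,"ay":0,"az":0},
  {"fingers":0.015,"dx":0,"dy":0,"dz":0,"ax":0,"ay":0,"az":0},
])

```text
time_s: 26.82
ee_pos: [0.6312, -0.1922, 0.0524]
orientation: [0.702, -0.09, -0.701, -0.09]
wrist_force: [-1.5, 0.6, 1.3]
gripper_width: 0.0243
```

```bash
python3 - <<'E'
from h import *
st(); w=grab("wrist","f8"); c=grab("side"); crop(c,230,370,110,230,5,"f8s")
E
```

```text
t 26.825 p [ 0.6312 -0.1922  0.0524] X [ 0.0006 -0.0003 -1.    ] Y [-0.2525 -0.9676  0.0001] F [-1.4657  0.6008  1.2756] w 0.024298788884790392
```

View pics/f8.png

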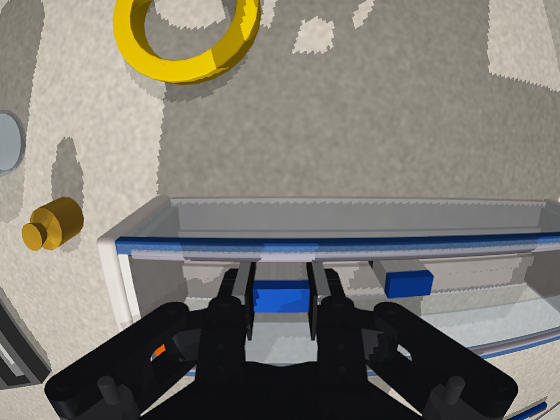

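View pics/f8s.png

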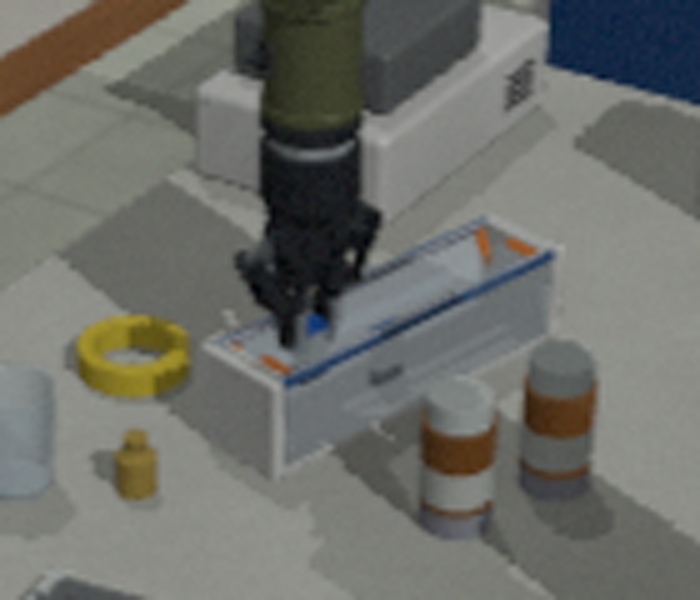

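Force gone; the near flap is level and the tool rides up beside it. Continue up.

Emit:
drive_tool([
  {"fingers":0.015,"dx":-0.006,"dy":0,"dz":0,"ax":0,"ay":0,"az":0},
  {"fingers":0.015,"dx":-0.006,"dy":0,"dz":0,"ax":0,"ay":0,"az":0},
  {"fingers":0.015,"dx":-0.006,"dy":0,"dz":0,"ax":0,"ay":0,"az":0},
  {"fingers":0.015,"dx":0,"dy":0,"dz":0,"ax":0,"ay":0,"az":0},
])

```text
time_s: 27.42
ee_pos: [0.6318, -0.1922, 0.0707]
orientation: [0.702, -0.09, -0.701, -0.09]
wrist_force: [-0.5, -0.1, -1.0]
gripper_width: 0.0242
```

Emit:
drive_tool([
  {"fingers":0.015,"dx":-0.006,"dy":0,"dz":0,"ax":0,"ay":0,"az":0},
  {"fingers":0.015,"dx":-0.006,"dy":0,"dz":0,"ax":0,"ay":0,"az":0},
  {"fingers":0.015,"dx":-0.006,"dy":0,"dz":0,"ax":0,"ay":0,"az":0},
  {"fingers":0.015,"dx":0,"dy":0,"dz":0,"ax":0,"ay":0,"az":0},
])

```text
time_s: 27.92
ee_pos: [0.6319, -0.1923, 0.0887]
orientation: [0.702, -0.09, -0.701, -0.09]
wrist_force: [0.1, 0.6, 0.5]
gripper_width: 0.0245
```

Emit:
drive_tool([
  {"fingers":0.015,"dx":-0.01,"dy":0,"dz":0,"ax":0,"ay":0,"az":0},
  {"fingers":0.015,"dx":-0.01,"dy":0,"dz":0,"ax":0,"ay":0,"az":0},
  {"fingers":0.015,"dx":-0.03,"dy":0,"dz":0,"ax":0,"ay":0,"az":0},
  {"fingers":0.015,"dx":-0.04,"dy":0,"dz":0,"ax":0,"ay":0,"az":0},
  {"fingers":0.015,"dx":0,"dy":0,"dz":0,"ax":0,"ay":0,"az":0},
])

```text
time_s: 28.55
ee_pos: [0.6341, -0.1925, 0.1822]
orientation: [0.704, -0.09, -0.698, -0.09]
wrist_force: [-0.4, 0.1, 0.6]
gripper_width: 0.0245
```

```bash
python3 - <<'E'
from h import *
st(); w=grab("wrist","f9"); c=grab("side"); crop(c,230,370,80,230,5,"f9s")
E
```

```text
t 28.55 p [ 0.6341 -0.1925  0.1822] X [ 0.0088 -0.0017 -1.    ] Y [-0.2528 -0.9675 -0.0006] F [-0.3619  0.0716  0.5652] w 0.024513312687007544
```

View pics/f9.png

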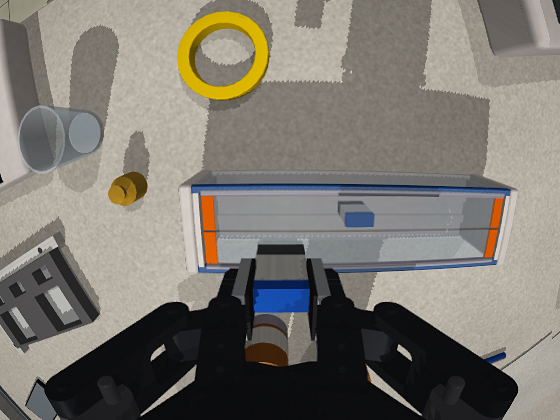

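View pics/f9s.png

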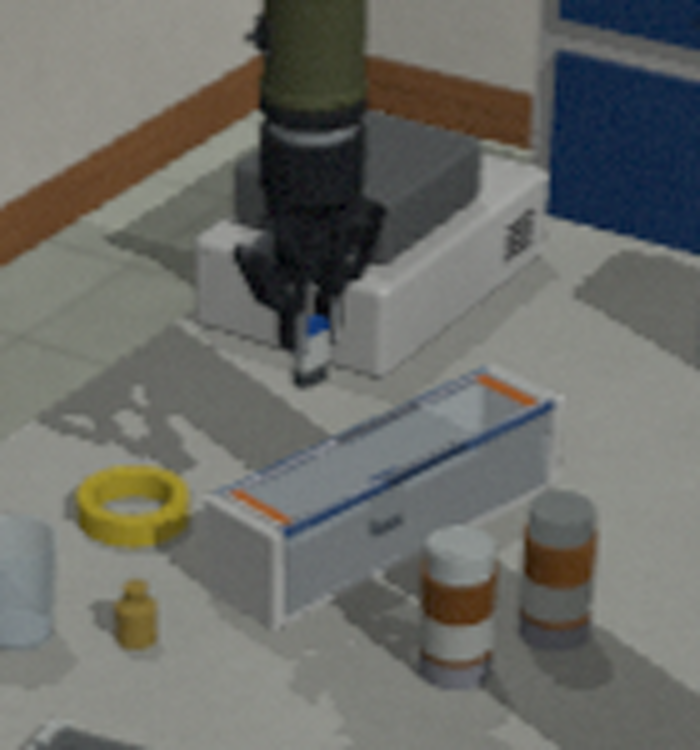

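```bash
python3 - <<'E'
from h import *
w=grab("wrist"); s=read_state(); R=Rot.from_quat(s["orientation"]).as_matrix(); p=s["ee_pos"]
crop(w,220,340,225,330,6,"f10")
for u,v in [(280,281),(280,245),(280,311)]:
    o,d=ray(w,u,v); o=R.T@(o-p); d=R.T@d
    for z in (-.006,.006): k=(z-o[2])/d[2]; print(u,v,z,o+k*d)
E
```

```text
280 281 -0.006 [-0.0261 -0.     -0.006 ]
280 281 0.006 [-0.0043 -0.0001  0.006 ]
280 245 -0.006 [ 0.0155 -0.0001 -0.006 ]
280 245 0.006 [ 0.0444 -0.0002  0.006 ]
280 311 -0.006 [-0.0497  0.     -0.006 ]
280 311 0.006 [-0.0321 -0.      0.006 ]
```

View pics/f10.png

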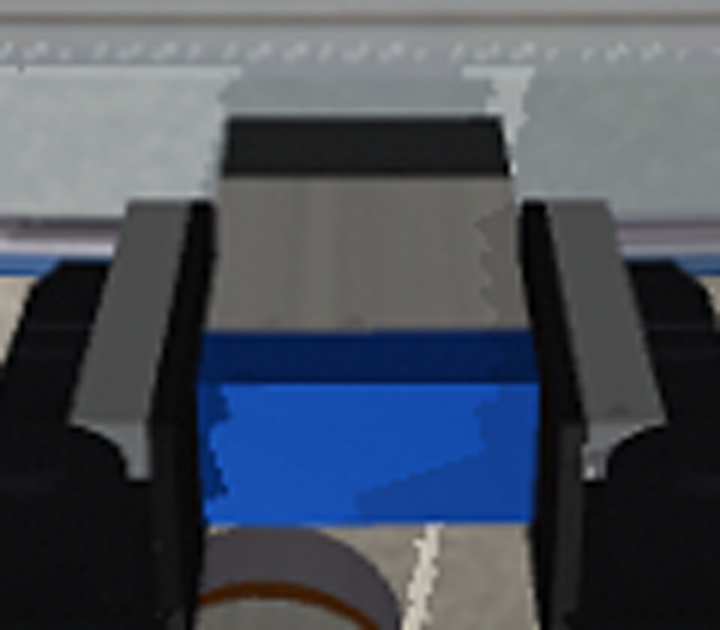

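Emit:
drive_tool([
  {"fingers":0.015,"dx":0,"dy":-0.03,"dz":0.011,"ax":0,"ay":0,"az":0},
  {"fingers":0.015,"dx":0,"dy":-0.05,"dz":0.018,"ax":0,"ay":0,"az":0},
  {"fingers":0.015,"dx":0,"dy":-0.05,"dz":0.018,"ax":0,"ay":0,"az":0},
  {"fingers":0.015,"dx":0,"dy":-0.05,"dz":0.018,"ax":0,"ay":0,"az":0},
  {"fingers":0.015,"dx":0,"dy":-0.05,"dz":0.018,"ax":0,"ay":0,"az":0},
  {"fingers":0.015,"dx":0,"dy":-0.05,"dz":0.018,"ax":0,"ay":0,"az":0},
  {"fingers":0.015,"dx":0,"dy":-0.05,"dz":0.018,"ax":0,"ay":0,"az":0},
  {"fingers":0.015,"dx":0,"dy":-0.05,"dz":0.018,"ax":0,"ay":0,"az":0},
  {"fingers":0.015,"dx":0,"dy":-0.05,"dz":0.018,"ax":0,"ay":0,"az":0},
  {"fingers":0.015,"dx":0,"dy":-0.022,"dz":0.009,"ax":-0.1,"ay":0,"az":0},
  {"fingers":0.015,"dx":0,"dy":0,"dz":0,"ax":-0.1,"ay":0,"az":0},
  {"fingers":0.015,"dx":0,"dy":0,"dz":0,"ax":-0.1,"ay":0,"az":0},
])

```text
time_s: 30.2
ee_pos: [0.5853, 0.2866, 0.176]
orientation: [-0.706, -0.017, 0.708, -0.018]
wrist_force: [0.0, 0.2, -0.6]
gripper_width: 0.0247
```

Emit:
drive_tool([
  {"fingers":0.015,"dx":0,"dy":0,"dz":0,"ax":-0.113,"ay":0,"az":0},
  {"fingers":0.015,"dx":0,"dy":0,"dz":0,"ax":0,"ay":0,"az":0},
  {"fingers":0.015,"dx":0,"dy":0,"dz":0,"ax":0,"ay":0,"az":0},
])

```text
time_s: 30.58
ee_pos: [0.586, 0.2864, 0.177]
orientation: [-0.705, -0.055, 0.705, -0.055]
wrist_force: [0.5, 0.0, -0.7]
gripper_width: 0.0245
```

```bash
python3 - <<'E'
from h import *
st(); w=grab("wrist","g1"); to([.5896,.2862,.08],-1.4128)
E
```

```text
t 30.575 p [0.586  0.2864 0.177 ] X [-0.0012 -0.0008 -1.    ] Y [ 0.1553 -0.9879  0.0006] F [ 0.5054  0.0328 -0.6974] w 0.024464387188557785
shift tool [ 0.0972  0.0008 -0.0035] now [0.5861 0.2865 0.1772] jawyaw -1.4144 tilt X [-0.0008 -0.0006 -1.    ] ax -0.0016
```

View pics/g1.png

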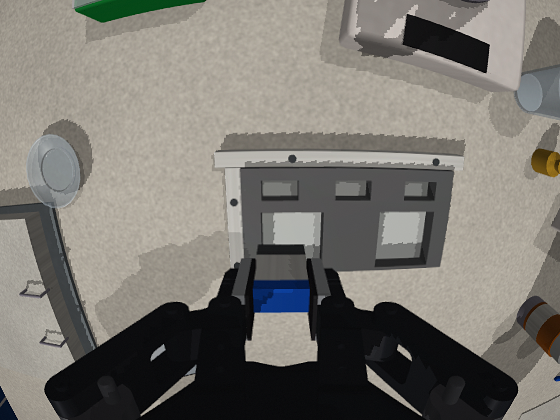

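Emit:
drive_tool([
  {"fingers":0.015,"dx":0.03,"dy":0.001,"dz":-0.0035,"ax":0,"ay":0,"az":0},
  {"fingers":0.015,"dx":0.04,"dy":0,"dz":0,"ax":0,"ay":0,"az":0},
  {"fingers":0.015,"dx":0.03,"dy":0,"dz":0,"ax":0,"ay":0,"az":0},
  {"fingers":0.015,"dx":0.022,"dy":0,"dz":0,"ax":0,"ay":0,"az":0},
  {"fingers":0.015,"dx":0,"dy":0,"dz":0,"ax":0,"ay":0,"az":0},
  {"fingers":0.015,"dx":0,"dy":0,"dz":0,"ax":0,"ay":0,"az":0},
])

```text
time_s: 31.38
ee_pos: [0.5907, 0.2868, 0.0567]
orientation: [0.705, 0.056, -0.704, 0.055]
wrist_force: [-0.1, -0.6, -0.0]
gripper_width: 0.025
```

```bash
python3 - <<'E'
from h import *
st(); w=grab("wrist","g2"); to([.5896,.2862,.021],-1.4128)
crop(w,180,400,130,330,3.5,"g2z")
E
```

```text
t 31.375 p [0.5907 0.2868 0.0567] X [ 0.0014  0.0008 -1.    ] Y [ 0.1568 -0.9876 -0.0005] F [-0.062  -0.6324 -0.0183] w 0.024975587475252893
shift tool [0.0361 0.0005 0.0015] now [0.5909 0.2869 0.0571] jawyaw -1.4134 tilt X [ 0.002   0.0012 -1.    ] ax -0.0006
```

View pics/g2z.png

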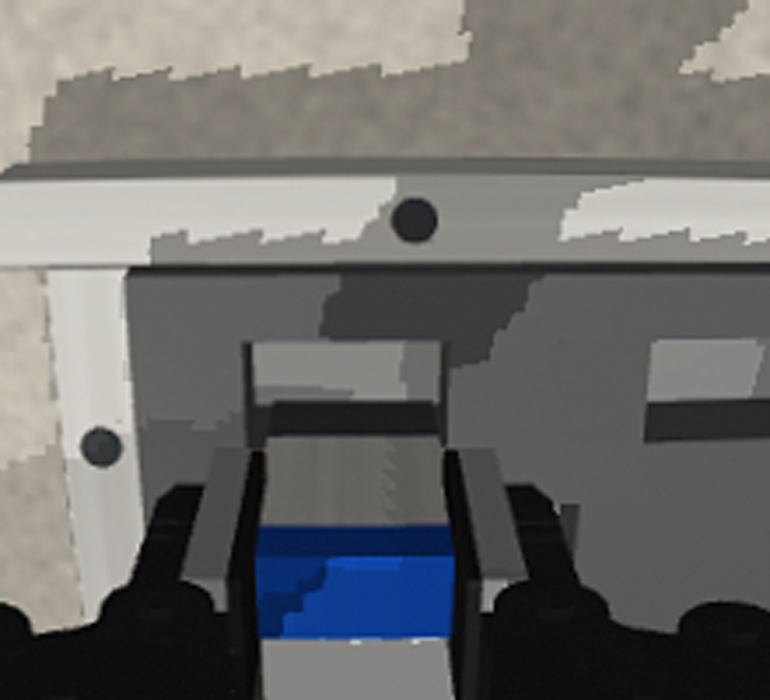

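```bash
python3 - <<'E'
from h import *
w=grab("wrist"); s=read_state(); R=Rot.from_quat(s["orientation"]).as_matrix(); p=s["ee_pos"]
def tool(u,v,zw):
    return R.T@(onz(w,u,v,zw)-p)
Z=lambda u,v:(u/3.5+180,v/3.5+130)
print("rim far L/R",tool(*Z(245,341),.024),tool(*Z(447,341),.024))
print("block bottom front",tool(*Z(270,404),.0400),tool(*Z(438,404),.040))
print("tray edge +x",tool(*Z(345,272),.024))
E
```

```text
rim far L/R [ 0.0332 -0.0183 -0.0095] [ 0.0332  0.0166 -0.0095]
block bottom front [ 0.0172 -0.013  -0.0045] [ 0.0172  0.014  -0.0045]
tray edge +x [ 0.0332 -0.001  -0.0219]
```

Emit:
drive_tool([
  {"fingers":0.015,"dx":0.01,"dy":-0.0014,"dz":-0.001,"ax":0,"ay":0,"az":0},
  {"fingers":0.015,"dx":0.01,"dy":0,"dz":0,"ax":0,"ay":0,"az":0},
  {"fingers":0.015,"dx":0.008,"dy":0,"dz":0,"ax":0,"ay":0,"az":0},
  {"fingers":0.015,"dx":0.006,"dy":0,"dz":0,"ax":0,"ay":0,"az":0},
  {"fingers":0.015,"dx":0,"dy":0,"dz":0,"ax":0,"ay":0,"az":0},
])

```text
time_s: 32.1
ee_pos: [0.5906, 0.2876, 0.0232]
orientation: [-0.705, -0.055, 0.705, -0.056]
wrist_force: [-3.4, -1.8, 12.1]
gripper_width: 0.0249
```

Emit:
drive_tool([
  {"fingers":0.015,"dx":0.001,"dy":0,"dz":0,"ax":0,"ay":0,"az":0},
  {"fingers":0.015,"dx":0,"dy":0,"dz":0,"ax":0,"ay":0,"az":0},
])

```text
time_s: 32.35
ee_pos: [0.5907, 0.2876, 0.0233]
orientation: [0.705, 0.055, -0.705, 0.056]
wrist_force: [-5.8, -2.3, 19.5]
gripper_width: 0.0246
```

```bash
python3 - <<'E'
from h import *
st(); w=grab("wrist","g3"); 
crop(w,180,400,130,330,3.5,"g3z")
E
```

```text
t 32.35 p [0.5907 0.2876 0.0233] X [ 0.0003 -0.001  -1.    ] Y [ 0.1569 -0.9876  0.001 ] F [-5.7739 -2.2729 19.4836] w 0.02458715345702
```

View pics/g3z.png

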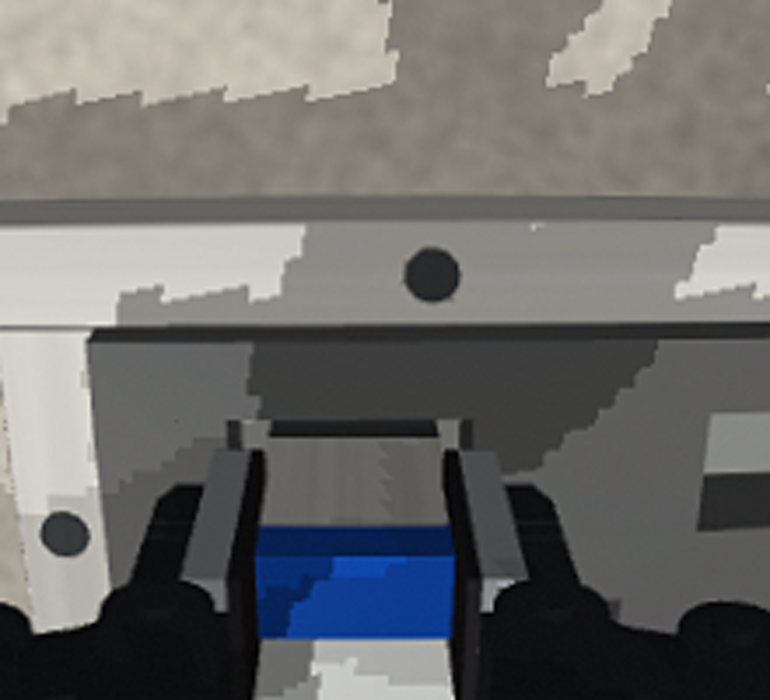

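Emit:
drive_tool([
  {"fingers":0.015,"dx":-0.0015,"dy":0,"dz":0,"ax":0,"ay":0,"az":0},
  {"fingers":0.024,"dx":0,"dy":0,"dz":0,"ax":0,"ay":0,"az":0},
  {"fingers":0.03,"dx":0,"dy":0,"dz":0,"ax":0,"ay":0,"az":0},
  {"fingers":0.038,"dx":0,"dy":0,"dz":0,"ax":0,"ay":0,"az":0},
  {"fingers":0.044,"dx":0,"dy":0,"dz":0,"ax":0,"ay":0,"az":0},
  {"fingers":0.044,"dx":0,"dy":0,"dz":0,"ax":0,"ay":0,"az":0},
  {"fingers":0.044,"dx":-0.02,"dy":0,"dz":0,"ax":0,"ay":0,"az":0},
  {"fingers":0.044,"dx":-0.05,"dy":0,"dz":0,"ax":0,"ay":0,"az":0},
  {"fingers":0.044,"dx":-0.06,"dy":0,"dz":0,"ax":0,"ay":0,"az":0},
  {"fingers":0.044,"dx":-0.04,"dy":0.03,"dz":0,"ax":0,"ay":0,"az":0},
  {"fingers":0.044,"dx":-0.02,"dy":0.03,"dz":0.03,"ax":0,"ay":0,"az":0},
  {"fingers":0.044,"dx":0,"dy":0,"dz":0,"ax":0,"ay":0,"az":0},
])

```text
time_s: 33.9
ee_pos: [0.5708, 0.2206, 0.2156]
orientation: [0.706, 0.054, -0.704, 0.055]
wrist_force: [1.4, -1.0, -0.6]
gripper_width: 0.0441
```

```bash
python3 - <<'E'
from h import *
st(); w=grab("wrist","g4")
E
```

```text
t 33.9 p [0.5708 0.2206 0.2156] X [ 0.0033 -0.0015 -1.    ] Y [ 0.1538 -0.9881  0.002 ] F [ 1.3591 -1.0283 -0.6085] w 0.04408338685794788
```

View pics/g4.png

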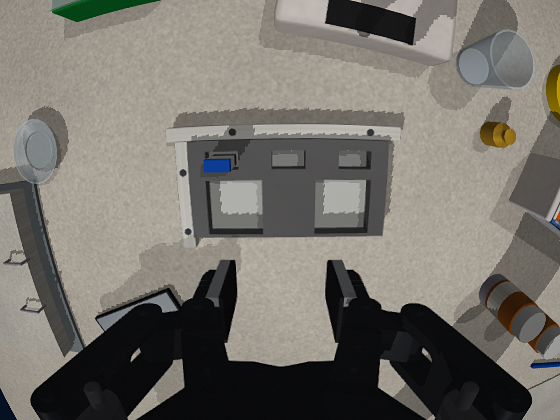

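Emit:
drive_tool([
  {"fingers":0.044,"dx":0,"dy":0.028,"dz":0.003,"ax":0,"ay":0,"az":0},
  {"fingers":0.042,"dx":0,"dy":0.05,"dz":0.005,"ax":0,"ay":0,"az":0},
  {"fingers":0.042,"dx":0,"dy":0.05,"dz":0.005,"ax":0,"ay":0,"az":0},
  {"fingers":0.042,"dx":0,"dy":0.05,"dz":0.005,"ax":0,"ay":0,"az":0},
  {"fingers":0.042,"dx":0,"dy":0.05,"dz":0.005,"ax":0,"ay":0,"az":0},
  {"fingers":0.042,"dx":0,"dy":0.05,"dz":0.005,"ax":0,"ay":0,"az":0},
  {"fingers":0.042,"dx":0,"dy":0.05,"dz":0.005,"ax":0,"ay":0,"az":0},
  {"fingers":0.042,"dx":0,"dy":0.05,"dz":0.005,"ax":0,"ay":0,"az":0},
  {"fingers":0.042,"dx":0,"dy":0.05,"dz":0.005,"ax":0,"ay":0,"az":0},
  {"fingers":0.042,"dx":0,"dy":0.05,"dz":0,"ax":0.1,"ay":0,"az":0},
  {"fingers":0.042,"dx":0,"dy":0,"dz":0,"ax":0.15,"ay":0,"az":0},
  {"fingers":0.042,"dx":0,"dy":0,"dz":0,"ax":0.16,"ay":0,"az":0},
])

```text
time_s: 35.45
ee_pos: [0.6042, -0.2547, 0.2119]
orientation: [0.701, -0.09, -0.701, -0.091]
wrist_force: [-0.2, -0.1, -0.6]
gripper_width: 0.0419
```

Emit:
drive_tool([
  {"fingers":0.042,"dx":0,"dy":0,"dz":0,"ax":0,"ay":0,"az":0},
  {"fingers":0.042,"dx":0,"dy":0,"dz":0,"ax":0,"ay":0,"az":0},
])

```text
time_s: 35.7
ee_pos: [0.6038, -0.2542, 0.2122]
orientation: [0.702, -0.087, -0.702, -0.088]
wrist_force: [-0.2, -0.7, 0.2]
gripper_width: 0.042
```

```bash
python3 - <<'E'
from h import *
st(); w=grab("wrist","h1"); to([.602,-.2585,.113],-1.825)
E
```

```text
t 35.7 p [ 0.6038 -0.2542  0.2122] X [ 0.0002  0.0004 -1.    ] Y [-0.2458 -0.9693 -0.0004] F [-0.2319 -0.6863  0.197 ] w 0.04201760161496179
shift tool [0.0992 0.0044 0.0006] now [ 0.6036 -0.2544  0.2122] jawyaw -1.82 tilt X [ 0.0002  0.0003 -1.    ] ax 0.005
```

View pics/h1.png

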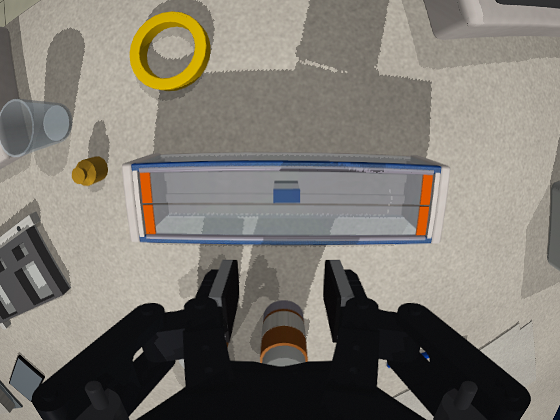

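Emit:
drive_tool([
  {"fingers":0.042,"dx":0.03,"dy":0.0045,"dz":0.0005,"ax":0.005,"ay":0,"az":0},
  {"fingers":0.042,"dx":0.04,"dy":0,"dz":0,"ax":0,"ay":0,"az":0},
  {"fingers":0.042,"dx":0.03,"dy":0,"dz":0,"ax":0,"ay":0,"az":0},
  {"fingers":0.042,"dx":0,"dy":0,"dz":0,"ax":0,"ay":0,"az":0},
  {"fingers":0.042,"dx":0,"dy":0,"dz":0,"ax":0,"ay":0,"az":0},
])

```text
time_s: 36.38
ee_pos: [0.6027, -0.2594, 0.1136]
orientation: [0.702, -0.09, -0.701, -0.09]
wrist_force: [0.5, -0.0, 0.8]
gripper_width: 0.0421
```

```bash
python3 - <<'E'
from h import *
st(); w=grab("wrist","h2"); blues(w,200,245); to([.602,-.2585,.05],-1.825)
E
```

```text
t 36.375 p [ 0.6027 -0.2594  0.1136] X [ 0.0021 -0.0004 -1.    ] Y [-0.2537 -0.9673 -0.0001] F [ 0.5415 -0.0379  0.7891] w 0.042074873641638595
[263 221  37  20 722] c [ 0.6018 -0.2596] box c [ 0.6015 -0.2597] sides 0.024413183276011878 0.013864241447191077
shift tool [ 0.064  -0.0007  0.0014] now [ 0.603  -0.2595  0.114 ] jawyaw -1.8276 tilt X [ 0.0031 -0.0008 -1.    ] ax -0.0026
```

Emit:
drive_tool([
  {"fingers":0.042,"dx":0.02,"dy":0,"dz":0,"ax":0,"ay":0,"az":0},
  {"fingers":0.042,"dx":0.02,"dy":0,"dz":0,"ax":0,"ay":0,"az":0},
  {"fingers":0.042,"dx":0.01,"dy":0,"dz":0,"ax":0,"ay":0,"az":0},
  {"fingers":0.042,"dx":0.01,"dy":0,"dz":0,"ax":0,"ay":0,"az":0},
  {"fingers":0.042,"dx":0,"dy":0,"dz":0,"ax":0,"ay":0,"az":0},
])

```text
time_s: 37.05
ee_pos: [0.6011, -0.259, 0.0514]
orientation: [-0.701, 0.091, 0.702, 0.091]
wrist_force: [0.4, -1.0, 0.5]
gripper_width: 0.042
```

```bash
python3 - <<'E'
from h import *
st(); w=grab("wrist","h3"); blues(w,240,300,.056,240,330)
E
```

```text
t 37.05 p [ 0.6011 -0.259   0.0514] X [-0.0014  0.0004 -1.    ] Y [-0.2541 -0.9672 -0.0001] F [ 0.3766 -1.0416  0.5209] w 0.042038919662480446
[ 255  255   53   28 1410] c [ 0.6024 -0.2598] box c [ 0.602  -0.2598] sides 0.025770472689835195 0.015381503980806644
```

View pics/h3.png

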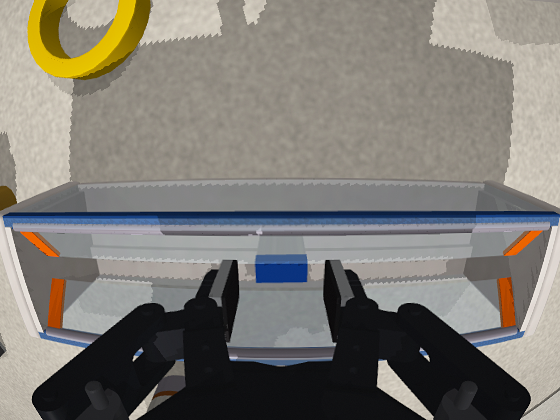

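Emit:
drive_tool([
  {"fingers":0.042,"dx":0.01,"dy":0.0007,"dz":-0.0005,"ax":0,"ay":0,"az":0},
  {"fingers":0.042,"dx":0.009,"dy":0,"dz":0,"ax":0,"ay":0,"az":0},
  {"fingers":0.042,"dx":0.0085,"dy":0,"dz":0,"ax":0,"ay":0,"az":0},
  {"fingers":0.042,"dx":0,"dy":0,"dz":0,"ax":0,"ay":0,"az":0},
  {"fingers":0.036,"dx":0,"dy":0,"dz":0,"ax":0,"ay":0,"az":0},
  {"fingers":0.03,"dx":0,"dy":0,"dz":0,"ax":0,"ay":0,"az":0},
  {"fingers":0.026,"dx":0,"dy":0,"dz":0,"ax":0,"ay":0,"az":0},
  {"fingers":0.02,"dx":0,"dy":0,"dz":0,"ax":0,"ay":0,"az":0},
  {"fingers":0.015,"dx":0,"dy":0,"dz":0,"ax":0,"ay":0,"az":0},
  {"fingers":0.015,"dx":0,"dy":0,"dz":0,"ax":0,"ay":0,"az":0},
])

```text
time_s: 38.35
ee_pos: [0.6022, -0.2599, 0.0253]
orientation: [0.701, -0.091, -0.701, -0.091]
wrist_force: [-1.2, 0.7, 4.9]
gripper_width: 0.0247
```

Emit:
drive_tool([
  {"fingers":0.015,"dx":-0.004,"dy":0,"dz":0,"ax":0,"ay":0,"az":0},
  {"fingers":0.015,"dx":-0.004,"dy":0,"dz":0,"ax":0,"ay":0,"az":0},
  {"fingers":0.015,"dx":0,"dy":0,"dz":0,"ax":0,"ay":0,"az":0},
])

```text
time_s: 38.72
ee_pos: [0.6067, -0.2611, 0.0333]
orientation: [0.705, -0.091, -0.698, -0.09]
wrist_force: [8.5, -2.2, -7.1]
gripper_width: 0.0246
```

Emit:
drive_tool([
  {"fingers":0.015,"dx":0,"dy":0,"dz":-0.005,"ax":0,"ay":0,"az":0},
  {"fingers":0.015,"dx":-0.002,"dy":0,"dz":-0.005,"ax":0,"ay":0,"az":0},
  {"fingers":0.015,"dx":-0.003,"dy":0,"dz":0,"ax":0,"ay":0,"az":0},
  {"fingers":0.015,"dx":0,"dy":0,"dz":0,"ax":0,"ay":0,"az":0},
])

```text
time_s: 39.22
ee_pos: [0.6109, -0.2627, 0.0379]
orientation: [-0.701, 0.091, 0.702, 0.091]
wrist_force: [-1.8, 0.4, -1.7]
gripper_width: 0.0243
```

Emit:
drive_tool([
  {"fingers":0.015,"dx":-0.004,"dy":0,"dz":-0.001,"ax":0,"ay":0,"az":0},
  {"fingers":0.015,"dx":-0.005,"dy":0,"dz":0,"ax":0,"ay":0,"az":0},
  {"fingers":0.015,"dx":-0.005,"dy":0,"dz":0,"ax":0,"ay":0,"az":0},
  {"fingers":0.015,"dx":0,"dy":0,"dz":0,"ax":0,"ay":0,"az":0},
])

```text
time_s: 39.72
ee_pos: [0.6131, -0.263, 0.0527]
orientation: [0.702, -0.091, -0.701, -0.091]
wrist_force: [-1.1, 0.2, 1.2]
gripper_width: 0.0249
```

Emit:
drive_tool([
  {"fingers":0.015,"dx":-0.006,"dy":0,"dz":0,"ax":0,"ay":0,"az":0},
  {"fingers":0.015,"dx":-0.006,"dy":0,"dz":0,"ax":0,"ay":0,"az":0},
  {"fingers":0.015,"dx":-0.006,"dy":0,"dz":0,"ax":0,"ay":0,"az":0},
  {"fingers":0.015,"dx":0,"dy":0,"dz":0,"ax":0,"ay":0,"az":0},
])

```text
time_s: 40.22
ee_pos: [0.6134, -0.2631, 0.0707]
orientation: [0.702, -0.091, -0.701, -0.091]
wrist_force: [-0.6, 1.6, -0.1]
gripper_width: 0.0246
```

Emit:
drive_tool([
  {"fingers":0.015,"dx":-0.006,"dy":0,"dz":0,"ax":0,"ay":0,"az":0},
  {"fingers":0.015,"dx":-0.008,"dy":0,"dz":0,"ax":0,"ay":0,"az":0},
  {"fingers":0.015,"dx":-0.01,"dy":0,"dz":0,"ax":0,"ay":0,"az":0},
  {"fingers":0.015,"dx":-0.01,"dy":0,"dz":0,"ax":0,"ay":0,"az":0},
  {"fingers":0.015,"dx":-0.03,"dy":0,"dz":0,"ax":0,"ay":0,"az":0},
  {"fingers":0.015,"dx":-0.05,"dy":0,"dz":0,"ax":0,"ay":0,"az":0},
  {"fingers":0.015,"dx":0,"dy":0,"dz":0,"ax":0,"ay":0,"az":0},
])

```text
time_s: 41.1
ee_pos: [0.6165, -0.2638, 0.1893]
orientation: [0.705, -0.091, -0.697, -0.09]
wrist_force: [0.3, 0.8, -1.7]
gripper_width: 0.0243
```

```bash
python3 - <<'E'
from h import *
st(); w=grab("wrist","h4"); to([.6123,.1447,.18])
E
```

```text
t 41.1 p [ 0.6165 -0.2638  0.1893] X [ 0.0108 -0.0032 -0.9999] Y [-0.2547 -0.967   0.0004] F [ 0.3306  0.8103 -1.711 ] w 0.024251020872975898
shift tool [ 0.0059 -0.394   0.106 ] now [ 0.6145 -0.2633  0.1867] jawyaw -1.8282 tilt X [ 0.0058 -0.0018 -1.    ]
```

View pics/h4.png

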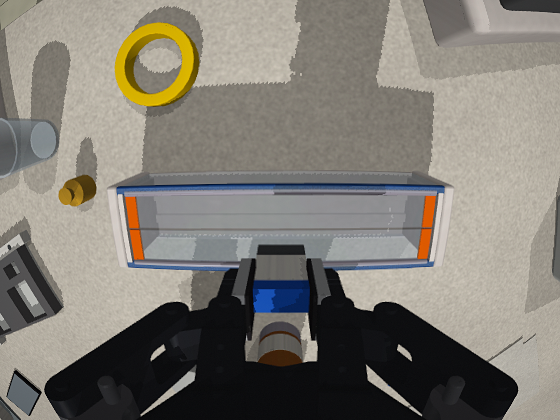

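Emit:
drive_tool([
  {"fingers":0.015,"dx":0,"dy":-0.03,"dz":0.01,"ax":0,"ay":0,"az":0},
  {"fingers":0.015,"dx":0,"dy":-0.052,"dz":0.014,"ax":0,"ay":0,"az":0},
  {"fingers":0.015,"dx":0,"dy":-0.052,"dz":0.014,"ax":0,"ay":0,"az":0},
  {"fingers":0.015,"dx":0,"dy":-0.052,"dz":0.014,"ax":0,"ay":0,"az":0},
  {"fingers":0.015,"dx":0,"dy":-0.052,"dz":0.014,"ax":0,"ay":0,"az":0},
  {"fingers":0.015,"dx":0,"dy":-0.052,"dz":0.014,"ax":0,"ay":0,"az":0},
  {"fingers":0.015,"dx":0,"dy":-0.052,"dz":0.014,"ax":0,"ay":0,"az":0},
  {"fingers":0.015,"dx":0,"dy":-0.052,"dz":0.012,"ax":0,"ay":0,"az":0},
  {"fingers":0.015,"dx":0,"dy":0,"dz":0,"ax":-0.1,"ay":0,"az":0},
  {"fingers":0.015,"dx":0,"dy":0,"dz":0,"ax":-0.15,"ay":0,"az":0},
  {"fingers":0.015,"dx":0,"dy":0,"dz":0,"ax":-0.1,"ay":0,"az":0},
  {"fingers":0.015,"dx":0,"dy":0,"dz":0,"ax":-0.065,"ay":0,"az":0},
])

```text
time_s: 42.65
ee_pos: [0.6096, 0.1449, 0.1826]
orientation: [-0.704, -0.056, 0.706, -0.057]
wrist_force: [-1.0, -0.1, -0.2]
gripper_width: 0.0248
```

Emit:
drive_tool([
  {"fingers":0.015,"dx":0,"dy":0,"dz":0,"ax":0,"ay":0,"az":0},
  {"fingers":0.015,"dx":0,"dy":0,"dz":0,"ax":0,"ay":0,"az":0},
])

```text
time_s: 42.9
ee_pos: [0.61, 0.145, 0.1832]
orientation: [-0.705, -0.055, 0.705, -0.055]
wrist_force: [0.6, -0.0, -0.8]
gripper_width: 0.0248
```

```bash
python3 - <<'E'
from h import *
st(); w=grab("wrist","i1"); to([.6123,.1448,.057],-1.4128)
E
```

```text
t 42.9 p [0.61   0.145  0.1832] X [-0.0009 -0.0004 -1.    ] Y [ 0.1561 -0.9877  0.0002] F [ 0.6202 -0.0452 -0.8277] w 0.024788151285646102
shift tool [ 0.1264  0.0006 -0.0023] now [0.6101 0.1451 0.1834] jawyaw -1.4138 tilt X [-0.0006 -0.0004 -1.    ] ax -0.001
```

View pics/i1.png

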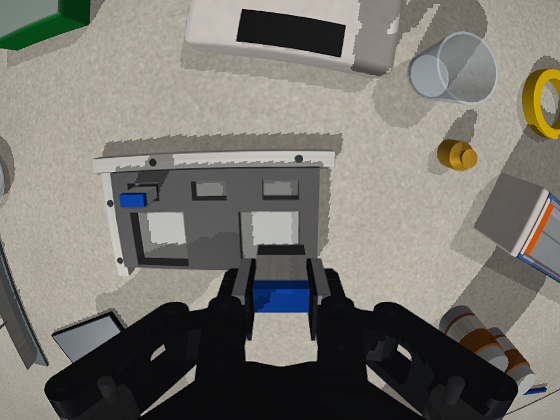

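Emit:
drive_tool([
  {"fingers":0.015,"dx":0.03,"dy":0,"dz":-0.002,"ax":0,"ay":0,"az":0},
  {"fingers":0.015,"dx":0.04,"dy":0,"dz":0,"ax":0,"ay":0,"az":0},
  {"fingers":0.015,"dx":0.035,"dy":0,"dz":0,"ax":0,"ay":0,"az":0},
  {"fingers":0.015,"dx":0.02,"dy":0,"dz":0,"ax":0,"ay":0,"az":0},
  {"fingers":0.015,"dx":0,"dy":0,"dz":0,"ax":0,"ay":0,"az":0},
  {"fingers":0.015,"dx":0,"dy":0,"dz":0,"ax":0,"ay":0,"az":0},
])

```text
time_s: 43.7
ee_pos: [0.6133, 0.146, 0.0601]
orientation: [0.706, 0.056, -0.704, 0.055]
wrist_force: [0.2, 0.0, -0.6]
gripper_width: 0.0246
```

```bash
python3 - <<'E'
from h import *
st(); w=grab("wrist","i2"); crop(w,180,400,130,330,3.5,"i2z")
E
```

```text
t 43.7 p [0.6133 0.146  0.0601] X [ 0.0023  0.0008 -1.    ] Y [ 0.157  -0.9876 -0.0005] F [ 0.2052  0.025  -0.6079] w 0.0246459530445911
```

View pics/i2z.png

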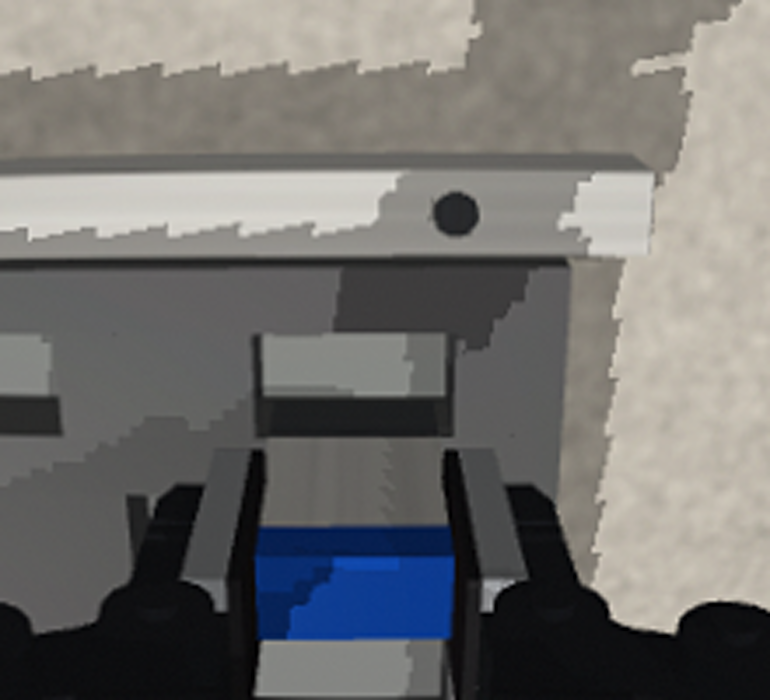

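```bash
python3 - <<'E'
from h import *
w=grab("wrist"); s=read_state(); R=Rot.from_quat(s["orientation"]).as_matrix(); p=s["ee_pos"]
Z=lambda u,v:(u/3.5+180,v/3.5+130)
for q,z in [((253,335),.024),((453,335),.024),((258,436),.024),((454,436),.024),((350,266),.024)]: print(q,R.T@(onz(w,*Z(*q),z)-p))
E
```

```text
(253, 335) [ 0.0364 -0.0172 -0.0096]
(453, 335) [ 0.0364  0.0178 -0.0096]
(258, 436) [ 0.0363 -0.0169  0.0098]
(454, 436) [0.0363 0.0186 0.0098]
(350, 266) [ 0.0364 -0.0002 -0.0221]
```

Emit:
drive_tool([
  {"fingers":0.015,"dx":0.01,"dy":0,"dz":-0.001,"ax":0,"ay":0,"az":0},
  {"fingers":0.015,"dx":0.01,"dy":0,"dz":0,"ax":0,"ay":0,"az":0},
  {"fingers":0.015,"dx":0.01,"dy":0,"dz":0,"ax":0,"ay":0,"az":0},
  {"fingers":0.015,"dx":0.006,"dy":0,"dz":0,"ax":0,"ay":0,"az":0},
  {"fingers":0.015,"dx":0.001,"dy":0,"dz":0,"ax":0,"ay":0,"az":0},
  {"fingers":0.015,"dx":0,"dy":0,"dz":0,"ax":0,"ay":0,"az":0},
])

```text
time_s: 44.55
ee_pos: [0.6128, 0.1455, 0.0232]
orientation: [-0.705, -0.055, 0.705, -0.056]
wrist_force: [-4.4, -0.8, 13.2]
gripper_width: 0.0248
```

```bash
python3 - <<'E'
from h import *
st(); w=grab("wrist","i3"); crop(w,180,400,130,330,3.5,"i3z")
E
```

```text
t 44.55 p [0.6128 0.1455 0.0232] X [-0.0005 -0.0011 -1.    ] Y [ 0.1571 -0.9876  0.001 ] F [-4.4419 -0.8144 13.1603] w 0.024762064786740264
```

View pics/i3z.png

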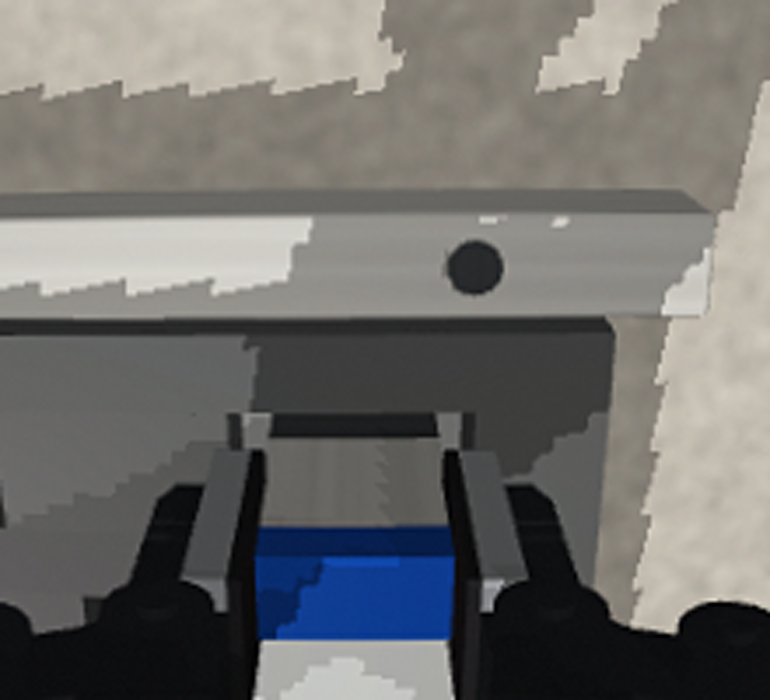

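Emit:
drive_tool([
  {"fingers":0.015,"dx":-0.001,"dy":0,"dz":0,"ax":0,"ay":0,"az":0},
  {"fingers":0.024,"dx":0,"dy":0,"dz":0,"ax":0,"ay":0,"az":0},
  {"fingers":0.03,"dx":0,"dy":0,"dz":0,"ax":0,"ay":0,"az":0},
  {"fingers":0.038,"dx":0,"dy":0,"dz":0,"ax":0,"ay":0,"az":0},
  {"fingers":0.044,"dx":0,"dy":0,"dz":0,"ax":0,"ay":0,"az":0},
  {"fingers":0.044,"dx":0,"dy":0,"dz":0,"ax":0,"ay":0,"az":0},
  {"fingers":0.044,"dx":-0.02,"dy":0,"dz":0,"ax":0,"ay":0,"az":0},
  {"fingers":0.06,"dx":-0.05,"dy":0,"dz":0,"ax":0,"ay":0,"az":0},
  {"fingers":0.08,"dx":-0.06,"dy":0,"dz":0,"ax":0,"ay":0,"az":0},
  {"fingers":0.085,"dx":-0.06,"dy":0,"dz":0.03,"ax":0,"ay":0,"az":0},
  {"fingers":0.085,"dx":-0.06,"dy":0,"dz":0.05,"ax":0,"ay":0,"az":0},
  {"fingers":0.085,"dx":0,"dy":0,"dz":0,"ax":0,"ay":0,"az":0},
])

```text
time_s: 46.1
ee_pos: [0.5459, 0.1358, 0.2621]
orientation: [0.708, 0.057, -0.702, 0.056]
wrist_force: [1.5, 1.3, -0.2]
gripper_width: 0.085
```

```bash
python3 - <<'E'
from h import *
st(); w=grab("wrist","j1"); to([.42,-.12,.30],-1.5708)
E
```

```text
t 46.1 p [0.5459 0.1358 0.2621] X [ 0.0075  0.0017 -1.    ] Y [ 0.1586 -0.9873 -0.0005] F [ 1.4512  1.3377 -0.158 ] w 0.08500029013189357
shift tool [-0.041   0.2321  0.1649] now [0.5465 0.1352 0.2598] jawyaw -1.4124 tilt X [ 0.0051  0.0008 -1.    ] ax 0.1584
```

View pics/j1.png

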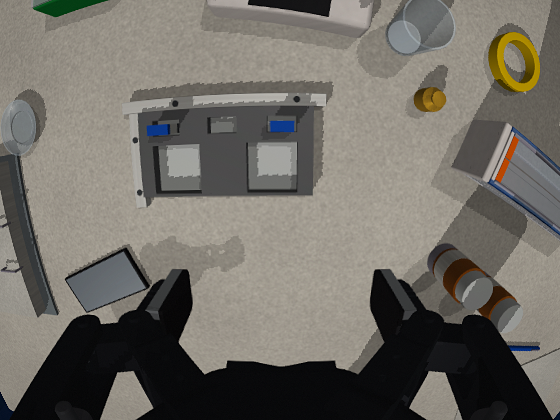

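Emit:
drive_tool([
  {"fingers":0.085,"dx":-0.01,"dy":0.03,"dz":0.02,"ax":0,"ay":0,"az":0},
  {"fingers":0.085,"dx":-0.01,"dy":0.05,"dz":0.03,"ax":0,"ay":0,"az":0},
  {"fingers":0.085,"dx":-0.01,"dy":0.05,"dz":0.03,"ax":0,"ay":0,"az":0},
  {"fingers":0.085,"dx":-0.01,"dy":0.05,"dz":0.03,"ax":0,"ay":0,"az":0},
  {"fingers":0.085,"dx":0,"dy":0.05,"dz":0.03,"ax":0,"ay":0,"az":0},
  {"fingers":0.085,"dx":0,"dy":0,"dz":0.025,"ax":0.08,"ay":0,"az":0},
  {"fingers":0.085,"dx":0,"dy":0,"dz":0,"ax":0.078,"ay":0,"az":0},
  {"fingers":0.085,"dx":0,"dy":0,"dz":0,"ax":0,"ay":0,"az":0},
  {"fingers":0.085,"dx":0,"dy":0,"dz":0,"ax":0,"ay":0,"az":0},
])

```text
time_s: 47.28
ee_pos: [0.4198, -0.1179, 0.2964]
orientation: [-0.707, -0.001, 0.707, -0.0]
wrist_force: [0.2, -0.6, -1.0]
gripper_width: 0.0852
```

```bash
python3 - <<'E'
from h import *
st(); w=grab("wrist","j2")
E
```

```text
t 47.275 p [ 0.4198 -0.1179  0.2964] X [-0.0003  0.0004 -1.    ] Y [ 0.0016 -1.     -0.0004] F [ 0.2173 -0.5638 -1.0022] w 0.08516628703662342
```

View pics/j2.png

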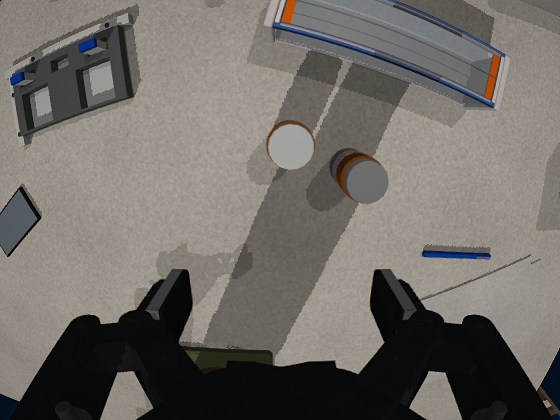

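```bash
cat >> h.py <<'E'
def caps(w,lo,box):
    x0,x1,y0,y1=box
    hsv=cv2.cvtColor(w["bgr"],cv2.COLOR_BGR2HSV)
    return hsv[y0:y1,x0:x1]
E
python3 - <<'E'
from h import *
w=grab("wrist"); crop(w,220,420,100,220,4,"j3")
for u,v in [(291,146),(366,182)]: print(onz(w,u,v,.11))
c=grab("scene");s=grab("side"); cv2.imwrite("pics/j4.png",c["bgr"]); cv2.imwrite("pics/j5.png",s["bgr"])
E
```

```text
[ 0.464  -0.1289  0.11  ]
[ 0.4265 -0.2107  0.11  ]
```

View pics/j3.png

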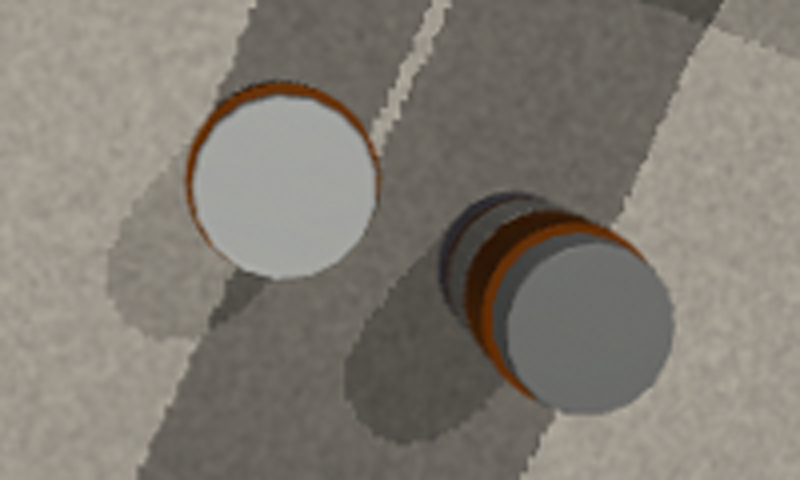

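View pics/j4.png

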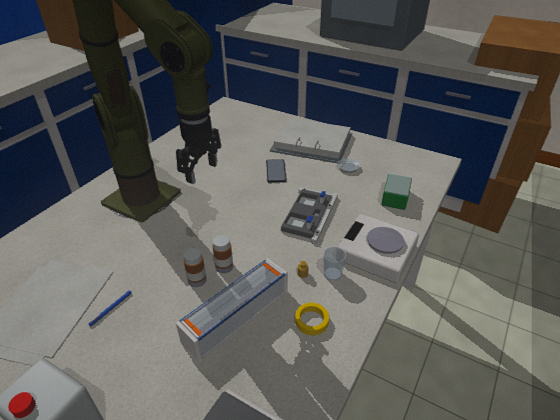

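Emit:
drive_tool([
  {"fingers":0.085,"dx":0.02,"dy":0.004,"dz":-0.015,"ax":-0.05,"ay":0,"az":0},
  {"fingers":0.085,"dx":0.03,"dy":0.004,"dz":-0.015,"ax":-0.05,"ay":0,"az":0},
  {"fingers":0.085,"dx":0.03,"dy":0.003,"dz":-0.014,"ax":-0.058,"ay":0,"az":0},
  {"fingers":0.085,"dx":0.02,"dy":0,"dz":0,"ax":0,"ay":0,"az":0},
  {"fingers":0.085,"dx":0,"dy":0,"dz":0,"ax":0,"ay":0,"az":0},
  {"fingers":0.085,"dx":0,"dy":0,"dz":0,"ax":0,"ay":0,"az":0},
])

```text
time_s: 48.22
ee_pos: [0.4642, -0.1269, 0.1974]
orientation: [0.705, 0.056, -0.705, 0.056]
wrist_force: [-0.7, 0.3, 0.9]
gripper_width: 0.0849
```

```bash
python3 - <<'E'
from h import *
st(); w=grab("wrist","k1"); to([.464,-.129,.045],-1.4128)
print(proj(w,[.464,-.129,.11]),proj(w,[.464,-.129,.0]))
E
```

```text
t 48.225 p [ 0.4642 -0.1269  0.1974] X [ 0.001  -0.0002 -1.    ] Y [ 0.1574 -0.9875  0.0004] F [-0.7374  0.3187  0.8704] w 0.08487156162592427
shift tool [0.1526 0.0018 0.0009] now [ 0.4644 -0.127   0.1976] jawyaw -1.4129 tilt X [ 0.0018 -0.0005 -1.    ] ax -0.0001
[282.8628 216.2281] [282.0964 185.8795]
```

View pics/k1.png

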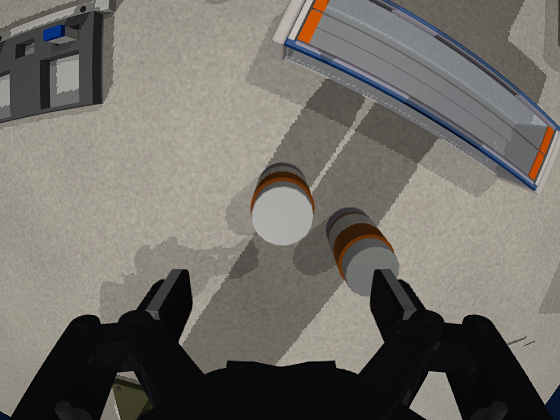

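Emit:
drive_tool([
  {"fingers":0.085,"dx":0.03,"dy":0.0016,"dz":0,"ax":0,"ay":0,"az":0},
  {"fingers":0.085,"dx":0.03,"dy":0,"dz":0,"ax":0,"ay":0,"az":0},
  {"fingers":0.085,"dx":0.015,"dy":0,"dz":0,"ax":0,"ay":0,"az":0},
  {"fingers":0.085,"dx":0.01,"dy":0,"dz":0,"ax":0,"ay":0,"az":0},
  {"fingers":0.085,"dx":0,"dy":0,"dz":0,"ax":0,"ay":0,"az":0},
  {"fingers":0.085,"dx":0,"dy":0,"dz":0,"ax":0,"ay":0,"az":0},
])

```text
time_s: 49.02
ee_pos: [0.4646, -0.1287, 0.1125]
orientation: [0.705, 0.056, -0.704, 0.056]
wrist_force: [0.8, 0.0, -0.1]
gripper_width: 0.0851
```

```bash
python3 - <<'E'
from h import *
st(); w=grab("wrist","k2")
E
```

```text
t 49.025 p [ 0.4646 -0.1287  0.1125] X [ 0.0015 -0.0004 -1.    ] Y [ 0.1571 -0.9876  0.0006] F [ 0.8022  0.0284 -0.122 ] w 0.08513783926573248
```

View pics/k2.png

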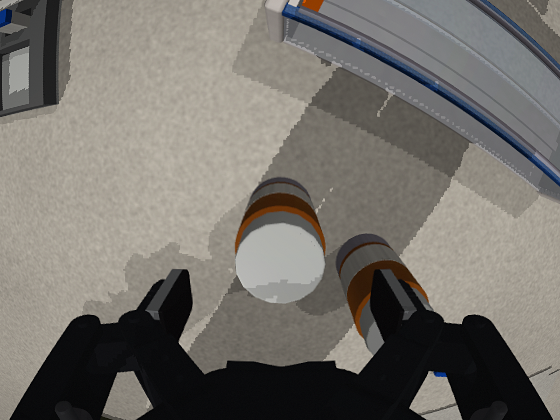

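Emit:
drive_tool([
  {"fingers":0.085,"dx":0.015,"dy":0,"dz":0,"ax":0,"ay":0,"az":0},
  {"fingers":0.085,"dx":0.015,"dy":0,"dz":0,"ax":0,"ay":0,"az":0},
  {"fingers":0.085,"dx":0.015,"dy":0,"dz":0,"ax":0,"ay":0,"az":0},
  {"fingers":0.085,"dx":0.012,"dy":0,"dz":0,"ax":0,"ay":0,"az":0},
  {"fingers":0.085,"dx":0.01,"dy":0,"dz":0,"ax":0,"ay":0,"az":0},
  {"fingers":0.085,"dx":0,"dy":0,"dz":0,"ax":0,"ay":0,"az":0},
])

```text
time_s: 49.82
ee_pos: [0.4638, -0.1285, 0.0443]
orientation: [-0.705, -0.056, 0.705, -0.056]
wrist_force: [0.3, -0.4, 0.3]
gripper_width: 0.0852
```

```bash
python3 - <<'E'
from h import *
st(); w=grab("wrist","k3"); c=grab("scene"); crop(c,160,280,170,300,5,"k3s")
E
```

```text
t 49.825 p [ 0.4638 -0.1285  0.0443] X [-0.0009 -0.     -1.    ] Y [ 0.1574 -0.9875 -0.0001] F [ 0.3341 -0.4224  0.2938] w 0.08518278657391047
```

View pics/k3.png

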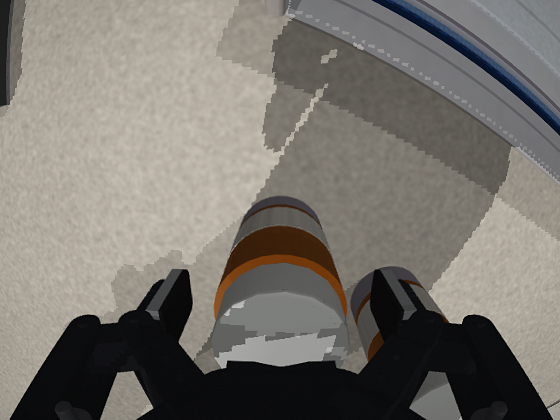

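View pics/k3s.png

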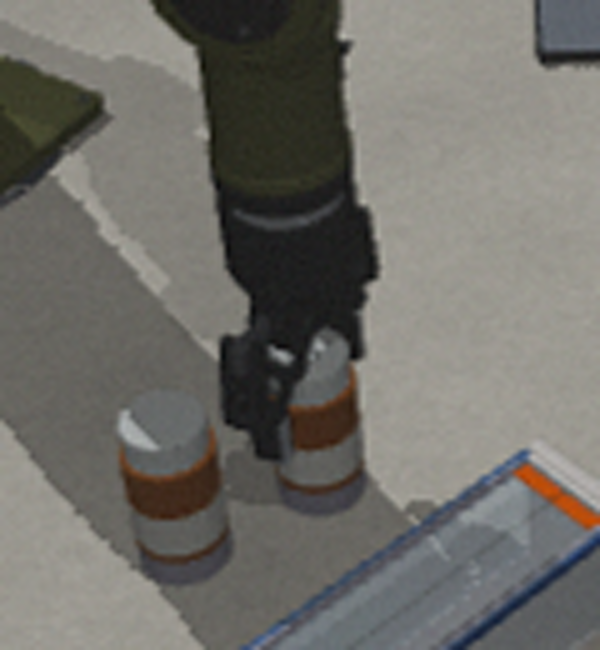

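Emit:
drive_tool([
  {"fingers":0.075,"dx":0,"dy":0,"dz":0,"ax":0,"ay":0,"az":0},
  {"fingers":0.067,"dx":0,"dy":0,"dz":0,"ax":0,"ay":0,"az":0},
  {"fingers":0.06,"dx":0,"dy":0,"dz":0,"ax":0,"ay":0,"az":0},
  {"fingers":0.054,"dx":0,"dy":0,"dz":0,"ax":0,"ay":0,"az":0},
  {"fingers":0.045,"dx":0,"dy":0,"dz":0,"ax":0,"ay":0,"az":0},
  {"fingers":0.04,"dx":0,"dy":0,"dz":0,"ax":0,"ay":0,"az":0},
  {"fingers":0.04,"dx":0,"dy":0,"dz":0,"ax":0,"ay":0,"az":0},
])

```text
time_s: 50.8
ee_pos: [0.4641, -0.1281, 0.0452]
orientation: [0.705, 0.056, -0.705, 0.056]
wrist_force: [-1.5, 1.0, 5.0]
gripper_width: 0.0529
```

Emit:
drive_tool([
  {"fingers":0.04,"dx":-0.01,"dy":0,"dz":0,"ax":0,"ay":0,"az":0},
  {"fingers":0.04,"dx":-0.03,"dy":0,"dz":0,"ax":0,"ay":0,"az":0},
  {"fingers":0.04,"dx":-0.03,"dy":0,"dz":0,"ax":0,"ay":0,"az":0},
  {"fingers":0.04,"dx":-0.02,"dy":0,"dz":0,"ax":0,"ay":0,"az":0},
  {"fingers":0.04,"dx":0,"dy":0,"dz":0,"ax":0,"ay":0,"az":0},
])

```text
time_s: 51.42
ee_pos: [0.4647, -0.129, 0.136]
orientation: [0.706, 0.055, -0.704, 0.056]
wrist_force: [0.3, 0.5, -3.5]
gripper_width: 0.053
```

```bash
python3 - <<'E'
from h import *
st(); w=grab("wrist","k4"); c=grab("side"); crop(c,230,360,100,230,5,"k4s"); to([.5588,.1488,.14])
to([.5403,.2662,.14])
E
```

```text
t 51.425 p [ 0.4647 -0.129   0.136 ] X [ 0.003  -0.0006 -1.    ] Y [ 0.1565 -0.9877  0.0011] F [ 0.2737  0.5057 -3.5185] w 0.052953786685566745
shift tool [-0.0057 -0.2592 -0.1377] now [ 0.4635 -0.1287  0.1344] jawyaw -1.4133 tilt X [-0.0007 -0.0001 -1.    ] 
shift tool [-0.0057 -0.378  -0.1378] now [ 0.4635 -0.1287  0.1344] jawyaw -1.4133 tilt X [-0.0007 -0.0001 -1.    ]
```

View pics/k4.png

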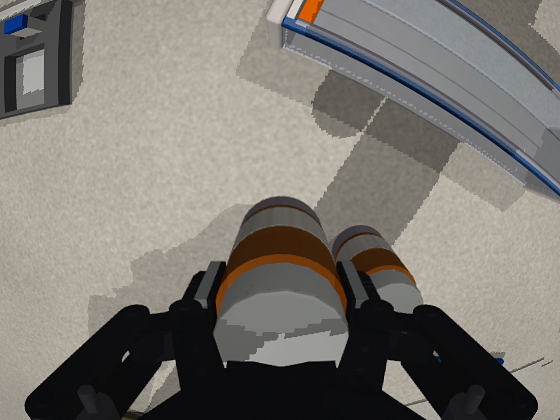

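View pics/k4s.png

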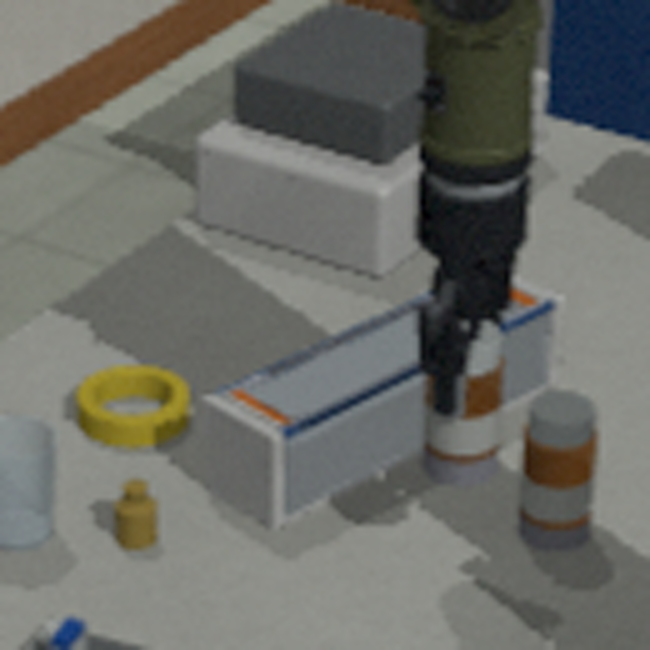

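Emit:
drive_tool([
  {"fingers":0.04,"dx":-0.01,"dy":-0.03,"dz":-0.01,"ax":0,"ay":0,"az":0},
  {"fingers":0.04,"dx":-0.01,"dy":-0.045,"dz":-0.017,"ax":0,"ay":0,"az":0},
  {"fingers":0.04,"dx":0,"dy":-0.05,"dz":-0.018,"ax":0,"ay":0,"az":0},
  {"fingers":0.04,"dx":0,"dy":-0.05,"dz":-0.018,"ax":0,"ay":0,"az":0},
  {"fingers":0.04,"dx":0,"dy":-0.05,"dz":-0.018,"ax":0,"ay":0,"az":0},
  {"fingers":0.04,"dx":0,"dy":-0.05,"dz":-0.018,"ax":0,"ay":0,"az":0},
  {"fingers":0.04,"dx":0,"dy":-0.05,"dz":-0.018,"ax":0,"ay":0,"az":0},
  {"fingers":0.04,"dx":0,"dy":-0.035,"dz":-0.014,"ax":0,"ay":0,"az":0},
  {"fingers":0.04,"dx":0,"dy":-0.018,"dz":-0.007,"ax":0,"ay":0,"az":0},
  {"fingers":0.04,"dx":0,"dy":0,"dz":0,"ax":0,"ay":0,"az":0},
  {"fingers":0.04,"dx":0,"dy":0,"dz":0,"ax":0,"ay":0,"az":0},
])

```text
time_s: 52.9
ee_pos: [0.5407, 0.2632, 0.154]
orientation: [-0.704, -0.054, 0.706, -0.056]
wrist_force: [-0.4, -0.5, -2.0]
gripper_width: 0.0525
```

```bash
python3 - <<'E'
from h import *
st(); w=grab("wrist","l1"); to([.5398,.2664,.076],-1.4128)
E
```

```text
t 52.9 p [0.5407 0.2632 0.154 ] X [-0.0015 -0.0035 -1.    ] Y [ 0.1547 -0.988   0.0033] F [-0.383  -0.4616 -1.9726] w 0.0525322720632002
shift tool [ 0.0782 -0.0035  0.0004] now [0.5408 0.2633 0.1542] jawyaw -1.4158 tilt X [-0.001  -0.0031 -1.    ] ax -0.003
```

View pics/l1.png

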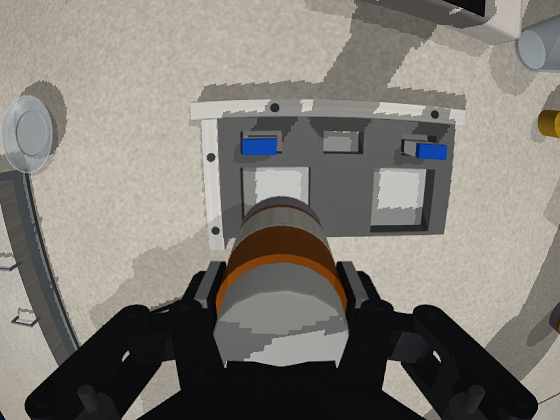

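Tray still flush, both blocks in. Lower to just above the rim.

Emit:
drive_tool([
  {"fingers":0.04,"dx":0.02,"dy":-0.0035,"dz":0.0005,"ax":0,"ay":0,"az":0},
  {"fingers":0.04,"dx":0.03,"dy":0,"dz":0,"ax":0,"ay":0,"az":0},
  {"fingers":0.04,"dx":0.024,"dy":0,"dz":0,"ax":0,"ay":0,"az":0},
  {"fingers":0.04,"dx":0,"dy":0,"dz":0,"ax":0,"ay":0,"az":0},
  {"fingers":0.04,"dx":0,"dy":0,"dz":0,"ax":0,"ay":0,"az":0},
])

```text
time_s: 53.58
ee_pos: [0.5406, 0.2692, 0.0816]
orientation: [0.705, 0.055, -0.704, 0.055]
wrist_force: [0.3, 0.9, -2.0]
gripper_width: 0.0527
```

```bash
python3 - <<'E'
from h import *
s=st(); w=grab("wrist","l2");crop(w,130,430,90,330,2.6,"l2z"); to([.5398,.2664,.05],-1.4128)
E
```

```text
t 53.575 p [0.5406 0.2692 0.0816] X [ 0.0013  0.0002 -1.    ] Y [ 0.1559 -0.9878 -0.    ] F [ 0.3363  0.9116 -1.9579] w 0.052696636633770395
shift tool [0.032  0.003  0.0016] now [0.5408 0.2696 0.082 ] jawyaw -1.414 tilt X [ 0.002   0.0008 -1.    ] ax -0.0012
```

View pics/l2z.png

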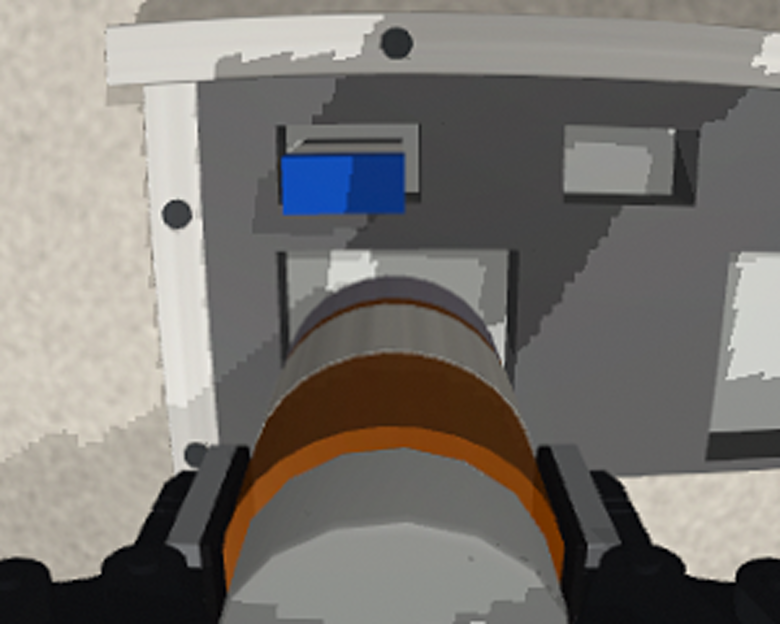

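```bash
python3 - <<'E'
from h import *
w=grab("wrist"); s=read_state(); R=Rot.from_quat(s["orientation"]).as_matrix(); p=s["ee_pos"]
Z=lambda u,v:(u/2.6+130,v/2.6+90)
for q,z in [((278,250),.024),((518,250),.024),((394,276),p[2]-.0452),((300,340),p[2]-.0452),((490,340),p[2]-.0452)]: print(q,R.T@(onz(w,*Z(*q),z)-p))
print(p)
E
```

```text
(278, 250) [ 0.0581 -0.0284 -0.0296]
(518, 250) [ 0.0581  0.0328 -0.0296]
(394, 276) [ 0.0453  0.0011 -0.0259]
(300, 340) [ 0.0452 -0.022  -0.0098]
(490, 340) [ 0.0452  0.0247 -0.0097]
[0.5408 0.2699 0.082 ]
```

Emit:
drive_tool([
  {"fingers":0.04,"dx":0.01,"dy":0.001,"dz":0,"ax":0,"ay":0,"az":0},
  {"fingers":0.04,"dx":0.01,"dy":0,"dz":0,"ax":0,"ay":0,"az":0},
  {"fingers":0.04,"dx":0.007,"dy":0,"dz":0,"ax":0,"ay":0,"az":0},
  {"fingers":0.04,"dx":0.003,"dy":0,"dz":0,"ax":0,"ay":0,"az":0},
  {"fingers":0.04,"dx":0,"dy":0,"dz":0,"ax":0,"ay":0,"az":0},
])

```text
time_s: 54.3
ee_pos: [0.5398, 0.2688, 0.0504]
orientation: [-0.705, -0.056, 0.705, -0.056]
wrist_force: [0.2, 0.3, -3.0]
gripper_width: 0.0524
```

```bash
python3 - <<'E'
from h import *
s=st(); w=grab("wrist","l3");crop(w,130,430,90,330,2.6,"l3z")
E
```

```text
t 54.3 p [0.5398 0.2688 0.0504] X [-0.0004 -0.0003 -1.    ] Y [ 0.1573 -0.9875  0.0002] F [ 0.1847  0.2596 -2.961 ] w 0.05239000923186894
```

View pics/l3z.png

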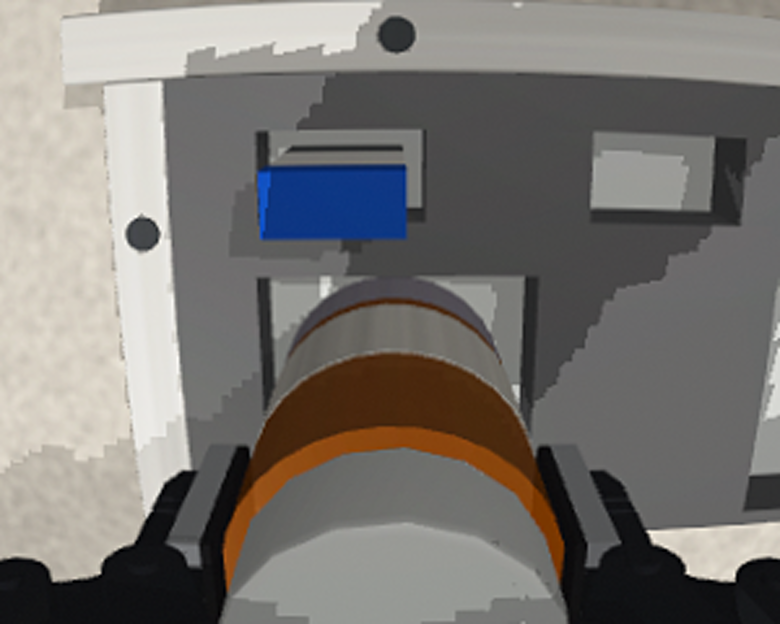

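Emit:
drive_tool([
  {"fingers":0.04,"dx":0.001,"dy":0,"dz":0,"ax":0,"ay":0,"az":0},
  {"fingers":0.04,"dx":0.001,"dy":0,"dz":0,"ax":0,"ay":0,"az":0},
  {"fingers":0.04,"dx":0,"dy":0,"dz":0,"ax":0,"ay":0,"az":0},
])

```text
time_s: 54.72
ee_pos: [0.5402, 0.269, 0.0492]
orientation: [0.705, 0.056, -0.705, 0.056]
wrist_force: [-0.1, -0.0, 2.6]
gripper_width: 0.0527
```

Emit:
drive_tool([
  {"fingers":0.04,"dx":0.001,"dy":0,"dz":0,"ax":0,"ay":0,"az":0},
  {"fingers":0.04,"dx":0,"dy":0,"dz":0,"ax":0,"ay":0,"az":0},
])

```text
time_s: 54.98
ee_pos: [0.5403, 0.269, 0.0492]
orientation: [0.705, 0.056, -0.705, 0.056]
wrist_force: [-3.6, -1.8, 10.3]
gripper_width: 0.0526
```

Emit:
drive_tool([
  {"fingers":0.04,"dx":-0.001,"dy":0,"dz":0,"ax":0,"ay":0,"az":0},
  {"fingers":0.054,"dx":0,"dy":0,"dz":0,"ax":0,"ay":0,"az":0},
  {"fingers":0.062,"dx":0,"dy":0,"dz":0,"ax":0,"ay":0,"az":0},
  {"fingers":0.072,"dx":0,"dy":0,"dz":0,"ax":0,"ay":0,"az":0},
  {"fingers":0.08,"dx":0,"dy":0,"dz":0,"ax":0,"ay":0,"az":0},
  {"fingers":0.085,"dx":0,"dy":0,"dz":0,"ax":0,"ay":0,"az":0},
  {"fingers":0.085,"dx":0,"dy":0,"dz":0,"ax":0,"ay":0,"az":0},
  {"fingers":0.085,"dx":-0.02,"dy":0,"dz":0,"ax":0,"ay":0,"az":0},
  {"fingers":0.085,"dx":-0.04,"dy":0,"dz":0,"ax":0,"ay":0,"az":0},
  {"fingers":0.085,"dx":-0.06,"dy":0,"dz":0,"ax":0,"ay":0,"az":0},
  {"fingers":0.085,"dx":-0.06,"dy":0,"dz":0,"ax":0,"ay":0,"az":0},
  {"fingers":0.085,"dx":-0.05,"dy":0.03,"dz":0.03,"ax":0,"ay":0,"az":0},
])

```text
time_s: 56.48
ee_pos: [0.5174, 0.2388, 0.2791]
orientation: [0.706, 0.058, -0.703, 0.055]
wrist_force: [-0.4, -0.7, 0.4]
gripper_width: 0.0848
```

```bash
python3 - <<'E'
from h import *
s=st(); w=grab("wrist","m1"); to([.40,-.2,.30],-1.4128)
E
```

```text
t 56.475 p [0.5174 0.2388 0.2791] X [ 0.004   0.0043 -1.    ] Y [ 0.1596 -0.9872 -0.0036] F [-0.427  -0.7063  0.4411] w 0.08479244250540731
shift tool [-0.0167  0.4097  0.1818] now [0.5163 0.2329 0.2843] jawyaw -1.4153 tilt X [ 0.0076  0.0003 -1.    ] ax -0.0025
```

View pics/m1.png

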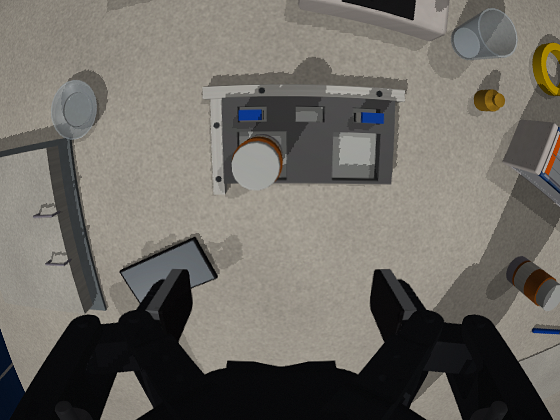

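Emit:
drive_tool([
  {"fingers":0.085,"dx":0,"dy":0.035,"dz":0.014,"ax":0,"ay":0,"az":0},
  {"fingers":0.085,"dx":0,"dy":0.05,"dz":0.018,"ax":0,"ay":0,"az":0},
  {"fingers":0.085,"dx":0,"dy":0.05,"dz":0.018,"ax":0,"ay":0,"az":0},
  {"fingers":0.085,"dx":0,"dy":0.05,"dz":0.018,"ax":0,"ay":0,"az":0},
  {"fingers":0.085,"dx":0,"dy":0.05,"dz":0.018,"ax":0,"ay":0,"az":0},
  {"fingers":0.085,"dx":0,"dy":0.05,"dz":0.018,"ax":0,"ay":0,"az":0},
  {"fingers":0.085,"dx":0,"dy":0.05,"dz":0.018,"ax":0,"ay":0,"az":0},
  {"fingers":0.085,"dx":0.02,"dy":0.05,"dz":0.018,"ax":0,"ay":0,"az":0},
  {"fingers":0.085,"dx":0.02,"dy":0.04,"dz":0.018,"ax":0,"ay":0,"az":0},
  {"fingers":0.085,"dx":0.02,"dy":0,"dz":0,"ax":0,"ay":0,"az":0},
  {"fingers":0.085,"dx":0,"dy":0,"dz":0,"ax":0,"ay":0,"az":0},
  {"fingers":0.085,"dx":0,"dy":0,"dz":0,"ax":0,"ay":0,"az":0},
])

```text
time_s: 58.02
ee_pos: [0.4277, -0.2078, 0.217]
orientation: [0.705, 0.056, -0.705, 0.056]
wrist_force: [0.0, -0.6, 0.7]
gripper_width: 0.0852
```

```bash
python3 - <<'E'
from h import *
s=st(); w=grab("wrist","m2"); crop(w,200,380,100,330,3.2,"m2z")
print(proj(w,[.4265,-.2115,.11]))
E
```

```text
t 58.025 p [ 0.4277 -0.2078  0.217 ] X [ 0.001 -0.    -1.   ] Y [ 0.1586 -0.9873  0.0002] F [ 0.0498 -0.5636  0.7248] w 0.0851807008317192
[284.4324 210.4675]
```

View pics/m2.png

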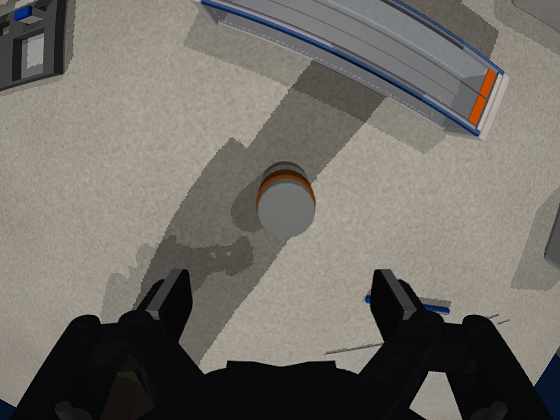

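```bash
python3 - <<'E'
from h import *
w=grab("wrist"); q=onz(w,286.5,208.8,.11); print(q); to([q[0],q[1],.045])
E
```

```text
[ 0.4284 -0.213   0.11  ]
shift tool [0.1722 0.005  0.0006] now [ 0.4279 -0.2079  0.2172] jawyaw -1.4115 tilt X [ 0.0017 -0.0005 -1.    ]
```

Emit:
drive_tool([
  {"fingers":0.085,"dx":0.03,"dy":0.005,"dz":0.0005,"ax":0,"ay":0,"az":0},
  {"fingers":0.085,"dx":0.03,"dy":0,"dz":0,"ax":0,"ay":0,"az":0},
  {"fingers":0.085,"dx":0.03,"dy":0,"dz":0,"ax":0,"ay":0,"az":0},
  {"fingers":0.085,"dx":0.015,"dy":0,"dz":0,"ax":0,"ay":0,"az":0},
  {"fingers":0.085,"dx":0,"dy":0,"dz":0,"ax":0,"ay":0,"az":0},
  {"fingers":0.085,"dx":0,"dy":0,"dz":0,"ax":0,"ay":0,"az":0},
])

```text
time_s: 58.88
ee_pos: [0.4282, -0.2134, 0.1122]
orientation: [0.705, 0.056, -0.704, 0.056]
wrist_force: [0.1, 0.9, -0.3]
gripper_width: 0.085
```

```bash
python3 - <<'E'
from h import *
s=st(); w=grab("wrist","m3")
E
```

```text
t 58.875 p [ 0.4282 -0.2134  0.1122] X [ 0.0017 -0.0006 -1.    ] Y [ 0.1577 -0.9875  0.0009] F [ 0.0714  0.9059 -0.3266] w 0.08501998240170236
```

View pics/m3.png

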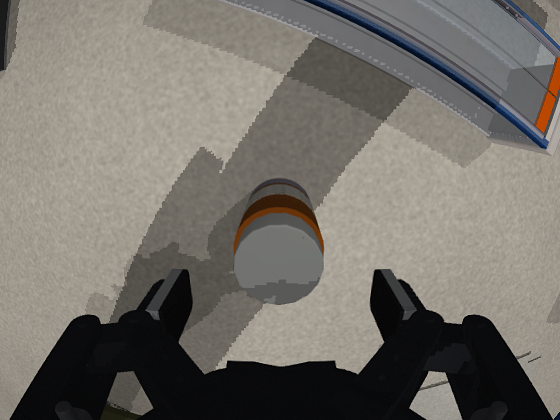

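Centred (279,262). Descend and grip.

Emit:
drive_tool([
  {"fingers":0.085,"dx":0.015,"dy":0,"dz":0,"ax":0,"ay":0,"az":0},
  {"fingers":0.085,"dx":0.015,"dy":0,"dz":0,"ax":0,"ay":0,"az":0},
  {"fingers":0.085,"dx":0.015,"dy":0,"dz":0,"ax":0,"ay":0,"az":0},
  {"fingers":0.085,"dx":0.012,"dy":0,"dz":0,"ax":0,"ay":0,"az":0},
  {"fingers":0.085,"dx":0.01,"dy":0,"dz":0,"ax":0,"ay":0,"az":0},
  {"fingers":0.075,"dx":0,"dy":0,"dz":0,"ax":0,"ay":0,"az":0},
  {"fingers":0.067,"dx":0,"dy":0,"dz":0,"ax":0,"ay":0,"az":0},
  {"fingers":0.06,"dx":0,"dy":0,"dz":0,"ax":0,"ay":0,"az":0},
  {"fingers":0.054,"dx":0,"dy":0,"dz":0,"ax":0,"ay":0,"az":0},
  {"fingers":0.045,"dx":0,"dy":0,"dz":0,"ax":0,"ay":0,"az":0},
  {"fingers":0.04,"dx":0,"dy":0,"dz":0,"ax":0,"ay":0,"az":0},
  {"fingers":0.04,"dx":0,"dy":0,"dz":0,"ax":0,"ay":0,"az":0},
])

```text
time_s: 60.42
ee_pos: [0.4274, -0.2128, 0.045]
orientation: [0.705, 0.056, -0.705, 0.056]
wrist_force: [-0.9, 2.2, 6.4]
gripper_width: 0.0528
```

Emit:
drive_tool([
  {"fingers":0.04,"dx":-0.01,"dy":0,"dz":0,"ax":0,"ay":0,"az":0},
  {"fingers":0.04,"dx":-0.03,"dy":0,"dz":0,"ax":0,"ay":0,"az":0},
  {"fingers":0.04,"dx":-0.04,"dy":0,"dz":0,"ax":0,"ay":0,"az":0},
  {"fingers":0.04,"dx":-0.04,"dy":0,"dz":0,"ax":0,"ay":0,"az":0},
  {"fingers":0.04,"dx":0,"dy":0,"dz":0,"ax":0,"ay":0,"az":0},
])

```text
time_s: 61.05
ee_pos: [0.4288, -0.2145, 0.167]
orientation: [0.707, 0.054, -0.703, 0.056]
wrist_force: [-0.2, -0.2, -3.9]
gripper_width: 0.0527
```

```bash
python3 - <<'E'
from h import *
st(); to([.5585,.1488,.16],-1.4128); c=grab("scene","m4")
E
```

```text
t 61.05 p [ 0.4288 -0.2145  0.167 ] X [ 0.0056 -0.0024 -1.    ] Y [ 0.1561 -0.9877  0.0033] F [-0.2471 -0.2053 -3.9483] w 0.05265671514224104
shift tool [ 0.0069 -0.3386 -0.1848] now [ 0.4288 -0.2145  0.167 ] jawyaw -1.4141 tilt X [ 0.0056 -0.0024 -1.    ] ax -0.0013
```

View pics/m4.png

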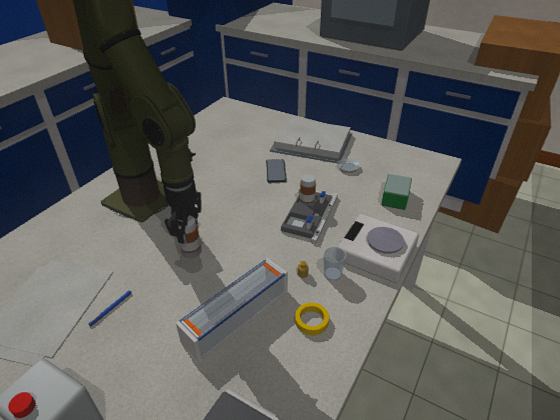

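Emit:
drive_tool([
  {"fingers":0.04,"dx":0,"dy":-0.03,"dz":-0.015,"ax":0,"ay":0,"az":0},
  {"fingers":0.04,"dx":0,"dy":-0.045,"dz":-0.025,"ax":0,"ay":0,"az":0},
  {"fingers":0.04,"dx":0,"dy":-0.045,"dz":-0.025,"ax":0,"ay":0,"az":0},
  {"fingers":0.04,"dx":0,"dy":-0.045,"dz":-0.025,"ax":0,"ay":0,"az":0},
  {"fingers":0.04,"dx":0,"dy":-0.045,"dz":-0.025,"ax":0,"ay":0,"az":0},
  {"fingers":0.04,"dx":0,"dy":-0.045,"dz":-0.025,"ax":0,"ay":0,"az":0},
  {"fingers":0.04,"dx":0,"dy":-0.045,"dz":-0.023,"ax":0,"ay":0,"az":0},
  {"fingers":0.04,"dx":0,"dy":-0.025,"dz":-0.014,"ax":0,"ay":0,"az":0},
  {"fingers":0.04,"dx":0,"dy":-0.013,"dz":-0.007,"ax":0,"ay":0,"az":0},
  {"fingers":0.04,"dx":0,"dy":0,"dz":0,"ax":0,"ay":0,"az":0},
  {"fingers":0.04,"dx":0,"dy":0,"dz":0,"ax":0,"ay":0,"az":0},
])

```text
time_s: 62.48
ee_pos: [0.5551, 0.1466, 0.1637]
orientation: [-0.704, -0.054, 0.706, -0.056]
wrist_force: [-0.5, -0.7, -4.5]
gripper_width: 0.0523
```

```bash
python3 - <<'E'
from h import *
st(); w=grab("wrist","n1"); to([.5585,.1495,.082],-1.4128)
E
```

```text
t 62.475 p [0.5551 0.1466 0.1637] X [-0.0019 -0.0026 -1.    ] Y [ 0.1549 -0.9879  0.0023] F [-0.5205 -0.73   -4.519 ] w 0.05225420211503233
shift tool [ 0.0819 -0.0025 -0.0037] now [0.5553 0.1467 0.1639] jawyaw -1.4156 tilt X [-0.0014 -0.0022 -1.    ] ax -0.0028
```

View pics/n1.png

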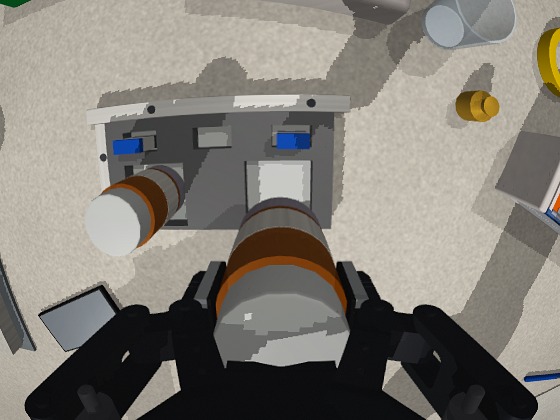

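Emit:
drive_tool([
  {"fingers":0.04,"dx":0.02,"dy":0,"dz":-0.0035,"ax":0,"ay":0,"az":0},
  {"fingers":0.04,"dx":0.03,"dy":0,"dz":0,"ax":0,"ay":0,"az":0},
  {"fingers":0.04,"dx":0.03,"dy":0,"dz":0,"ax":0,"ay":0,"az":0},
  {"fingers":0.04,"dx":0,"dy":0,"dz":0,"ax":0,"ay":0,"az":0},
  {"fingers":0.04,"dx":0,"dy":0,"dz":0,"ax":0,"ay":0,"az":0},
  {"fingers":0.04,"dx":0,"dy":0,"dz":0,"ax":0,"ay":0,"az":0},
])

```text
time_s: 63.28
ee_pos: [0.5604, 0.1498, 0.0858]
orientation: [0.706, 0.056, -0.704, 0.055]
wrist_force: [-0.2, -0.2, -2.8]
gripper_width: 0.0528
```

```bash
python3 - <<'E'
from h import *
s=st(); w=grab("wrist","n2");crop(w,130,430,90,330,2.6,"n2z")
E
```

```text
t 63.275 p [0.5604 0.1498 0.0858] X [ 0.0026  0.0007 -1.    ] Y [ 0.1566 -0.9877 -0.0003] F [-0.1905 -0.2397 -2.8067] w 0.052843391789739735
```

View pics/n2z.png

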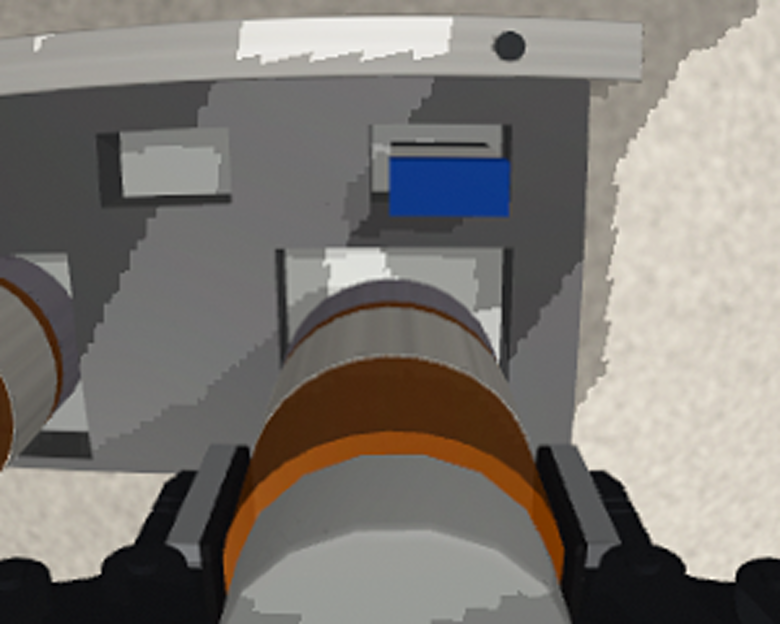

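```bash
python3 - <<'E'
from h import *
w=grab("wrist"); s=read_state(); R=Rot.from_quat(s["orientation"]).as_matrix(); p=s["ee_pos"]
Z=lambda u,v:(u/2.6+130,v/2.6+90)
for q,z in [((277,247),.024),((511,247),.024),((392,281),p[2]-.045),((293,340),p[2]-.045),((490,340),p[2]-.045)]: print(q,R.T@(onz(w,*Z(*q),z)-p))
print(p)
E
```

```text
(277, 247) [ 0.0616 -0.0294 -0.0298]
(511, 247) [ 0.0616  0.0313 -0.0298]
(392, 281) [ 0.0451  0.0004 -0.0249]
(293, 340) [ 0.045 -0.024 -0.01 ]
(490, 340) [ 0.045   0.0245 -0.0099]
[0.5601 0.1499 0.0855]
```

Emit:
drive_tool([
  {"fingers":0.04,"dx":0.01,"dy":0.0006,"dz":-0.001,"ax":0,"ay":0,"az":0},
  {"fingers":0.04,"dx":0.01,"dy":0,"dz":0,"ax":0,"ay":0,"az":0},
  {"fingers":0.04,"dx":0.009,"dy":0,"dz":0,"ax":0,"ay":0,"az":0},
  {"fingers":0.04,"dx":0.005,"dy":0,"dz":0,"ax":0,"ay":0,"az":0},
  {"fingers":0.04,"dx":0,"dy":0,"dz":0,"ax":0,"ay":0,"az":0},
])

```text
time_s: 64.0
ee_pos: [0.5603, 0.1494, 0.0499]
orientation: [-0.705, -0.056, 0.705, -0.056]
wrist_force: [0.7, 0.7, -3.2]
gripper_width: 0.0525
```

Emit:
drive_tool([
  {"fingers":0.04,"dx":0.001,"dy":0,"dz":0,"ax":0,"ay":0,"az":0},
  {"fingers":0.04,"dx":0.001,"dy":0,"dz":0,"ax":0,"ay":0,"az":0},
  {"fingers":0.04,"dx":0,"dy":0,"dz":0,"ax":0,"ay":0,"az":0},
])

```text
time_s: 64.38
ee_pos: [0.5607, 0.1495, 0.049]
orientation: [0.705, 0.056, -0.705, 0.056]
wrist_force: [-1.6, -0.9, 3.6]
gripper_width: 0.0531
```

```bash
python3 - <<'E'
from h import *
s=st(); w=grab("wrist","n3");crop(w,130,430,90,330,2.6,"n3z")
E
```

```text
t 64.375 p [0.5607 0.1495 0.049 ] X [ 0.0009  0.0001 -1.    ] Y [ 0.1571 -0.9876  0.    ] F [-1.6403 -0.9244  3.5557] w 0.05309992969607893
```

View pics/n3z.png

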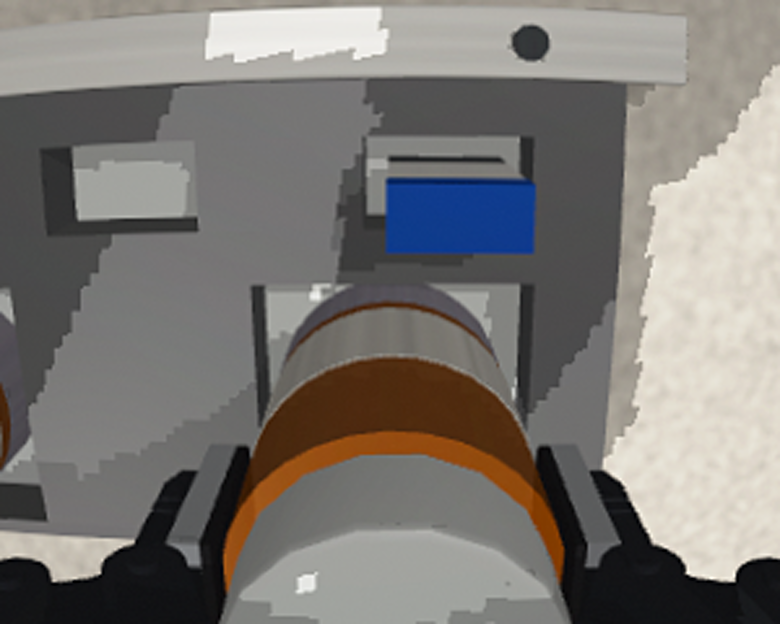

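On the pocket floor. Release and retreat.

Emit:
drive_tool([
  {"fingers":0.04,"dx":0,"dy":0,"dz":0,"ax":0,"ay":0,"az":0},
  {"fingers":0.054,"dx":0,"dy":0,"dz":0,"ax":0,"ay":0,"az":0},
  {"fingers":0.062,"dx":0,"dy":0,"dz":0,"ax":0,"ay":0,"az":0},
  {"fingers":0.072,"dx":0,"dy":0,"dz":0,"ax":0,"ay":0,"az":0},
  {"fingers":0.08,"dx":0,"dy":0,"dz":0,"ax":0,"ay":0,"az":0},
  {"fingers":0.085,"dx":0,"dy":0,"dz":0,"ax":0,"ay":0,"az":0},
  {"fingers":0.085,"dx":0,"dy":0,"dz":0,"ax":0,"ay":0,"az":0},
  {"fingers":0.085,"dx":-0.02,"dy":0,"dz":0,"ax":0,"ay":0,"az":0},
  {"fingers":0.085,"dx":-0.04,"dy":0,"dz":0,"ax":0,"ay":0,"az":0},
  {"fingers":0.085,"dx":-0.06,"dy":0,"dz":0,"ax":0,"ay":0,"az":0},
  {"fingers":0.085,"dx":-0.06,"dy":0,"dz":0,"ax":0,"ay":0,"az":0},
  {"fingers":0.085,"dx":-0.05,"dy":0,"dz":0.05,"ax":0,"ay":0,"az":0},
])

```text
time_s: 65.92
ee_pos: [0.5196, 0.1432, 0.2754]
orientation: [0.707, 0.056, -0.703, 0.054]
wrist_force: [-0.3, -0.4, 1.0]
gripper_width: 0.085
```

Emit:
drive_tool([
  {"fingers":0.085,"dx":-0.03,"dy":-0.03,"dz":0.03,"ax":0,"ay":0,"az":0},
  {"fingers":0.085,"dx":0,"dy":-0.02,"dz":0,"ax":0,"ay":0,"az":0},
  {"fingers":0.085,"dx":0,"dy":0,"dz":0,"ax":0,"ay":0,"az":0},
  {"fingers":0.085,"dx":0,"dy":0,"dz":0,"ax":0,"ay":0,"az":0},
])

```text
time_s: 66.42
ee_pos: [0.4795, 0.1857, 0.3019]
orientation: [-0.705, -0.055, 0.705, -0.056]
wrist_force: [0.7, -0.8, 1.3]
gripper_width: 0.085
```

```bash
python3 - <<'E'
from h import *
st(); w=grab("wrist","o1");crop(w,130,430,30,240,2.6,"o1z"); c=grab("scene","o2"); crop(c,160,360,160,340,4,"o2z"); s=grab("side"); crop(s,180,360,130,300,4,"o3z")
E
```

```text
t 66.425 p [0.4795 0.1857 0.3019] X [-0.0009 -0.0016 -1.    ] Y [ 0.1559 -0.9878  0.0014] F [ 0.7116 -0.8016  1.3231] w 0.0850051120542394
```

View pics/o1z.png

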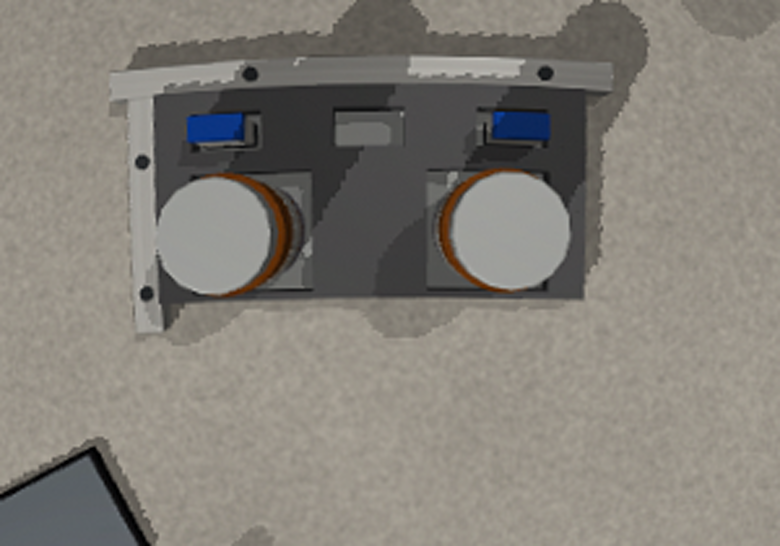

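View pics/o2z.png

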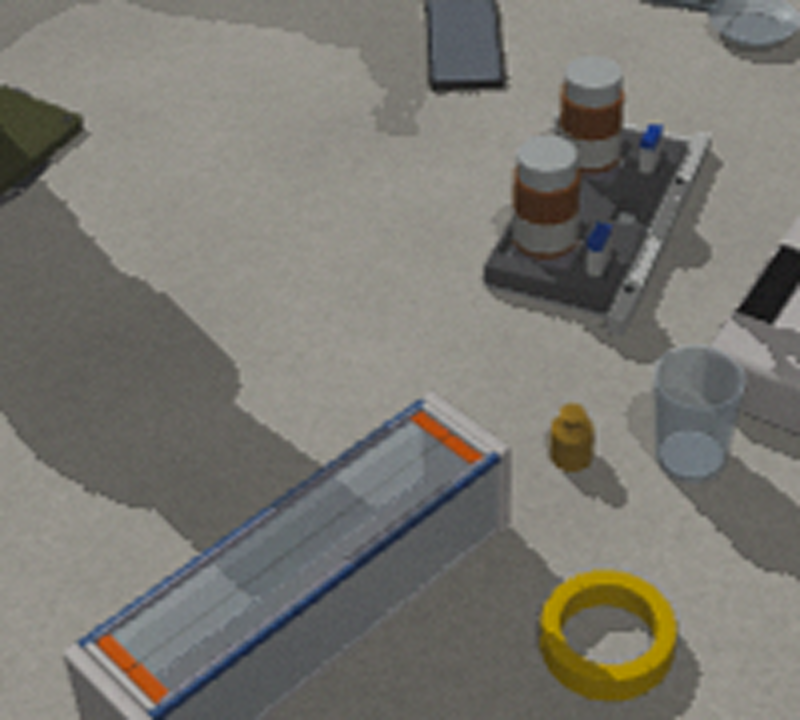

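View pics/o3z.png

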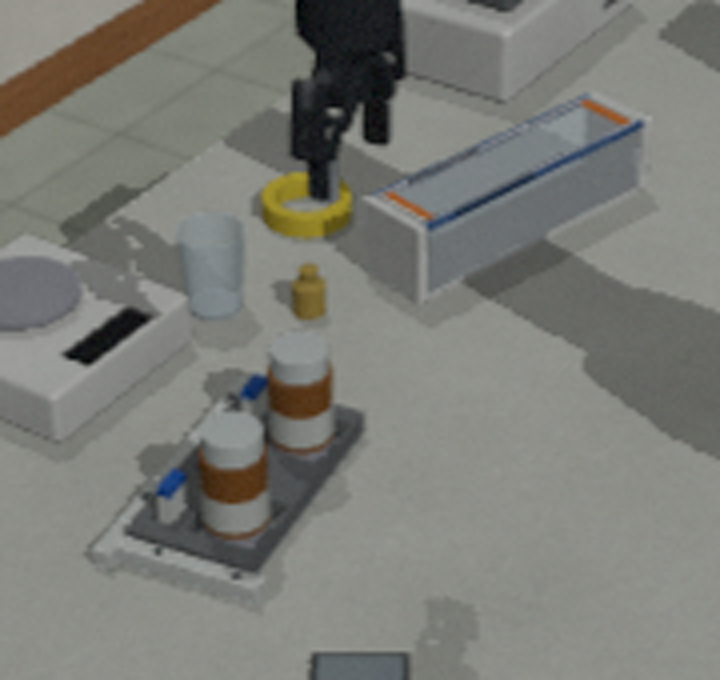

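```bash
python3 - <<'E'
from h import *
w=grab("wrist"); crop(w,170,370,50,80,4,"p1"); crop(w,175,205,60,160,6,"p2")
g=cv2.cvtColor(w["bgr"],cv2.COLOR_BGR2GRAY).astype(float)
g=cv2.resize(g,None,fx=4,fy=4,interpolation=cv2.INTER_CUBIC)
def edge_v(u):  # strongest bright->dark downward
    col=g[50*4:72*4,int(u*4)]; d=np.diff(cv2.GaussianBlur(col.reshape(-1,1),(1,5),0).ravel()); i=np.argmin(d); return 50+i/4
for u in (195,215,240,265,285,305,330,350):
    v=edge_v(u); print(u,v,onz(w,u,v,.018)[:2],onz(w,u,v,.024)[:2])
def edge_h(v):
    row=g[int(v*4),183*4:200*4]; d=np.diff(cv2.GaussianBlur(row.reshape(1,-1),(5,1),0).ravel()); i=np.argmin(d); return 183+i/4
for v in (72,85,100,115,130,140):
    u=edge_h(v); print(u,v,onz(w,u,v,.018)[:2],onz(w,u,v,.024)[:2])
E
```

```text
195 62.75 [0.6119 0.3216] [0.6111 0.3199]
215 61.75 [0.6155 0.2943] [0.6147 0.293 ]
240 62.75 [0.6177 0.2607] [0.6168 0.2598]
265 62.25 [0.6226 0.2281] [0.6216 0.2277]
285 61.75 [0.6272 0.2024] [0.6261 0.2023]
305 61.75 [0.6316 0.1765] [0.6305 0.1768]
330 62.75 [0.6365 0.1437] [0.6353 0.1445]
350 63.75 [0.6408 0.117 ] [0.6396 0.1182]
188.75 72 [0.5984 0.3284] [0.5978 0.3266]
189.0 85 [0.5805 0.3254] [0.5802 0.3236]
189.0 100 [0.56   0.3225] [0.5599 0.3208]
189.75 115 [0.5397 0.3187] [0.5399 0.3171]
189.75 130 [0.5192 0.3162] [0.5197 0.3146]
185.0 140 [0.5048 0.3214] [0.5055 0.3197]
```

View pics/p1.png

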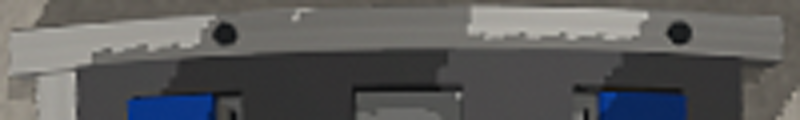

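View pics/p2.png

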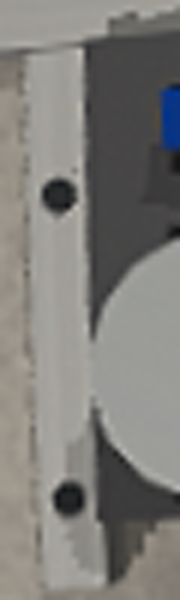

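```bash
python3 - <<'E'
from h import *
print(bot.hand_in()); st()
E
```

```text
the job is handed in; nothing more can be done
None
the job is handed in; nothing more can be done
```

The job is finished and handed in at about 67 s of the 210 s allowed. I gripped the tray by its centre web and slid it into the fence corner until the push force built up against both rails. Then I took the two blocks present out through the flaps and stood them in small pockets 3 and 1. Last, I stood both jars in the large pockets; one jar had been knocked a few centimetres aside mid-run, and I found it again before picking it up.

**Last checks:** In the final wrist, scene and side views, both blocks and both jars stand upright and there is no visible gap between the tray and either rail (about 1 mm resolution). The dispenser is empty with its flaps shut, and the phone, pen, beaker, tape, weight and dish look unmoved.

**What disagreed or went wrong:**
- **Fingertip position:** The fingertips turned out to lie roughly 10–17 mm behind the reported TCP (tool point), not 19 mm ahead as described. I worked from contact and camera measurements instead.
- **Tray contact:** While finding that offset I pressed on the tray from above with up to about 45 N, using the fingertips.
- **Flap catching:** On both lifts the near flap caught on the fingers (side force about 9–12 N). Shifting about 1 cm towards +x freed it.

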